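Free the seized pins from the drill jig and put them away in the hasped case

ROBOT

A 7-joint arm with a two-finger parallel gripper is mounted at the origin on a cart in front of the work surface, level with it; the furniture and walls round the work are solid. World frame = base frame: x ahead of the robot, y to its left, z up, the work surface at z = 0. Lengths are in m, angles in rad, forces in N, time in s.
With the tool pointing down it reaches from about 0.425 to 0.975 m from the base axis. Payload 16.7 kg.
Tool frame: the origin (TCP) lies at the very end of the fingers, on their centre line; the grasp point (between the pads) lies 19 mm behind it (tcp_to_grasp is the distance from the TCP to the grasp point, in m); z points along the fingers, x is the direction in which the jaws open and shut, and the axes are right-handed (so a half turn about z gives the same grasp; the last joint's range is limited). The gripper opens to 85 mm and grips with 20 to 120 N. Pads are 22 mm wide; open, the fingers measure 114 mm over their backs; the gripper's body (76 mm by 85 mm) begins 54 mm behind the grasp point. The pads swing forward as they close: fully open they stand 13 mm farther back than shut.
Start: joints at [-1.405, 0.426, 0.074, 1.606, -0.034, 1.111, -0.067], TCP at [0.21, 0.642, 0.231] pointing down, gripper open.
Joint ranges: [-2.85, 2.85], [-0.5, 2.14], [-1.23, 1.37], [0.21, 2.46], [-1.02, 4.16], [0.16, 2.05], [-2.73, 2.73]. Speed limits (rad/s): [1.89, 1.89, 2.39, 2.39, 3.01, 3.01, 3.01].

INTERFACE

Orientations are given as a unit quaternion [x, y, z, w].
In Python, from plant import state, read_camera, finish_job, look_for, tip_of, tcp_to_grasp gives the robot as it stands.
- The arm moves only by the tool step_arm, never from a script. Its argument "motion" is a list that holds one entry, the list of rows, each a list of 7 numbers: the shift along the tool's x, y, z in units of 0.025 m (1.0 is 0.025 m), then the turn, a rotation vector about the tool's x, y, z in units of 0.08 rad (1.0 is 0.08 rad), then the closure in counts, from 0 (fully open) to 255 (shut). A call has 1 to 20 rows; each row shifts and turns the commanded pose from where the row before left it, along the tool's axes as they then stand; what a row does not reach is not made up. A row lasts 1/12 s, in which the tool goes at most 41.7 mm and 7.16 degrees, less where a joint would pass 70% of its speed; a pose out of reach is approached as far as the arm can. A call with a number of a shift or a turn outside -1 to 1 is refused whole. A call with a gripper value outside its range is refused whole. The fingers move at their own pace and stop on an object; the grip force is fixed at half the most. Time passes only in rows, so rows that do not move let the fingers close. It gives the time, the measured TCP pose, the force and the opening at its end, in the units of the state.
- state(): the state, without advancing time (a new reading comes with each control period).
- read_camera(name): name is "scene" or "top" or "wrist"; returns a dict with "frame" (400x640x3 uint8, red, green, blue), "range_z" (400x640 float32, m along the optical axis (not along the pixel's ray), 0 where there is no reading), "mtx" (3x3 intrinsics, pixels), "dist_coeffs" ([k1, k2, p1, p2, k3] as OpenCV has them; the pictures are not rectified), "origin" and "attitude" of the camera in the world. Camera axes: x right, y up, looking along -z (the intrinsics and any distortion apply to the point x, -y, -z); pixel columns grow to the right and rows downward; lengths in m; the calibration is good to about 2 mm. A picture is of the moment at which its call begins.
- finish_job(): hands the job in, once; it reports no verdict.
Trained networks look in a picture, given as the dict that the camera call returned (one of the last four; its "shot" number tells which), for a name from the list of things; names that differ only in an ending like _2 or _b are one class to them, and where a whole thing is asked for, a point or a joint stands for the part that bears it (a point fixed in the world has none). Each returns a list of dicts, best first, with "p" (0 to 1); they miss things now and then, are a little off and sometimes report something else, mostly with a low value. They report only what shows in the picture. A call takes as long as a camera call. They do not tell look-alikes from the thing itself.
- look_for(thing, picture): "position" ([column, row] in pixels, amid what is visible of it).
- tip_of(thing, picture): "position" ([column, row] in pixels: a listed point, or the origin of a listed thing).
The state is a dict: "time": time; "joint_pos": joint angles; "joint_vel": joint speeds; "joint_efforts": joint torques, N m; "tcp_pos": TCP position; "tcp_rot": TCP orientation; "ft_force": force on the tool from outside, world axes, zero at the start; "torque": the same for the moment, N m; "finger_gap": finger opening in m.
Only numpy, scipy, OpenCV 4.12 (cv2) and the standard library are available. Lean on these libraries where they do the work, as an engineer would, in place of code of your own. Each camera call takes 0.05 s, during which the arm holds its last target.

TASK

The brass pins standing in the blue drill jig have seized: work each one loose by twisting it back and forth while pulling up - a straight pull would only lift the jig block off its base plate, and it must stay down there. Swing the hasp off the green case, open its lid and put every pin in it; then shut the lid and swing the hasp back over it. Never force the lid with the hasp still over it, and leave the pliers and the thread spool where they are.

Things in the scene. Friction and masses are not known exactly. Their poses are not given: they have to be found in the camera images.
- jig_base: fixed aluminium base plate of the drill jig, 128 x 128 x 12 mm, origin at the centre of its underside on the bench, own z up. On it rests the blue jig block, 115 x 115 x 45 mm, top 57 mm above the bench; its four holes of 24 mm lie at (+-30, +-30) mm in the plate's x and y.
- jig (a joint): how far the blue jig block has risen off its base plate, m: 0 = down. The block weighs 2 kg and is held down by that weight alone, sliding freely up two guide posts (so it cannot turn or shift sideways); more than about 20 N of straight pull lifts it, and it drops back when let go.
- pin_a: Brass pin with red wing grip, 68 mm long, 0.1 to 0.2 kg. Origin: centre of the foot; own z runs from foot to grip. Shank 24 mm diameter over 0 to 30 mm, collar 28 mm to 34, neck 16 mm to 42, flat wing 42 to 68 mm, 16 mm thick along own x, 44 wide along own y. Centre of mass 38 mm from the foot. Starts seized upright in a jig hole (see pin_b), any turn about its axis. May be absent.
- pin_b: Pin like pin_a. Starts seized upright in a jig hole, collar on the block, 30 mm of shank in it: rust resists a straight pull with 35 to 60 N until it is 29 mm up, turning with 0.4 to 0.7 N m; but friction opposes the actual sliding, so while it is turned (20 to 30 degrees each way, back and forth) a light pull draws it out. May be absent.
- pin_c: Pin like pin_a. Starts seized upright in a jig hole, collar on the block, 30 mm of shank in it: rust resists a straight pull with 35 to 60 N until it is 29 mm up, turning with 0.4 to 0.7 N m; but friction opposes the actual sliding, so while it is turned (20 to 30 degrees each way, back and forth) a light pull draws it out. May be absent.
- pin_d: Pin like pin_a. Starts seized upright in a jig hole, collar on the block, 30 mm of shank in it: rust resists a straight pull with 35 to 60 N until it is 29 mm up, turning with 0.4 to 0.7 N m; but friction opposes the actual sliding, so while it is turned (20 to 30 degrees each way, back and forth) a light pull draws it out. May be absent.
- case: fixed open-topped green steel case, 140 x 140 mm, 100 mm high, walls 4 mm; origin at the centre of its underside on the bench, own z up, own -x is its front with the hasp (towards the robot), lid hinged at the far (+x) rim.
- case_in (a point): centre of the case's inner floor, 5 mm above the bench, axes as the case's. Inside 132 x 132 mm, 95 mm deep.
- lid (a joint): angle of the lid about the hinge line, along the case's y at its far upper rim, rad: 0 = shut, grows as the front edge rises, 1.6 = fully open. Stiff hinge (0.2 N m): it stays where it is left.
- lid_hinge (a point): point on the lid's hinge line, in the middle of the far upper rim, 100.5 mm above the bench; its axes turn with the lid and match the case's when shut.
- lid_knob (a point): centre of the lid's black grip, a roller 14 mm in diameter and 22 mm long along y, pinched by its ends. In the lid's axes 134 mm in front of the hinge line, 34 mm to -y of it and 32 mm above it; the roller's centre is 26 mm above the lid's top face (lid 6 mm thick). The roller may turn between the fingers as the lid swings.
- hasp (a joint): angle of the steel hasp about its hinge line, along the case's y at the front upper rim, rad: 0 = lying on the lid over the staple, grows as its free end swings up and then forward to the case's front (-x), 2.2 = fully off. Stiff hinge (0.08 N m): it stays where it is left. Hasp and lid do not block one another.
- hasp_hinge (a point): point on the hasp's hinge line, 73 mm in front of the case's centre, 35 mm to +y, 107 mm above the bench.
- hasp_knob (a point): centre of the hasp's black grip, a roller like the lid's (14 mm diameter, 22 mm long along y), 52 mm along the strap from the hinge line and 29 mm above it, 26 mm above the strap's top face; with the hasp at 0 it stands over the lid, its centre 136 mm above the bench.
- pliers: needle-nose pliers with blue handles, 49 x 175 x 11 mm, lying near the bench's front edge: leave alone. Origin at the centre of the underside.
- thread_spool: white spool with red thread, 40 mm diameter, 36 mm high, near the front edge: leave alone. Origin at the centre of the underside.
- tape_yellow: yellow tape roll, 60 mm diameter, 18 mm high, lying to the left of the work: not part of the job. Origin at the centre of the underside.
Things that resemble listed ones, but are neither listed nor needed, are in the scene too. What is shaped like the pin_d but black or white is not meant.

How it is judged:
On the way, in this order (a step that is already met when the one before it is completed fails the run):
1. the hasp is swung off the lid (at least 1.6 rad) (value of joint hasp above 1.6 rad), for 0.2 s.
2. the lid is open (at least 1.1 rad) (value of joint lid above 1.1 rad), for 0.2 s.
3. every pin is in the case (x of pin_a in the frame of case_in between -0.067 and 0.067 m and y of pin_a in the frame of case_in between -0.067 and 0.067 m and z of pin_a in the frame of case_in between -0.01 and 0.085 m and x of pin_b in the frame of case_in between -0.067 and 0.067 m and y of pin_b in the frame of case_in between -0.067 and 0.067 m and z of pin_b in the frame of case_in between -0.01 and 0.085 m and x of pin_c in the frame of case_in between -0.067 and 0.067 m and y of pin_c in the frame of case_in between -0.067 and 0.067 m and z of pin_c in the frame of case_in between -0.01 and 0.085 m and x of pin_d in the frame of case_in between -0.067 and 0.067 m and y of pin_d in the frame of case_in between -0.067 and 0.067 m and z of pin_d in the frame of case_in between -0.01 and 0.085 m), for 0.3 s.
4. the lid is shut (value of joint lid below 0.06 rad), for 0.2 s.
5. the hasp lies over the lid again (value of joint hasp below 0.15 rad), for 0.2 s.
At the end, for the whole second after the job is handed in: every pin present lies at rest inside the case (its foot between the walls and below 85 mm over the inner floor), the lid is shut to 0.06 rad, the hasp lies over it to 0.15 rad, and the jig block is down on its base plate to 3 mm (all of step 3 and linear speed of each of pin_a, pin_b, pin_c, pin_d below 0.02 m/s and value of joint lid below 0.06 rad and value of joint hasp below 0.15 rad and value of joint jig below 0.003 m); the robot touches nothing.
It fails at once if the jig block is pulled 20 mm or more up off its base plate (value of joint jig above 0.02 m).
It fails at once if the lid is forced open (over 0.2 rad) with the hasp still over it (under 0.8 rad) (value of joint lid above 0.2 rad and value of joint hasp below 0.8 rad).
It fails at once if the pliers are moved more than 40 mm (distance of pliers from where it was at the start of the episode above 0.04 m).
It fails at once if the thread spool is moved more than 40 mm (distance of thread_spool from where it was at the start of the episode above 0.04 m).
Of pin_a, pin_b, pin_c, pin_d only 2 to 3 are there at a start; the rules pass over those that are not, and their reading is None.
At some moment in a run one of tape_yellow may be knocked a few centimetres aside while the robot is not near it.
Once in a run the grip may slacken for a moment while it holds something.
It also fails if it takes over 210 s, if anything falls off the work surface, if the arm or the gripper's body presses on something with over 40 N, if the wrist force passes 120 N, or if a joint passes its speed limit or range.

## Working session

There is one attempt and no reset: what is moved stays moved. The work goes in short steps, Python scripts to look and compute and a tool call to move; the robot and the scene stay as the last step left them, time stands still between calls to the robot, and variables do not carry over. Pictures are saved under pics/ and viewed, and the job is handed in when it is done.

Besides the shell and the picture viewer there is one more tool, called by a JSON object that holds its "fn" and its "kwargs". step_arm: Moves the arm, as the interface text tells. Its arguments: {"type":"object","properties":{"motion":{"type":"array","items":{"type":"array","items":{"type":"array","items":{"type":"number"}}}}},"required":["motion"]}

```bash
ls; mkdir -p pics; cat > h.py <<'E'
import numpy as np, cv2
from plant import *
from scipy.spatial.transform import Rotation as R
def att(c):
    a=np.array(c["attitude"],float)
    return a if a.shape==(3,3) else R.from_quat(a).as_matrix()
def px2w(c,uv,z=None,d=None):
    p=cv2.undistortPoints(np.array([[uv]],float),np.array(c["mtx"],float),np.array(c["dist_coeffs"],float))[0,0]
    ray=att(c)@np.array([p[0],-p[1],-1.]); o=np.array(c["origin"])
    if z is not None: return o+ray*(z-o[2])/ray[2]
    if d is None:
        u,v=int(round(uv[0])),int(round(uv[1])); d=c["range_z"][v,u]
    return o+ray*d
def cloud(c):
    h,w=c["range_z"].shape
    uu,vv=np.meshgrid(np.arange(w),np.arange(h))
    p=cv2.undistortPoints(np.stack([uu,vv],-1).reshape(-1,1,2).astype(float),np.array(c["mtx"],float),np.array(c["dist_coeffs"],float))[:,0]
    d=c["range_z"].reshape(-1,1)
    P=np.hstack([p[:,:1],-p[:,1:],-np.ones((len(p),1))])*d
    P=P@att(c).T+np.array(c["origin"])
    P[d[:,0]==0]=np.nan
    return P.reshape(h,w,3)
def w2px(c,X):
    q=(np.atleast_2d(X)-np.array(c["origin"]))@att(c)
    q=q*np.array([1,-1,-1])
    return cv2.projectPoints(q,np.zeros(3),np.zeros(3),np.array(c["mtx"],float),np.array(c["dist_coeffs"],float))[0][:,0]
def save(c,n,crop=None,k=1):
    f=c["frame"]
    if crop: x0,y0,x1,y1=crop; f=f[y0:y1,x0:x1]
    if k!=1: f=cv2.resize(f,None,fx=k,fy=k,interpolation=cv2.INTER_CUBIC)
    cv2.imwrite("pics/"+n,f[:,:,::-1])
def st():
    s=state(); print({k:np.round(s[k],4).tolist() for k in s}); return s
E
python3 - <<'E'
from h import *
st(); print(tcp_to_grasp)
for n in ["scene","top","wrist"]:
    c=read_camera(n); save(c,n+"0.png"); print(n,np.round(c["origin"],3),np.round(att(c),3).tolist(),np.round(c["mtx"],1).tolist())
    for t in ["jig_base","pin_a","case","lid_knob","hasp_knob","hasp_hinge","lid_hinge","pliers","thread_spool","tape_yellow"]:
        r=(tip_of)(t,c); print(t,[(np.round(x["position"],1).tolist(),round(x["p"],2)) for x in r])
E
```

```text
pics
{'time': 0.0, 'joint_pos': [-1.4045, 0.4268, 0.0738, 1.6066, -0.0341, 1.1108, -0.0671], 'joint_vel': [-0.0007, 0.0001, 0.0004, -0.0007, 0.0002, 0.002, 0.0004], 'joint_efforts': [0.0014, -94.9793, 3.7617, -46.3533, 0.0193, 0.0099, -0.0001], 'tcp_pos': [0.2095, 0.6412, 0.2306], 'tcp_rot': [0.8095, 0.5871, -0.0005, 0.0004], 'ft_force': [-0.3563, -0.0309, 0.2447], 'torque': [0.0336, 0.015, -0.0348], 'finger_gap': 0.0855}
0.0187
scene [-0.162 -0.93   0.685] [[0.734, 0.324, -0.597], [-0.679, 0.331, -0.656], [-0.015, 0.887, 0.462]] [[458.6, 0.0, 324.0], [0.0, 458.6, 202.3], [0.0, 0.0, 1.0]]
jig_base [([317.1, 239.9], 0.8), ([377.1, 231.4], 0.3)]
pin_a [([287.8, 228.7], 0.77), ([304.9, 229.3], 0.76), ([430.4, 242.1], 0.59), ([317.9, 223.4], 0.47)]
case [([356.1, 276.3], 0.6), ([376.0, 230.4], 0.43)]
lid_knob [([349.3, 241.0], 0.63)]
hasp_knob [([336.9, 223.0], 0.5), ([323.1, 246.2], 0.16)]
hasp_hinge [([326.0, 243.4], 0.65)]
lid_hinge [([375.0, 234.3], 0.72), ([301.8, 292.8], 0.52)]
pliers [([302.8, 294.7], 0.67)]
thread_spool [([347.6, 331.8], 0.88), ([300.9, 231.8], 0.53)]
tape_yellow
[... 205 characters left out ...]
.0], 0.29)]
pin_a [([304.5, 207.1], 0.59), ([270.8, 204.9], 0.53), ([304.5, 191.1], 0.48), ([389.6, 130.4], 0.44)]
case [([376.9, 217.6], 0.88)]
lid_knob []
hasp_knob []
hasp_hinge [([368.1, 238.8], 0.71)]
lid_hinge [([382.4, 189.2], 0.71), ([371.5, 220.1], 0.54)]
pliers [([366.3, 268.8], 0.88)]
thread_spool [([418.3, 274.5], 0.57), ([370.3, 220.8], 0.29), ([314.8, 200.8], 0.26)]
tape_yellow [([239.7, 203.5], 0.51)]
wrist [0.143 0.663 0.373] [[0.31, -0.913, -0.264], [0.951, 0.298, 0.087], [-0.001, -0.278, 0.961]] [[310.0, 0.0, 314.0], [0.0, 310.0, 198.9], [0.0, 0.0, 1.0]]
jig_base []
pin_a []
case []
lid_knob []
hasp_knob []
hasp_hinge []
lid_hinge []
pliers []
thread_spool []
tape_yellow []
```

View pics/scene0.png

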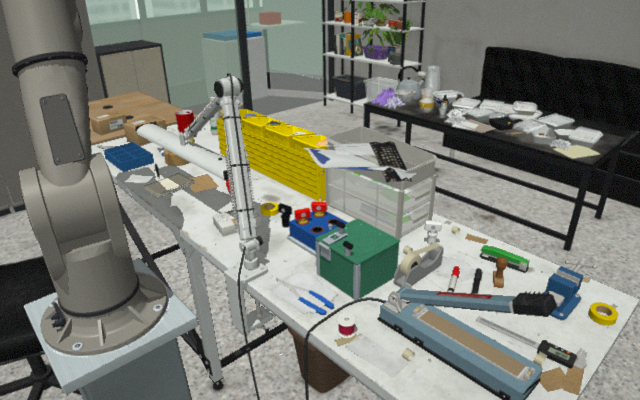

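```bash
python3 - <<'E'
from h import *
c=read_camera("top"); save(c,"top1.png",(210,110,450,290),3.3)
c=read_camera("scene"); save(c,"scene1.png",(240,170,460,345),3.5)
E
```

```text
(no output)
```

View pics/top1.png

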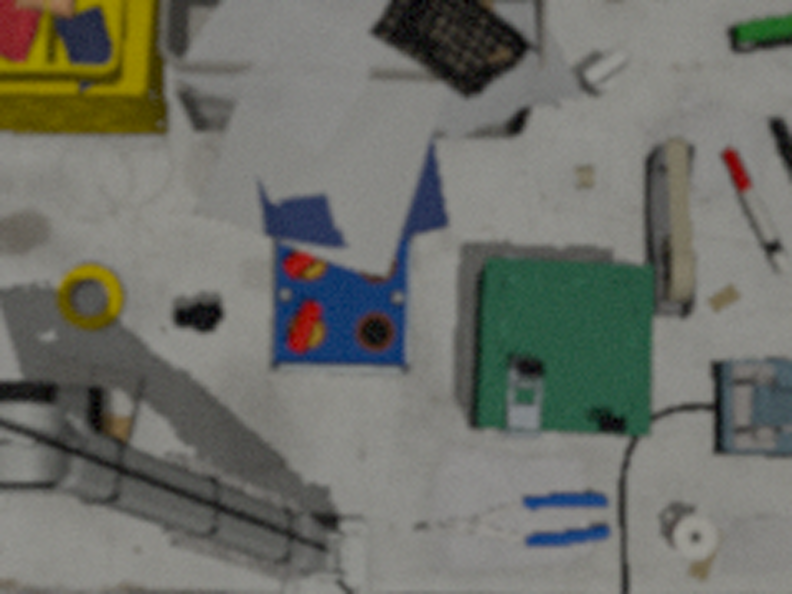

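View pics/scene1.png

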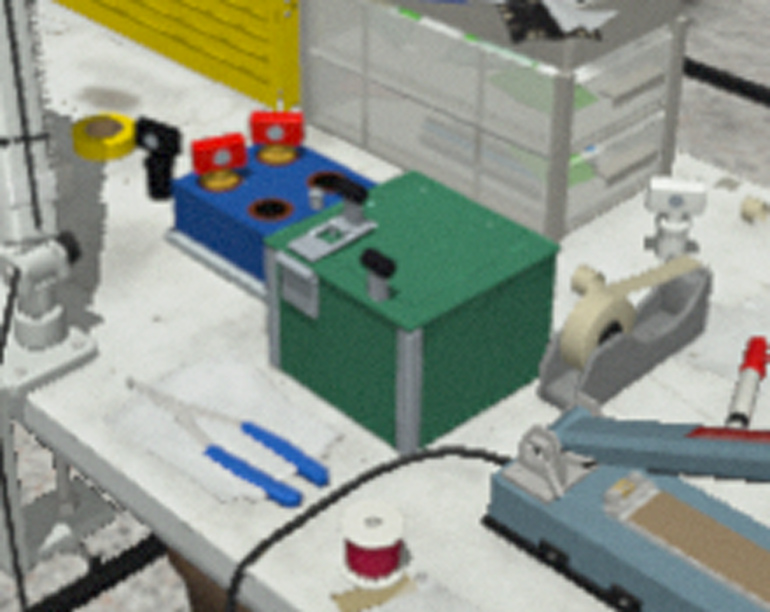

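```bash
python3 - <<'E'
from h import *
t=read_camera("top"); s=read_camera("scene")
P=cloud(t); Q=cloud(s)
np.savez("c0.npz",P=P,Q=Q,ft=t["frame"],fs=s["frame"])
# heightmap from both
A=np.vstack([P.reshape(-1,3),Q.reshape(-1,3)]); A=A[~np.isnan(A[:,0])]
xs=np.arange(0.1,1.2,0.04); ys=np.arange(0.8,-0.7,-0.04)
print("cols y:",' '.join('%4d'%round(y*100) for y in ys))
for x in xs[::-1]:
    row=[]
    for y in ys:
        m=(abs(A[:,0]-x)<.02)&(abs(A[:,1]-y)<.02)
        row.append('%4d'%round(100*np.percentile(A[m,2],98)) if m.sum()>2 else '   .')
    print('x%4d  '%round(x*100),' '.join(row))
def fit(mask,P,zlo,zhi):
    M=mask&(P[...,2]>zlo)&(P[...,2]<zhi); X=P[M]
    print(M.sum(),np.median(X[:,2])); r=cv2.minAreaRect((X[:,:2]*1000).astype(np.float32)); print(r)
for nm,c,C in (("top",t,P),("scene",s,Q)):
    f=c["frame"].astype(int); r,g,b=f[...,0],f[...,1],f[...,2]
    box=(C[...,0]>.3)&(C[...,0]<.9)&(C[...,1]<.4)&(C[...,1]>-.5)
    fit((g>r+25)&(g>b+10)&box,C,.09,.12)
    fit((b>r+50)&(b>g+20)&box,C,.045,.07)
    red=(r>g+80)&(r>b+80)&box&(C[...,2]>.06)&(C[...,2]<.13)
    n,l,stt,ce=cv2.connectedComponentsWithStats(red.astype(np.uint8))
    for i in range(1,n):
        if stt[i,4]>8: X=C[l==i]; print(nm,"red",stt[i],np.round(np.median(X,0),3),np.round(X.min(0),3),np.round(X.max(0),3))
E
```

```text
cols y:   80   76   72   68   64   60   56   52   48   44   40   36   32   28   24   20   16   12    8    4    0   -4   -8  -12  -16  -20  -24  -28  -32  -36  -40  -44  -48  -52  -56  -60  -64  -68
x 118      .    .    .    .    .    .    .    .    .    .    .    .    .    .    .    .    .    .    .    .    .    .    .    .    .    .    .    .    .    .    .    .    .    .    .    .    .    .
x 114      .    .    .    .    .    .    .    .    .    .    .    .    .    .    .    .    .    .    .    .    .    .    .    .    .    .    .    .    .    .    .    .    .    .    .    .    .    .
x 110      .    .    .    .    .    .    .    .    .    .    .    .    .    .    .    .    .    .    .    .    .    .    .    .    .    .    .    .    .    .    .    .    .    .    .    .    .    .
x 106      .    .    .    .    .    .    .    .    .    .    .    .    .    .    .    .    .    .    .    .    .    .    .    .    .    .    .    .    .    .    .    .    .    .    .    .    .    .
x 102      .    .    .    .    .    .    .    .    .    .    .    .    .    .    .    .    .    .    .    .   
[... 4939 characters left out ...]
126] [0.75  0.153 0.118] [0.798 0.189 0.13 ]
top red [297 187   8   7  34] [ 0.583 -0.072  0.094] [ 0.572 -0.083  0.09 ] [ 0.59  -0.064  0.097]
top red [298 202   9  14  69] [ 0.528 -0.079  0.094] [ 0.511 -0.089  0.089] [ 0.547 -0.068  0.098]
1955 0.10611814531951869
((632.1134033203125, -232.92837524414062), (470.654052734375, 191.96437072753906), 30.628955841064453)
552 0.05609534030530405
((559.4104614257812, -112.78176879882812), (115.79884338378906, 118.68339538574219), 88.06598663330078)
scene red [312 202  15  10 115] [ 0.588 -0.087  0.089] [ 0.57  -0.105  0.07 ] [ 0.605 -0.062  0.097]
scene red [295 208  15  12 123] [ 0.526 -0.085  0.088] [ 0.508 -0.097  0.072] [ 0.548 -0.072  0.096]
```

```bash
python3 - <<'E'
from h import *
d=np.load("c0.npz")
for k in "PQ":
    A=d[k].reshape(-1,3); A=A[~np.isnan(A[:,0])]
    xs=np.arange(0.50,0.74,0.01); ys=np.arange(0.08,-0.3,-0.015)
    print("y:",' '.join('%4d'%round(y*1000) for y in ys))
    for x in xs[::-1]:
        row=[]
        for y in ys:
            m=(abs(A[:,0]-x)<.005)&(abs(A[:,1]-y)<.0075)
            row.append('%4d'%round(1000*A[m,2].max()) if m.sum()>0 else '   .')
        print('%4d'%round(x*1000),' '.join(row))
E
```

```text
y:   80   65   50   35   20    5  -10  -25  -40  -55  -70  -85 -100 -115 -130 -145 -160 -175 -190 -205 -220 -235 -250 -265 -280 -295
 730  182  182  147  230  225  211  212  218  221  222  223  223  221  219  248  244  243  240  237  232  226  220  209  206  201    3
 720  184   13  149  228  228  230  228  225  224  224  227  226  225  221  221  218  236  237  234  228  220  215  214  208  204  200
 710  153  150  133    5  229  227  224  226  228  228  226  227  224  224  222  214  216  225  228  224  219  214  215  214  207  204
 700    2    1    3    3    4  216  219  223  229  230  231  228  225  224  220  210  210  207  217  218  218  220  221  221  214  207
 690    4    3    3    3    4    .  221  229  232  232  234  229  228  226  214  213  211  209  210  212  220  227  226  221  203    2
 680    2    2    3    4    1    .    .  229  236  239  235  229  228  224  219  213  211  210  210  215  222  218  193    1    4    3
 670    4    3    2    3    4    .    .  219  219  240  238  231  228  220  218  213  213  212  211  213    2    3    1    4    5    2
 660    5    2    5   
[... 4945 characters left out ...]
  108  109  108  110  108
 540   11    1   -1   58   70   69   69    .    .    .    .   94   94   59   59   58   58   58    .    .    .  106  108  108  109  109
 530    0    1    2   68   68   66    1   -1    .   55   94   96   91   57   59   60   59   58    .    .    .    .  108  109  109  108
 520    2    0    1    1    0    2    0    1    .   58   95   95   63   57   59   60   59   57    .    .    .  107  107  108  108  109
 510    1    0    1    0    1    0    1    1   -1   60   94   96   57   59   59   58   57   57    .    .    .  107  107    .  108  108
 500   -1    1    3    0    3    0    0    1    2   57   57   58   56   57   59   58   58   57    .    .    .  107  115  145  147  109
```

```bash
python3 - <<'E'
from h import *
t=read_camera("top"); save(t,"top2.png",(260,110,360,230),5)
t=read_camera("scene"); save(t,"scene2.png",(280,120,400,220),6)
E
```

```text
(no output)
```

View pics/top2.png

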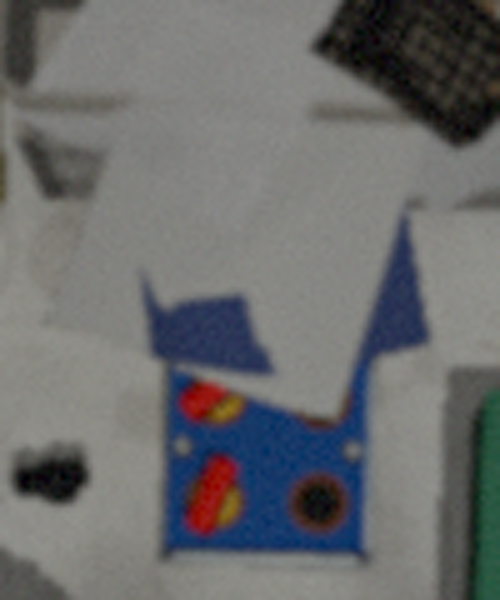

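View pics/scene2.png

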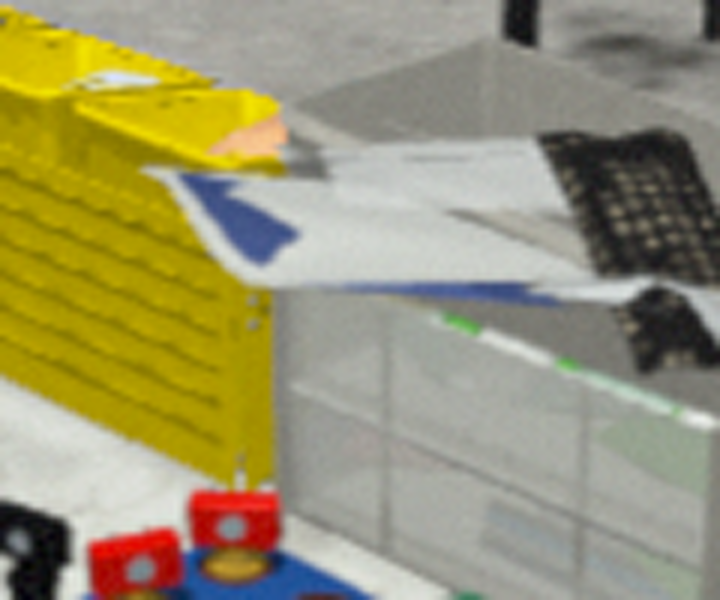

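```bash
python3 - <<'E'
from h import *
t=read_camera("top"); s=read_camera("scene")
for nm,c in (("top",t),("scene",s)):
    C=cloud(c)
    f=c["frame"].astype(int); r,g,b=f[...,0],f[...,1],f[...,2]
    box=(C[...,0]>.45)&(C[...,0]<.65)&(C[...,1]<-.03)&(C[...,1]>-.2)
    red=(r>g+60)&(r>b+60)&box&(C[...,2]>.066)&(C[...,2]<.11)
    n,l,stt,ce=cv2.connectedComponentsWithStats(red.astype(np.uint8))
    for i in range(1,n):
        if stt[i,4]>20:
            X=C[l==i][:,:2]*1000; m=X.mean(0); w,v=np.linalg.eigh(np.cov((X-m).T)); print(nm,stt[i],m.round(),np.sqrt(w).round(1),np.degrees(np.arctan2(v[1,1],v[0,1])).round(), cv2.minAreaRect(X.astype(np.float32)))
# lamp
A=np.vstack([cloud(t).reshape(-1,3),cloud(s).reshape(-1,3)]);A=A[~np.isnan(A[:,0])]
for z in np.arange(.05,.75,.05):
    m=(abs(A[:,2]-z)<.02)&(A[:,0]>.27)&(A[:,0]<.52)&(A[:,1]>-.2)&(A[:,1]<.75)
    X=A[m]
    if len(X): print(z,len(X),np.percentile(X,[2,50,98],axis=0).round(2).tolist())
# case orientation: green top pts in top cam
C=cloud(t);f=t["frame"].astype(int); r,g,b=f[...,0],f[...,1],f[...,2]
for nm,mk,lo,hi in (("case",(g>r+25)&(g>b+10),.098,.112),("jig",(b>r+40)&(b>g+15),.045,.068)):
    M=(mk&(C[...,0]>.4)&(C[...,0]<.65)&(C[...,1]<0)&(C[...,1]>-.5)&(C[...,2]>lo)&(C[...,2]<hi)).astype(np.uint8)
    M=cv2.morphologyEx(M,cv2.MORPH_CLOSE,np.ones((9,9)))
    cs=max(cv2.findContours(M,0,2)[0],key=cv2.contourArea)
    pts=np.array([px2w(t,p[0],z=.1065 if nm=="case" else .057)[:2]*1000 for p in cs],np.float32)
    print(nm,cv2.minAreaRect(pts),cv2.minAreaRect(cs)); 
    a=cv2.approxPolyDP(pts.reshape(-1,1,2),8,True)[:,0]; print(a.round().tolist())
E
```

```text
top [296 187   9   7  43] [582. -72.] [4.2 6.3] 121.0 ((583.3102416992188, -71.67086029052734), (14.620830535888672, 22.230791091918945), 36.641502380371094)
top [298 202   9  14  80] [529. -78.] [ 4.5 11.3] 159.0 ((529.6055908203125, -77.5916748046875), (15.595223426818848, 39.6348876953125), 70.13548278808594)
scene [312 202  15  10 125] [587. -87.] [ 3.6 12.6] 130.0 ((588.636962890625, -85.67369842529297), (18.55564308166504, 41.25168991088867), 39.7312126159668)
scene [295 208  15  12 130] [525. -86.] [ 4.1 12.4] 157.0 ((527.7703247070312, -83.67439270019531), (20.740406036376953, 40.03177261352539), 65.40855407714844)
0.05 1364 [[0.29, -0.16, 0.03], [0.5, -0.1, 0.05], [0.52, 0.74, 0.07]]
0.1 565 [[0.32, -0.12, 0.08], [0.34, -0.1, 0.09], [0.52, -0.07, 0.12]]
0.15000000000000002 676 [[0.33, -0.09, 0.13], [0.35, -0.07, 0.15], [0.39, 0.56, 0.17]]
0.2 6717 [[0.35, -0.06, 0.18], [0.42, 0.43, 0.19], [0.47, 0.68, 0.21]]
0.25 983 [[0.35, -0.04, 0.23], [0.39, -0.02, 0.25], [0.45, 0.36, 0.27]]
0.3 1059 [[0.37, -0.01, 0.28], [0.41, 0.01, 0.3], [0.46, 0.29, 0.32]]
0.35000000000000003 1308 [[
[... 208 characters left out ...]
12182617188, -295.83636474609375), (142.4487762451172, 141.18045043945312), 87.94632720947266) ((381.0972900390625, 214.45703125), (52.17897033691406, 51.2276725769043), 2.726311206817627)
[[587.0, -233.0], [450.0, -225.0], [447.0, -244.0], [469.0, -247.0], [469.0, -274.0], [448.0, -277.0], [457.0, -345.0], [443.0, -348.0], [443.0, -362.0], [581.0, -369.0]]
jig ((556.4327392578125, -108.33534240722656), (112.6212387084961, 109.82543182373047), 89.2894515991211) ((312.94635009765625, 200.4850311279297), (39.30997085571289, 38.040164947509766), 1.5481575727462769)
[[611.0, -165.0], [573.0, -151.0], [586.0, -99.0], [572.0, -91.0], [571.0, -65.0], [603.0, -53.0], [505.0, -52.0], [501.0, -161.0]]
```

{"fn": "step_arm", "kwargs": {"motion": [[[0,0,-1,0,0,-0.85,0],[0,0,-1,0,0,-0.85,0],[0,0,-1,0,0,-0.85,0],[0,0,-1,0,0,-0.85,0],[0,0,-1,0,0,0,0],[0,0,-1,0,0,0,0],[0,0,-1,0,0,0,0],[0,0,-1,0,0,0,0],[0,0,-1,0,0,0,0],[0,0,-1,0,0,0,0],[0,0,-1,0,0,0,0],[0,0,-1,0,0,0,0],[0,0,-1,0,0,0,0]]]}}

```text
time: 3.13
tcp_pos: [0.2097, 0.6413, 0.5577]
tcp_rot: [0.722, 0.691, 0.0, -0.0]
ft_force: [0.2, -0.3, 0.0]
finger_gap: 0.0854
```

```bash
cat >> h.py <<'E'
def go(p,yaw=None):
    """units to reach p with the tool axes as they stand (translation), yaw of tool x wanted(deg)"""
    s=state(); Rm=R.from_quat(s["tcp_rot"]).as_matrix()
    d=Rm.T@(np.array(p)-np.array(s["tcp_pos"]))/.025
    ty=np.degrees(np.arctan2(Rm[1,0],Rm[0,0]))
    print("tcp",np.round(s["tcp_pos"],4),"x",Rm[:,0].round(3),"z",Rm[:,2].round(3),"yaw",ty.round(2),"| need units",d.round(3), "yawunits",None if yaw is None else round(-np.radians(yaw-ty)/.08,2), "F",np.round(s["ft_force"],1),"gap",round(s["finger_gap"],4),"t",round(s["time"],2))
E
python3 - <<'E'
from h import *
go([.40,.40,.56],87.5); print(np.round(state()["joint_pos"],2))
c=read_camera("top"); print(w2px(c,[[.496,-.260,.136],[.450,-.327,.1325]]))
E
```

```text
tcp [0.2097 0.6413 0.5577] x [0.044 0.999 0.   ] z [ 0.  0. -1.] yaw 87.48 | need units [-9.308  8.031 -0.094] yawunits -0.0 F [ 0.2 -0.3  0. ] gap 0.0854 t 3.13
[-1.38  0.34  0.05  1.04 -0.02  1.75  0.19]
[[369.25448146 220.4817441 ]
 [394.15713517 238.16812231]]
```

{"fn": "step_arm", "kwargs": {"motion": [[[-0.95,0.8,0,0,0,0,0],[-0.95,0.8,0,0,0,0,0],[-0.95,0.8,0,0,0,0,0],[-0.95,0.8,0,0,0,0,0],[-0.95,0.8,0,0,0,0,0],[-0.95,0.8,0,0,0,0,0],[-0.95,0.8,0,0,0,0,0],[-0.95,0.8,0,0,0,0,0],[-0.95,0.8,0,0,0,0,0],[-0.95,0.8,0,0,0,0,0],[-1,0.2,0,0,0,0,0],[-1,0.2,0,0,0,0,0],[-1,0.2,0,0,0,0,0],[-1,0.2,0,0,0,0,0],[-1,0.2,0,0,0,0,0],[-1,0.2,0,0,0,0,0],[-1,0.2,0,0,0,0,0],[-1,0.2,0,0,0,0,0]]]}}

```text
time: 4.68
tcp_pos: [0.4302, 0.1926, 0.5564]
tcp_rot: [0.722, 0.691, 0.0, -0.0]
ft_force: [0.6, 0.3, 0.4]
finger_gap: 0.0851
```

{"fn": "step_arm", "kwargs": {"motion": [[[-1,0.15,0,0,0,0,0],[-1,0.15,0,0,0,0,0],[-1,0.15,0,0,0,0,0],[-1,0.15,0,0,0,0,0],[-1,0.15,0,0,0,0,0],[-1,0.15,0,0,0,0,0],[-1,0.15,0,0,0,0,0],[-1,0.1,0,0,0,0,0],[-1,0.1,0,0,0,0,0],[-1,0.1,0,0,0,0,0],[-1,0,0,0,0,0,0],[-1,0,0,0,0,0,0],[-1,0,0,0,0,0,0],[-1,0,0,0,0,0,0],[-1,0,0,0,0,0,0],[-1,0,0,0,0,0,0],[-1,0,0,0,0,0,0]]]}}

```text
time: 6.1
tcp_pos: [0.4448, -0.2335, 0.5565]
tcp_rot: [0.722, 0.691, 0.0, 0.0]
ft_force: [-0.2, -0.4, -0.9]
finger_gap: 0.0854
```

```bash
python3 - <<'E'
from h import *
go([.496,-.260,.30],87.5); print(np.round(state()["joint_pos"],2))
c=read_camera("wrist"); save(c,"w1.png"); c=read_camera("scene"); save(c,"s3.png")
E
```

```text
tcp [ 0.4448 -0.2335  0.5565] x [0.044 0.999 0.   ] z [ 0.001  0.    -1.   ] yaw 87.49 | need units [-0.976  2.083 10.263] yawunits -0.0 F [-0.2 -0.4 -0.9] gap 0.0854 t 6.1
[-0.58 -0.05  0.92  1.48  0.04  1.69  1.86]
```

View pics/w1.png

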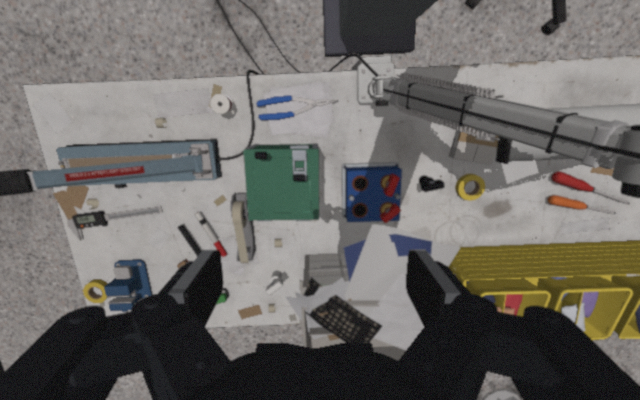

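View pics/s3.png

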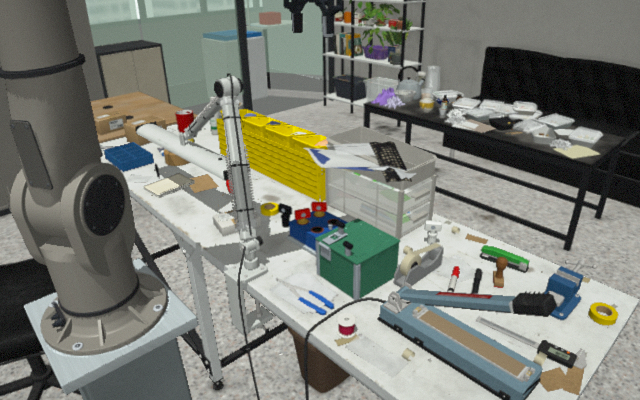

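```bash
python3 - <<'E'
from h import *
c=read_camera("wrist"); save(c,"w1c.png",(230,120,450,240),3.5)
C=cloud(c)
f=c["frame"].astype(int); r,g,b=f[...,0],f[...,1],f[...,2]
box=(C[...,0]>.4)&(C[...,0]<.68)&(C[...,1]<0)&(C[...,1]>-.5)
for nm,mk,lo,hi in (("case",(g>r+25)&(g>b+10),.098,.112),("jig",(b>r+40)&(b>g+15),.045,.068)):
    M=(mk&box&(C[...,2]>lo)&(C[...,2]<hi)).astype(np.uint8)
    M=cv2.morphologyEx(M,cv2.MORPH_CLOSE,np.ones((15,15)))
    cs=max(cv2.findContours(M,0,2)[0],key=cv2.contourArea)
    z=.1065 if nm=="case" else .057
    pts=np.array([px2w(c,p[0],z=z)[:2]*1000 for p in cs],np.float32)
    print(nm,cv2.minAreaRect(pts),np.median(C[M>0][:,2]))
red=(r>g+60)&(r>b+60)&box&(C[...,2]>.062)&(C[...,2]<.11)
n,l,stt,ce=cv2.connectedComponentsWithStats(red.astype(np.uint8))
for i in range(1,n):
    if stt[i,4]>20:
        X=C[l==i]; top=X[X[:,2]>.088]; X=top[:,:2]*1000; m=X.mean(0); print(stt[i],m.round(),cv2.minAreaRect(X.astype(np.float32)))
for t in ["pin_a","jig_base","case","lid_knob","hasp_knob","hasp_hinge","lid_hinge"]:
    print(t,[(np.round(x["position"],1).tolist(),round(x["p"],2)) for x in tip_of(t,c)])
print(w2px(c,[[.496,-.260,.136],[.450,-.327,.1325],[.527,-.08,.027],[.587,-.081,.027]]).round(1))
E
```

```text
case ((514.1475219726562, -299.6988220214844), (139.5667724609375, 142.72007751464844), 87.78417205810547) nan
jig ((555.6784057617188, -113.12409973144531), (111.69558715820312, 113.67194366455078), 89.75615692138672) nan
[388 176  12  20 103] [528. -81.] ((528.0814819335938, -80.91918182373047), (10.521697998046875, 38.743553161621094), 67.67176055908203)
[384 207  17  14  91] [588. -82.] ((588.449462890625, -81.4584732055664), (12.086691856384277, 37.632301330566406), 38.62173080444336)
pin_a [([426.6, 180.8], 0.71), ([384.6, 176.9], 0.68), ([384.7, 203.9], 0.67), ([279.2, 274.9], 0.52)]
jig_base [([370.6, 189.3], 0.77)]
case [([289.5, 174.1], 0.77)]
lid_knob [([265.1, 156.4], 0.97)]
hasp_knob [([295.9, 177.3], 0.63)]
hasp_hinge [([301.7, 149.6], 0.87)]
lid_hinge [([286.8, 218.9], 0.79), ([224.2, 103.1], 0.46)]
[[302.7 178.7]
 [264.7 155.3]
 [386.7 177.9]
 [385.8 203.9]]
```

View pics/w1c.png

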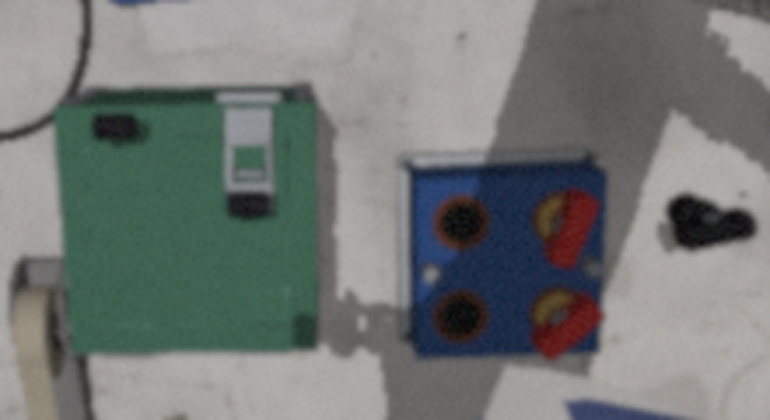

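{"fn": "step_arm", "kwargs": {"motion": [[[-0.5,1,1,0,0,0,0],[-0.5,1,1,0,0,0,0],[0,0.08,1,0,0,0,0],[0,0,1,0,0,0,0],[0,0,1,0,0,0,0],[0,0,1,0,0,0,0],[0,0,1,0,0,0,0],[0,0,1,0,0,0,0],[0,0,1,0,0,0,0],[0,0,1,0,0,0,0],[0,0,1,0,0,0,0],[0,0,1,0,0,0,0],[0,0,1,0,0,0,0],[0,0,1,0,0,0,0],[0,0,0,0,0,0,0]]]}}

```text
time: 7.85
tcp_pos: [0.4946, -0.2577, 0.2025]
tcp_rot: [0.722, 0.692, -0.002, -0.002]
ft_force: [-1.0, 0.7, -0.6]
finger_gap: 0.0856
```

```bash
python3 - <<'E'
from h import *
go([.496,-.261,.117],87.5); print(np.round(state()["joint_pos"],2))
c=read_camera("wrist"); save(c,"w2.png")
print(w2px(c,[[.496,-.260,.136],[.450,-.327,.1325]]).round(1))
for t in ["hasp_knob","lid_knob","hasp_hinge","lid_hinge"]:
    print(t,[(np.round(x["position"],1).tolist(),round(x["p"],2)) for x in tip_of(t,c)])
E
```

```text
tcp [ 0.4946 -0.2577  0.2025] x [0.043 0.999 0.001] z [-0.005  0.001 -1.   ] yaw 87.54 | need units [-0.133  0.081  3.419] yawunits 0.01 F [-1.   0.7 -0.6] gap 0.0856 t 7.85
[-0.35  0.37  0.9   1.93 -0.34  1.    2.24]
[[311.1 215.6]
 [210.  154. ]]
hasp_knob [([301.8, 214.6], 0.87)]
lid_knob [([206.8, 156.3], 0.86)]
hasp_hinge [([307.8, 140.1], 0.73), ([205.9, 155.9], 0.41)]
lid_hinge [([271.0, 297.0], 0.65)]
```

View pics/w2.png

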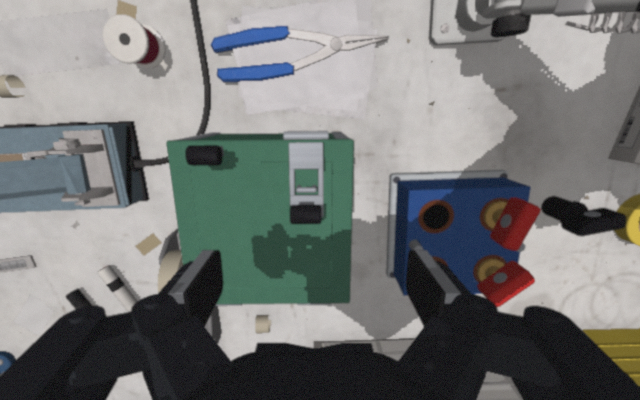

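{"fn": "step_arm", "kwargs": {"motion": [[[-0.2,0.03,0.85,0,0,0,0],[0,0,0.85,0,0,0,0],[0,0,0.85,0,0,0,0],[0,0,0.8,0,0,0,0],[0,0,0,0,0,0,0],[0,0,0,0,0,0,0],[0,0,0,0,0,0,0]]]}}

```text
time: 8.68
tcp_pos: [0.4975, -0.2649, 0.1243]
tcp_rot: [0.722, 0.691, 0.0, 0.001]
ft_force: [0.5, -0.7, 0.4]
finger_gap: 0.0853
```

```bash
python3 - <<'E'
from h import *
go([.495,-.263,.117],87.5); print(np.round(state()["joint_pos"],2))
c=read_camera("wrist"); save(c,"w3.png")
print(w2px(c,[[.495,-.263,.136]]).round(1))
E
```

```text
tcp [ 0.4975 -0.2649  0.1243] x [ 0.044  0.999 -0.001] z [ 0.002 -0.001 -1.   ] yaw 87.48 | need units [ 0.071 -0.103  0.29 ] yawunits -0.0 F [ 0.5 -0.7  0.4] gap 0.0853 t 8.68
[-0.25  0.48  0.81  1.99 -0.46  0.86  2.34]
[[318.2 262. ]]
```

View pics/w3.png

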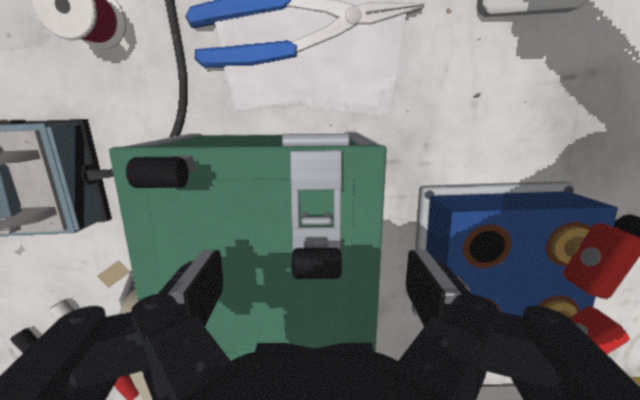

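{"fn": "step_arm", "kwargs": {"motion": [[[0.07,-0.1,0.25,0,0,0,0],[0,0,0,0,0,0,255],[0,0,0,0,0,0,255],[0,0,0,0,0,0,255],[0,0,0,0,0,0,255],[0,0,0,0,0,0,255],[0,0,0,0,0,0,255],[0,0,0,0,0,0,255],[0,0,0,0,0,0,255],[0,0,0,0,0,0,255]]]}}

```text
time: 9.57
tcp_pos: [0.4944, -0.2636, 0.1167]
tcp_rot: [0.723, 0.691, -0.0, 0.001]
ft_force: [0.2, -4.4, 0.1]
finger_gap: 0.0207
```

```bash
python3 - <<'E'
from h import *
go([.495,-.263,.117],87.5)
c=read_camera("wrist"); save(c,"w4.png")
E
```

```text
tcp [ 0.4944 -0.2636  0.1167] x [ 0.045  0.999 -0.001] z [ 0.001 -0.001 -1.   ] yaw 87.44 | need units [ 0.024  0.021 -0.014] yawunits -0.01 F [ 0.2 -4.4  0.1] gap 0.0207 t 9.57
```

View pics/w4.png

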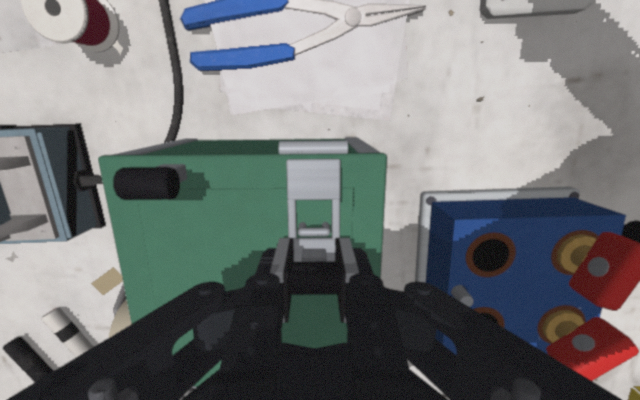

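```bash
python3 - <<'E'
import numpy as np
a=np.radians(29.1+np.linspace(0,118,13)); x=59.5*np.cos(a)/25; z=59.5*np.sin(a)/25
print(np.c_[np.diff(x),-np.diff(z)].round(2).tolist())
E
```

```text
[[-0.23, -0.34], [-0.28, -0.29], [-0.33, -0.24], [-0.37, -0.18], [-0.39, -0.12], [-0.41, -0.05], [-0.41, 0.02], [-0.4, 0.09], [-0.38, 0.16], [-0.34, 0.22], [-0.3, 0.27], [-0.25, 0.32]]
```

{"fn": "step_arm", "kwargs": {"motion": [[[0,-0.23,-0.34,0,0,0,255],[0,-0.28,-0.29,0,0,0,255],[0,-0.33,-0.24,0,0,0,255],[0,-0.37,-0.18,0,0,0,255],[0,-0.39,-0.12,0,0,0,255],[0,0,0,0,0,0,255]]]}}

```text
time: 10.12
tcp_pos: [0.4537, -0.262, 0.1464]
tcp_rot: [0.723, 0.691, 0.0, 0.001]
ft_force: [2.1, -10.2, -5.7]
finger_gap: 0.0209
```

{"fn": "step_arm", "kwargs": {"motion": [[[0,-0.41,-0.05,0,0,0,255],[0,-0.41,0.02,0,0,0,255],[0,-0.4,0.09,0,0,0,255],[0,-0.38,0.16,0,0,0,255],[0,-0.34,0.22,0,0,0,255],[0,-0.3,0.27,0,0,0,255],[0,-0.25,0.32,0,0,0,255],[0,0,0,0,0,0,255],[0,0,0,0,0,0,255]]]}}

```text
time: 10.87
tcp_pos: [0.3928, -0.2599, 0.1205]
tcp_rot: [0.723, 0.691, -0.0, 0.002]
ft_force: [1.1, -9.6, 2.9]
finger_gap: 0.0206
```

```bash
python3 - <<'E'
from h import *
go([.447,-.33,.25],87.5); print(np.round(state()["joint_pos"],2))
c=read_camera("wrist"); save(c,"w5.png")
E
```

```text
tcp [ 0.3928 -0.2599  0.1205] x [ 0.045  0.999 -0.003] z [ 0.002 -0.003 -1.   ] yaw 87.41 | need units [-2.716  2.306 -5.169] yawunits -0.02 F [ 1.1 -9.6  2.9] gap 0.0206 t 10.87
[-0.29  0.34  0.88  2.2  -0.38  0.76  2.37]
```

View pics/w5.png

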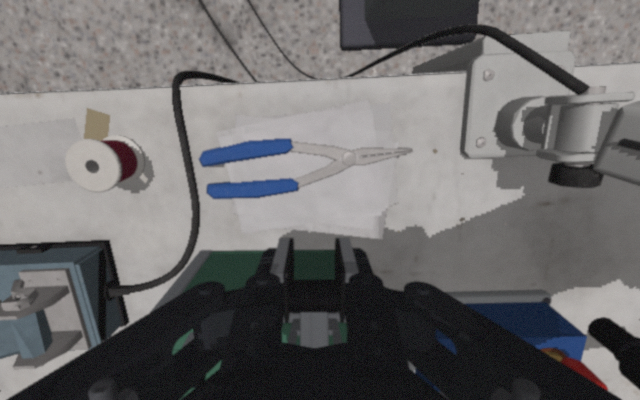

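{"fn": "step_arm", "kwargs": {"motion": [[[0,0,0,0,0,0,0],[0,0,0,0,0,0,0],[0,0,0,0,0,0,0],[0,0,0,0,0,0,0],[0,0,0,0,0,0,0],[0,0,-1,0,0,0,0],[0,0,-1,0,0,0,0],[0,0,-1,0,0,0,0],[-0.9,0.8,-0.5,0,0,0,0],[-0.9,0.8,0,0,0,0,0],[-1,0.7,0,0,0,0,0],[0,0,0,0,0,0,0],[0,0,0,0,0,0,0]]]}}

```text
time: 12.0
tcp_pos: [0.4463, -0.3318, 0.2069]
tcp_rot: [0.723, 0.691, -0.001, -0.0]
ft_force: [-1.5, 0.3, -0.7]
finger_gap: 0.0857
```

```bash
python3 - <<'E'
from h import *
go([.4475,-.332,.1135],87.5); print(np.round(state()["joint_pos"],2))
c=read_camera("wrist"); save(c,"w6.png")
print(w2px(c,[[.4475,-.332,.1325]]).round(1))
for t in ["hasp_knob","lid_knob","hasp_hinge","lid_hinge"]:
    print(t,[(np.round(x["position"],1).tolist(),round(x["p"],2)) for x in tip_of(t,c)])
E
```

```text
tcp [ 0.4463 -0.3318  0.2069] x [ 0.045  0.999 -0.001] z [-0.002 -0.001 -1.   ] yaw 87.39 | need units [-3.000e-03  5.300e-02  3.736e+00] yawunits -0.02 F [-1.5  0.3 -0.7] gap 0.0857 t 12.0
[-0.22  0.37  0.94  1.94 -0.35  1.01  2.4 ]
[[314.2 211.2]]
hasp_knob [([417.4, 141.3], 0.67)]
lid_knob [([317.0, 217.6], 0.72)]
hasp_hinge [([400.0, 194.7], 0.84)]
lid_hinge [([353.7, 335.8], 0.6)]
```

View pics/w6.png

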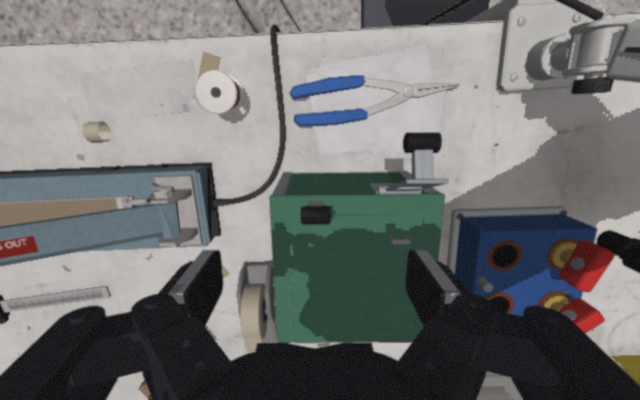

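{"fn": "step_arm", "kwargs": {"motion": [[[0,0.1,0.93,0,0,0,0],[0,0,0.93,0,0,0,0],[0,0,0.93,0,0,0,0],[0,0,0.91,0,0,0,0],[0,0,0,0,0,0,0],[0,0,0,0,0,0,255],[0,0,0,0,0,0,255],[0,0,0,0,0,0,255],[0,0,0,0,0,0,255],[0,0,0,0,0,0,255],[0,0,0,0,0,0,255],[0,0,0,0,0,0,255],[0,0,0,0,0,0,255],[0,0,0,0,0,0,255]]]}}

```text
time: 13.42
tcp_pos: [0.4494, -0.3312, 0.1157]
tcp_rot: [0.723, 0.691, 0.0, 0.001]
ft_force: [-0.4, 0.6, 9.2]
finger_gap: 0.0204
```

```bash
python3 - <<'E'
from h import *
go([.449,-.332,.1135],87.5)
a=np.radians(13.4+np.linspace(0,86,19)); x=-137.8*np.cos(a)/25; z=137.8*np.sin(a)/25
print(np.c_[np.diff(x),-np.diff(z)].round(2).tolist())
E
```

```text
tcp [ 0.4494 -0.3312  0.1157] x [ 0.044  0.999 -0.001] z [ 0.001 -0.001 -1.   ] yaw 87.48 | need units [-0.033 -0.016  0.089] yawunits -0.0 F [-0.4  0.6  9.2] gap 0.0204 t 13.42
[[0.13, -0.44], [0.16, -0.43], [0.2, -0.42], [0.23, -0.4], [0.26, -0.38], [0.29, -0.35], [0.32, -0.33], [0.35, -0.3], [0.37, -0.27], [0.39, -0.24], [0.41, -0.2], [0.43, -0.17], [0.44, -0.13], [0.45, -0.1], [0.46, -0.06], [0.46, -0.02], [0.46, 0.02], [0.46, 0.06]]
```

{"fn": "step_arm", "kwargs": {"motion": [[[0,0.13,-0.44,0,0,0,255],[0,0.16,-0.43,0,0,0,255],[0,0.2,-0.42,0,0,0,255],[0,0.23,-0.4,0,0,0,255],[0,0,0,0,0,0,255]]]}}

```text
time: 13.83
tcp_pos: [0.468, -0.3317, 0.159]
tcp_rot: [0.722, 0.692, 0.0, 0.001]
ft_force: [-4.3, -2.5, 1.0]
finger_gap: 0.0206
```

{"fn": "step_arm", "kwargs": {"motion": [[[0,0.26,-0.38,0,0,0,255],[0,0.29,-0.35,0,0,0,255],[0,0.32,-0.33,0,0,0,255],[0,0.35,-0.3,0,0,0,255],[0,0.37,-0.27,0,0,0,255],[0,0.39,-0.24,0,0,0,255],[0,0,0,0,0,0,255]]]}}

```text
time: 14.42
tcp_pos: [0.5184, -0.3336, 0.2051]
tcp_rot: [0.722, 0.692, 0.0, 0.0]
ft_force: [-5.4, 1.5, 8.0]
finger_gap: 0.02
```

```bash
python3 - <<'E'
from h import *
go([.45,-.33,.25],87.5); print(np.round(state()["joint_pos"],2))
c=read_camera("scene"); save(c,"s4.png",(240,120,460,345),3)
E
```

```text
tcp [ 0.5184 -0.3336  0.2051] x [ 0.043  0.999 -0.001] z [ 0.001 -0.001 -1.   ] yaw 87.56 | need units [ 0.028 -2.737 -1.798] yawunits 0.01 F [-5.4  1.5  8. ] gap 0.02 t 14.42
[-0.18  0.48  0.88  1.81 -0.43  1.05  2.39]
```

View pics/s4.png

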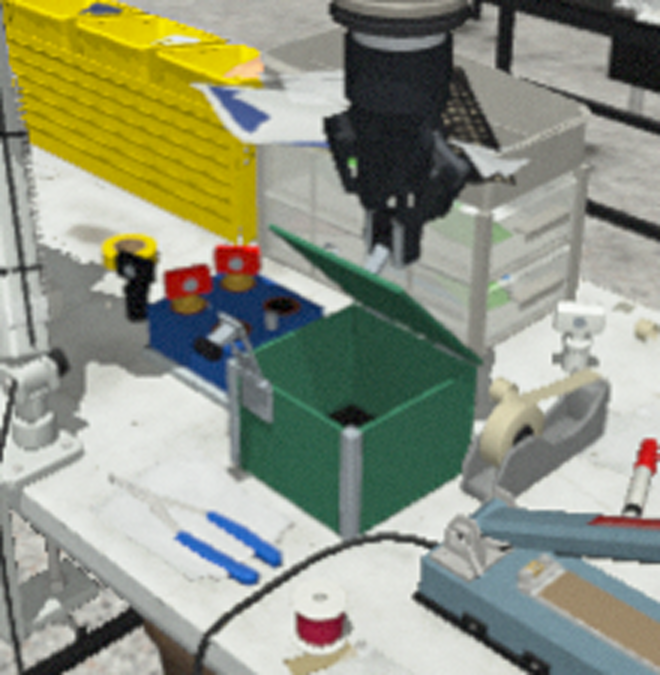

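{"fn": "step_arm", "kwargs": {"motion": [[[0,0.41,-0.2,0,0,0,255],[0,0.43,-0.17,0,0,0,255],[0,0.44,-0.13,0,0,0,255],[0,0.45,-0.1,0,0,0,255],[0,0.46,-0.06,0,0,0,255],[0,0.46,-0.02,0,0,0,255],[0,0.46,0.02,0,0,0,255],[0,0,0,0,0,0,255],[0,0,0,0,0,0,255]]]}}

```text
time: 15.22
tcp_pos: [0.5956, -0.3364, 0.2206]
tcp_rot: [0.722, 0.692, 0.0, 0.0]
ft_force: [-0.0, 1.6, 4.8]
finger_gap: 0.0202
```

{"fn": "step_arm", "kwargs": {"motion": [[[0,0,0,0,0,0,0],[0,0,0,0,0,0,0],[0,0,0,0,0,0,0],[0,0,0,0,0,0,0],[0,0,0,0,0,0,0],[0,0,-1,0,0,0,0],[0,0,-1,0,0,0,0],[0,0,-1,0,0,0,0],[0,-0.5,-1,0,0,0,0],[0,-1,0,0,0,0,0],[0,-1,0,0,0,0,0],[0,-1,0,0,0,0,0]]]}}

```text
time: 16.22
tcp_pos: [0.5057, -0.3332, 0.3204]
tcp_rot: [0.722, 0.691, 0.0, 0.0]
ft_force: [-0.3, -0.1, 0.3]
finger_gap: 0.0854
```

```bash
python3 - <<'E'
from h import *
go([.5,-.22,.35],87.5); print(np.round(state()["joint_pos"],2))
c=read_camera("scene"); save(c,"s5.png",(240,120,460,345),3)
c=read_camera("wrist"); save(c,"w7.png")
E
```

```text
tcp [ 0.5057 -0.3332  0.3204] x [ 0.044  0.999 -0.   ] z [ 0. -0. -1.] yaw 87.49 | need units [ 4.512 -0.424 -1.185] yawunits -0.0 F [-0.3 -0.1  0.3] gap 0.0854 t 16.22
[-0.26  0.35  0.97  1.7  -0.31  1.25  2.3 ]
```

View pics/s5.png

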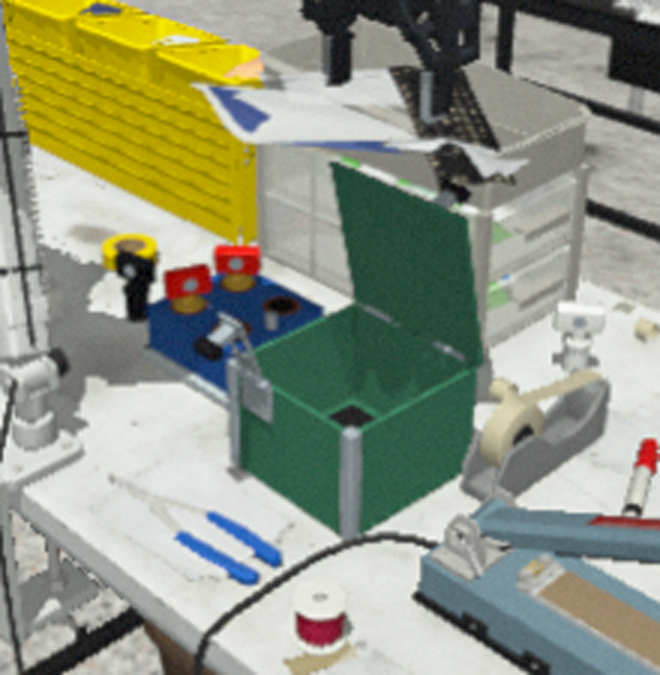

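View pics/w7.png

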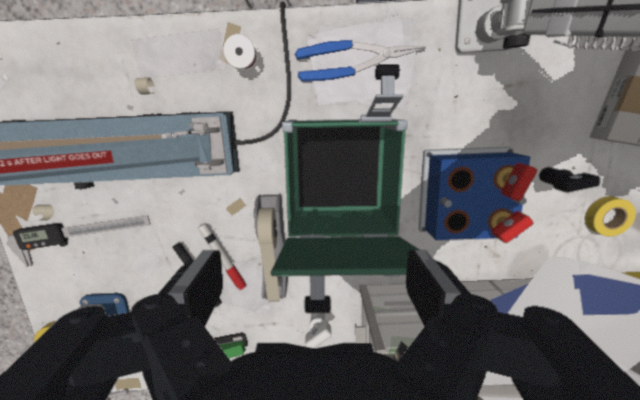

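{"fn": "step_arm", "kwargs": {"motion": [[[1,-0.15,0,0,0,0,0],[1,-0.15,0,0,0,0,0],[1,-0.15,0,0,0,0,0],[1,-0.15,0,0,0,0,0],[1,-0.15,0,0,0,0,0],[1,-0.15,0,0,0,0,0],[1,-0.15,0,0,0,0,0],[1,-0.15,0,0,0,0,0],[1,-0.15,0,0,0,0,0],[0.7,0,0,0,0,0,0],[0,0,0,0,0,0.86,0],[0,0,0,0,0,0.86,0],[0,0,0,0,0,0.86,0],[0,0,0,0,0,0.86,0],[0,0,0,0,0,0.86,0],[0,0,0,0,0,0,0]]]}}

```text
time: 17.65
tcp_pos: [0.4838, -0.0893, 0.3205]
tcp_rot: [0.831, 0.556, 0.0, -0.0]
ft_force: [-0.6, 0.5, 0.2]
finger_gap: 0.0856
```

```bash
python3 - <<'E'
from h import *
go([.528,-.082,.20],67.7); print(np.round(state()["joint_pos"],2))
c=read_camera("wrist"); save(c,"w8.png")
C=cloud(c)
f=c["frame"].astype(int); r,g,b=f[...,0],f[...,1],f[...,2]
box=(C[...,0]>.4)&(C[...,0]<.68)&(C[...,1]<0)&(C[...,1]>-.2)
red=(r>g+60)&(r>b+60)&box&(C[...,2]>.062)&(C[...,2]<.11)
n,l,stt,ce=cv2.connectedComponentsWithStats(red.astype(np.uint8))
for i in range(1,n):
    if stt[i,4]>60:
        X=C[l==i]; top=X[X[:,2]>.090]; X=top[:,:2]*1000; print(stt[i],np.round(top[:,2].mean(),3),cv2.minAreaRect(X.astype(np.float32)))
m=(b>r+40)&(b>g+15)&box&(C[...,2]>.045)&(C[...,2]<.068); X=C[m]; print(X[:,2].mean(),cv2.minAreaRect((X[:,:2]*1000).astype(np.float32)))
E
```

```text
tcp [ 0.4838 -0.0893  0.3205] x [0.382 0.924 0.   ] z [ 0.  0. -1.] yaw 67.57 | need units [0.943 1.524 4.819] yawunits -0.03 F [-0.6  0.5  0.2] gap 0.0856 t 17.65
[-0.84  0.02  0.93  1.93 -0.02  1.2   1.27]
[329 182  13  35 402] 0.093 ((528.293212890625, -80.37690734863281), (13.845434188842773, 43.2026252746582), 68.53429412841797)
[340 227  23  30 351] 0.093 ((587.9932861328125, -81.29667663574219), (15.310701370239258, 41.81700134277344), 41.324378967285156)
0.05574260015048887 ((558.628662109375, -110.42232513427734), (114.075439453125, 115.6041488647461), 89.44196319580078)
```

View pics/w8.png

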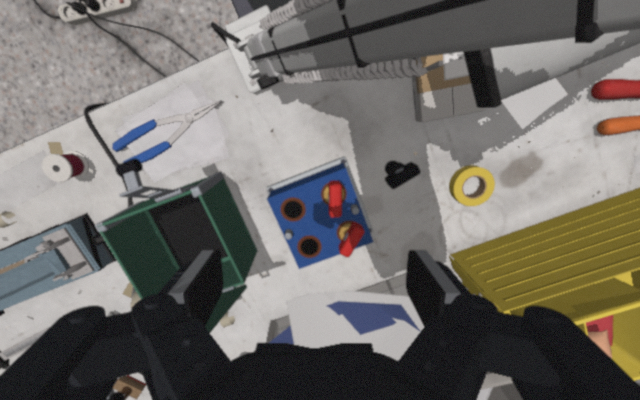

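{"fn": "step_arm", "kwargs": {"motion": [[[0,0,0,-0.9,0,0,0],[0,0,0,-0.9,0,0,0],[0,0,0,-0.85,0,-0.15,0],[0,0,0,0,0,0,0]]]}}

```text
time: 18.03
tcp_pos: [0.4825, -0.0888, 0.3201]
tcp_rot: [0.821, 0.561, 0.06, 0.089]
ft_force: [0.4, -0.6, 0.4]
finger_gap: 0.0857
```

```bash
python3 - <<'E'
from h import *
go([.5317,-.0825,.0687],68.5); print(np.round(state()["joint_pos"],2))
E
```

```text
tcp [ 0.4825 -0.0888  0.3201] x [ 0.363  0.932 -0.001] z [ 0.199 -0.078 -0.977] yaw 68.72 | need units [ 0.953 -0.445 10.197] yawunits 0.05 F [ 0.4 -0.6  0.4] gap 0.0857 t 18.03
[-0.88 -0.19  0.78  2.07  0.27  1.03  0.99]
```

{"fn": "step_arm", "kwargs": {"motion": [[[0.5,-0.25,0.5,0,0,0,0],[0.45,-0.2,1,0,0,0,0],[0,0,1,0,0,0,0],[0,0,1,0,0,0,0],[0,0,1,0,0,0,0],[0,0,1,0,0,0,0],[0,0,1,0,0,0,0],[0,0,0.5,0,0,0,0],[0,0,0,0,0,0,0]]]}}

```text
time: 18.78
tcp_pos: [0.5157, -0.078, 0.1444]
tcp_rot: [0.822, 0.56, 0.056, 0.088]
ft_force: [-0.6, -0.5, 0.5]
finger_gap: 0.0856
```

```bash
python3 - <<'E'
from h import *
go([.5317,-.0825,.0687],68.5); print(np.round(state()["joint_pos"],2))
c=read_camera("wrist"); save(c,"w9.png")
c=read_camera("scene"); save(c,"s6.png",(200,60,420,260),3)
E
```

```text
tcp [ 0.5157 -0.078   0.1444] x [ 0.367  0.93  -0.007] z [ 0.19  -0.082 -0.978] yaw 68.49 | need units [0.089 0.021 3.099] yawunits -0.0 F [-0.6 -0.5  0.5] gap 0.0856 t 18.78
[-0.75  0.25  0.83  2.21 -0.2   0.57  1.4 ]
```

View pics/w9.png

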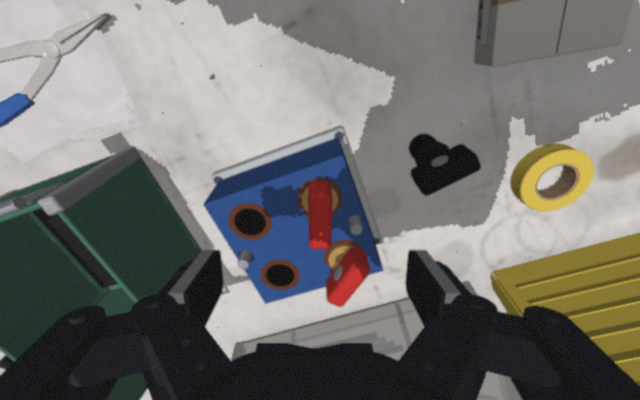

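View pics/s6.png

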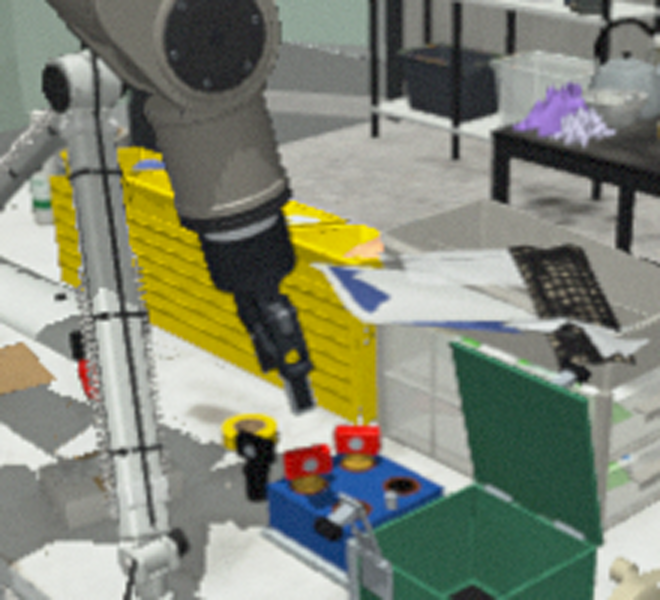

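```bash
cat > clr.py <<'E'
from h import *
from scipy.spatial import cKDTree
def clear(drop=np.zeros(3)):
    d=np.load("c0.npz"); 
    S=[]
    for k in "PQ":
        A=d[k].reshape(-1,3); S.append(A[~np.isnan(A[:,0])])
    S=np.vstack(S); lamp=S[(S[:,2]>.08)&(S[:,0]>.3)&(S[:,0]<.48)&(S[:,1]>-.14)&(S[:,1]<.3)]
    paper=S[(S[:,2]>.19)&(S[:,0]>.54)&(S[:,0]<.8)&(S[:,1]>-.3)&(S[:,1]<.05)]
    kl,kp=cKDTree(lamp),cKDTree(paper)
    for n,k in (("top","P"),("scene","Q")):
        c=read_camera(n); C=cloud(c); D=d[k]
        dist0=np.linalg.norm(D-np.array(c["origin"]),axis=2); dist1=np.linalg.norm(C-np.array(c["origin"]),axis=2)
        m=(dist1<dist0-.03)&(C[...,2]>.13)&(C[...,0]>.25)
        m=cv2.erode(m.astype(np.uint8),np.ones((3,3)))>0
        X=C[m]; X=X[~((X[:,0]>.53)&(X[:,1]<-.21))]
        # drop lid/hasp
        X=X+drop
        if len(X)==0: print(n,"none"); continue
        dl,i=kl.query(X); dp,j=kp.query(X)
        a=dl.argmin(); b=dp.argmin()
        print(n,len(X),"lamp",dl[a].round(3),X[a].round(3),lamp[i[a]].round(3),"paper",dp[b].round(3),X[b].round(3),paper[j[b]].round(3))
E
python3 -c "
from clr import *
clear(); clear(np.array([.016,-.0045,-.076]))"
```

```text
top 14116 lamp 0.1 [ 0.464 -0.016  0.523] [0.428 0.045 0.452] paper 0.06 [ 0.537 -0.01   0.227] [ 0.595 -0.019  0.235]
scene 2272 lamp 0.047 [ 0.418 -0.008  0.444] [0.422 0.038 0.437] paper 0.064 [ 0.503 -0.099  0.249] [ 0.563 -0.113  0.23 ]
top 14106 lamp 0.047 [0.418 0.01  0.482] [0.428 0.045 0.452] paper 0.053 [ 0.537 -0.06   0.283] [ 0.58  -0.055  0.253]
scene 2221 lamp 0.035 [ 0.421 -0.01   0.384] [0.41  0.019 0.368] paper 0.041 [ 0.524 -0.104  0.219] [ 0.561 -0.12   0.225]
```

{"fn": "step_arm", "kwargs": {"motion": [[[0.09,0.02,0.6,0,0,0,0],[0,0,0.6,0,0,0,0],[0,0,0.6,0,0,0,0],[0,0,0.6,0,0,0,0],[0,0,0.6,0,0,0,0],[0,0,0,0,0,0,0],[0,0,0,0,0,0,0]]]}}

```text
time: 19.67
tcp_pos: [0.5321, -0.0813, 0.0741]
tcp_rot: [0.822, 0.559, 0.059, 0.088]
ft_force: [0.2, -0.2, -0.5]
finger_gap: 0.0852
```

```bash
python3 - <<'E'
from clr import *
go([.5317,-.0825,.0687],68.5); print(np.round(state()["joint_pos"],2))
clear()
c=read_camera("wrist"); save(c,"w10.png")
E
```

```text
tcp [ 0.5321 -0.0813  0.0741] x [ 0.367  0.93  -0.002] z [ 0.195 -0.079 -0.978] yaw 68.45 | need units [-0.051 -0.042  0.211] yawunits -0.01 F [ 0.2 -0.2 -0.5] gap 0.0852 t 19.67
[-0.56  0.4   0.65  2.22 -0.4   0.42  1.57]
top 16336 lamp 0.058 [0.446 0.01  0.495] [0.428 0.045 0.452] paper 0.055 [ 0.536 -0.056  0.286] [ 0.58  -0.055  0.253]
scene 3306 lamp 0.052 [ 0.452 -0.056  0.257] [ 0.416 -0.019  0.246] paper 0.041 [ 0.523 -0.105  0.223] [ 0.561 -0.12   0.225]
```

View pics/w10.png

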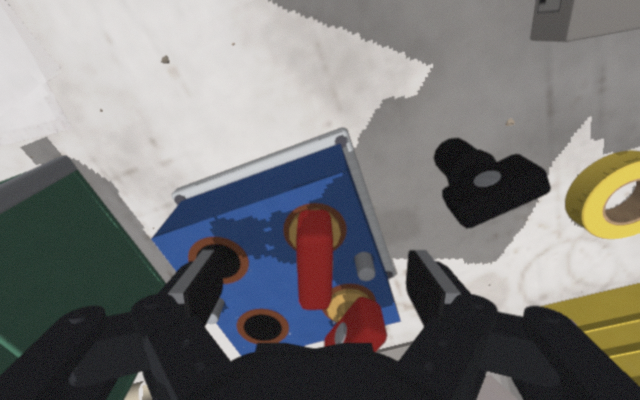

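{"fn": "step_arm", "kwargs": {"motion": [[[-0.04,-0.04,0.2,0,0,0,100],[0,0,0,0,0,0,255],[0,0,0,0,0,0,255],[0,0,0,0,0,0,255],[0,0,0,0,0,0,255],[0,0,0,0,0,0,255],[0,0,0,0,0,0,255],[0,0,0,0,0,0,255],[0,0,0,0,0,0,255],[0,0,0,0,0,0,255]]]}}

```text
time: 20.65
tcp_pos: [0.5323, -0.0814, 0.0687]
tcp_rot: [0.822, 0.56, 0.059, 0.088]
ft_force: [0.6, 4.8, 3.7]
finger_gap: 0.0154
```

```bash
cat >> h.py <<'E'
def screw(axis_xy,deg,rise):
    """per-row tool units to turn deg about the vertical axis at axis_xy and rise (m), from present pose"""
    s=state(); Rm=R.from_quat(s["tcp_rot"]).as_matrix(); p=np.array(s["tcp_pos"])
    dR=R.from_euler('z',deg,degrees=True).as_matrix()
    a=np.array([*axis_xy,0]); p2=a+dR@(p-a)+[0,0,rise]
    print("turn",(Rm.T@[0,0,np.radians(deg)]/.08).round(3),"shift",(Rm.T@(p2-p)/.025).round(3),"torque",np.round(s["torque"],2))
E
python3 - <<'E'
from h import *
go([.5317,-.0825,.0687],68.5); st()
screw([.528,-.081],4,.00025)
screw([.528,-.081],-4,.00025)
E
```

```text
tcp [ 0.5323 -0.0814  0.0687] x [ 0.367  0.93  -0.001] z [ 0.195 -0.078 -0.978] yaw 68.49 | need units [-0.05  -0.005  0.   ] yawunits -0.0 F [0.6 4.8 3.7] gap 0.0154 t 20.65
{'time': 20.65, 'joint_pos': [-0.5434, 0.4053, 0.6306, 2.2269, -0.4141, 0.4094, 1.5863], 'joint_vel': [0.0, 0.0006, 0.0008, -0.0003, -0.0002, 0.0006, 0.0004], 'joint_efforts': [2.5299, -60.5427, 13.8184, -27.356, 0.8177, -1.6844, 0.1691], 'tcp_pos': [0.5323, -0.0814, 0.0687], 'tcp_rot': [0.822, 0.5596, 0.0591, 0.0879], 'ft_force': [0.5737, 4.8312, 3.6842], 'torque': [1.2212, 0.0129, 0.0842], 'finger_gap': 0.0154}
turn [-0.001  0.184 -0.853] shift [ 0.011 -0.002 -0.011] torque [1.22 0.01 0.08]
turn [ 0.001 -0.184  0.853] shift [-0.012  0.005 -0.009] torque [1.22 0.01 0.08]
```

{"fn": "step_arm", "kwargs": {"motion": [[[0.012,0.003,-0.012,0,0.2,-0.95,255],[0.012,0.003,-0.012,0,0.2,-0.95,255],[0.012,0.003,-0.012,0,0.2,-0.95,255],[0.012,0.003,-0.012,0,0.2,-0.95,255],[0.012,0.003,-0.012,0,0.2,-0.95,255],[0.012,0.003,-0.012,0,0.2,-0.95,255]]]}}

```text
time: 21.15
tcp_pos: [0.5322, -0.0799, 0.0699]
tcp_rot: [0.669, 0.736, 0.076, 0.072]
ft_force: [9.7, 2.1, -22.4]
finger_gap: 0.0151
```

```bash
python3 - <<'E'
from h import *
go([.5317,-.0825,.0687],68.5); print(np.round(state()["joint_pos"],2),np.round(state()["torque"],2))
E
```

```text
tcp [ 0.5322 -0.0799  0.0699] x [-0.094  0.996 -0.004] z [ 0.208  0.016 -0.978] yaw 95.38 | need units [-0.101 -0.04   0.04 ] yawunits 5.87 F [  9.7   2.1 -22.4] gap 0.0151 t 21.15
[-0.27  0.36  0.37  2.21 -0.4   0.41  2.08] [ 0.31 -0.98 -0.32]
```

{"fn": "step_arm", "kwargs": {"motion": [[[-0.012,0.003,-0.012,0,-0.2,0.95,255],[-0.012,0.003,-0.012,0,-0.2,0.95,255],[-0.012,0.003,-0.012,0,-0.2,0.95,255],[-0.012,0.003,-0.012,0,-0.2,0.95,255],[-0.012,0.003,-0.012,0,-0.2,0.95,255],[-0.012,0.003,-0.012,0,-0.2,0.95,255]]]}}

```text
time: 21.65
tcp_pos: [0.532, -0.0813, 0.0718]
tcp_rot: [0.823, 0.558, 0.058, 0.088]
ft_force: [7.4, 2.2, -23.0]
finger_gap: 0.0148
```

```bash
python3 - <<'E'
from h import *
go([.5317,-.0825,.0687],68.5); print(np.round(state()["joint_pos"],2),np.round(state()["torque"],2))
c=read_camera("scene"); save(c,"s7.png",(270,180,350,260),8)
c=read_camera("wrist"); save(c,"w11.png")
E
```

```text
tcp [ 0.532  -0.0813  0.0718] x [ 0.369  0.929 -0.002] z [ 0.194 -0.08  -0.978] yaw 68.32 | need units [-0.049 -0.018  0.122] yawunits -0.04 F [  7.4   2.2 -23. ] gap 0.0148 t 21.65
[-0.55  0.4   0.63  2.23 -0.4   0.42  1.57] [ 1.23 -0.66  0.61]
```

View pics/s7.png

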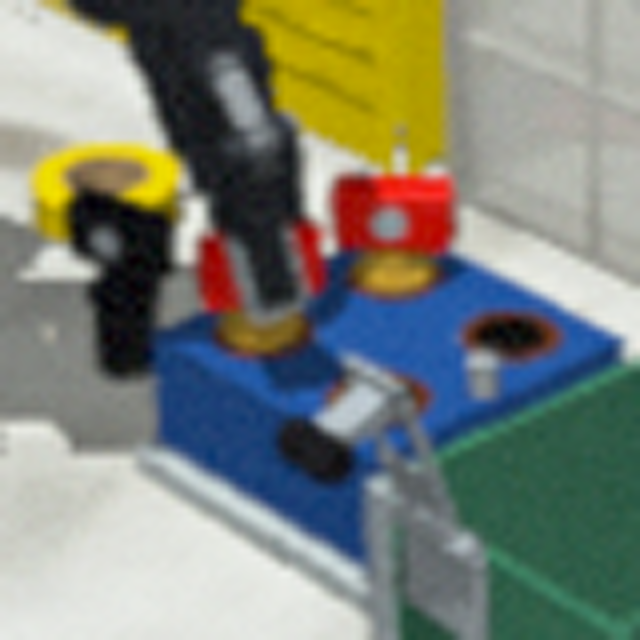

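View pics/w11.png

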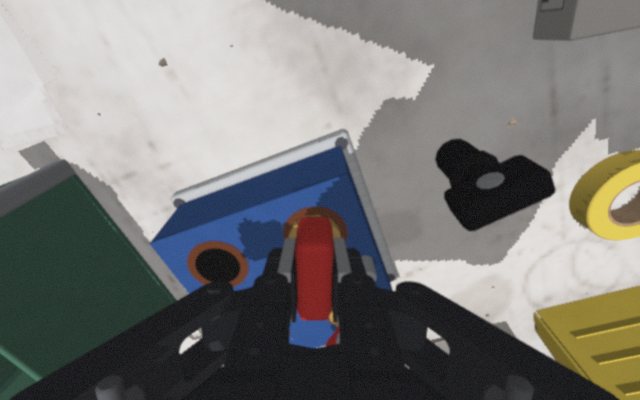

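{"fn": "step_arm", "kwargs": {"motion": [[[0.012,0,0,0,0.2,-0.95,255],[0.012,0,0,0,0.2,-0.95,255],[0.012,0,0,0,0.2,-0.95,255],[0.012,0,0,0,0.2,-0.95,255],[0.012,0,0,0,0.2,-0.95,255],[0.012,0,0,0,0.2,-0.95,255]]]}}

```text
time: 22.25
tcp_pos: [0.5324, -0.0799, 0.0723]
tcp_rot: [0.669, 0.736, 0.077, 0.072]
ft_force: [2.9, 3.8, -8.3]
finger_gap: 0.0151
```

{"fn": "step_arm", "kwargs": {"motion": [[[-0.012,0,0,0,-0.2,0.95,255],[-0.012,0,0,0,-0.2,0.95,255],[-0.012,0,0,0,-0.2,0.95,255],[-0.012,0,0,0,-0.2,0.95,255],[-0.012,0,0,0,-0.2,0.95,255],[-0.012,0,0,0,-0.2,0.95,255]]]}}

```text
time: 22.75
tcp_pos: [0.5323, -0.0814, 0.0724]
tcp_rot: [0.822, 0.559, 0.059, 0.088]
ft_force: [-0.1, 5.6, -3.6]
finger_gap: 0.0147
```

```bash
python3 - <<'E'
from h import *
go([.5317,-.0825,.0687],68.5); print(np.round(state()["joint_pos"],2),np.round(state()["torque"],2))
E
```

```text
tcp [ 0.5323 -0.0814  0.0724] x [ 0.368  0.93  -0.001] z [ 0.195 -0.079 -0.978] yaw 68.41 | need units [-0.049 -0.036  0.144] yawunits -0.02 F [-0.1  5.6 -3.6] gap 0.0147 t 22.75
[-0.54  0.4   0.63  2.22 -0.39  0.42  1.56] [1.61 0.29 0.61]
```

{"fn": "step_arm", "kwargs": {"motion": [[[0.012,0.002,-0.01,0,0.2,-0.95,255],[0.012,0.002,-0.01,0,0.2,-0.95,255],[0.012,0.002,-0.01,0,0.2,-0.95,255],[0.012,0.002,-0.01,0,0.2,-0.95,255],[0.012,0.002,-0.01,0,0.2,-0.95,255],[0.012,0.002,-0.01,0,0.2,-0.95,255],[-0.012,0.002,-0.01,0,-0.2,0.95,255],[-0.012,0.002,-0.01,0,-0.2,0.95,255],[-0.012,0.002,-0.01,0,-0.2,0.95,255],[-0.012,0.002,-0.01,0,-0.2,0.95,255],[-0.012,0.002,-0.01,0,-0.2,0.95,255],[-0.012,0.002,-0.01,0,-0.2,0.95,255]]]}}

```text
time: 23.75
tcp_pos: [0.532, -0.0814, 0.0749]
tcp_rot: [0.822, 0.559, 0.058, 0.088]
ft_force: [5.8, 4.0, -19.3]
finger_gap: 0.0152
```

{"fn": "step_arm", "kwargs": {"motion": [[[0.012,0.002,-0.01,0,0.2,-0.95,255],[0.012,0.002,-0.01,0,0.2,-0.95,255],[0.012,0.002,-0.01,0,0.2,-0.95,255],[0.012,0.002,-0.01,0,0.2,-0.95,255],[0.012,0.002,-0.01,0,0.2,-0.95,255],[0.012,0.002,-0.01,0,0.2,-0.95,255],[-0.012,0.002,-0.01,0,-0.2,0.95,255],[-0.012,0.002,-0.01,0,-0.2,0.95,255],[-0.012,0.002,-0.01,0,-0.2,0.95,255],[-0.012,0.002,-0.01,0,-0.2,0.95,255],[-0.012,0.002,-0.01,0,-0.2,0.95,255],[-0.012,0.002,-0.01,0,-0.2,0.95,255]]]}}

```text
time: 24.75
tcp_pos: [0.5318, -0.0815, 0.0779]
tcp_rot: [0.822, 0.559, 0.058, 0.088]
ft_force: [3.9, 4.2, -18.8]
finger_gap: 0.0148
```

```bash
python3 - <<'E'
from h import *
go([.5317,-.0825,.0687],68.5); print(np.round(state()["joint_pos"],2),np.round(state()["torque"],2))
c=read_camera("scene"); save(c,"s8.png",(270,180,350,260),8)
E
```

```text
tcp [ 0.5318 -0.0815  0.0779] x [ 0.368  0.93  -0.002] z [ 0.194 -0.079 -0.978] yaw 68.41 | need units [-0.04  -0.067  0.362] yawunits -0.02 F [  3.9   4.2 -18.8] gap 0.0148 t 24.75
[-0.54  0.38  0.63  2.22 -0.36  0.43  1.54] [ 1.58 -0.05  0.6 ]
```

View pics/s8.png

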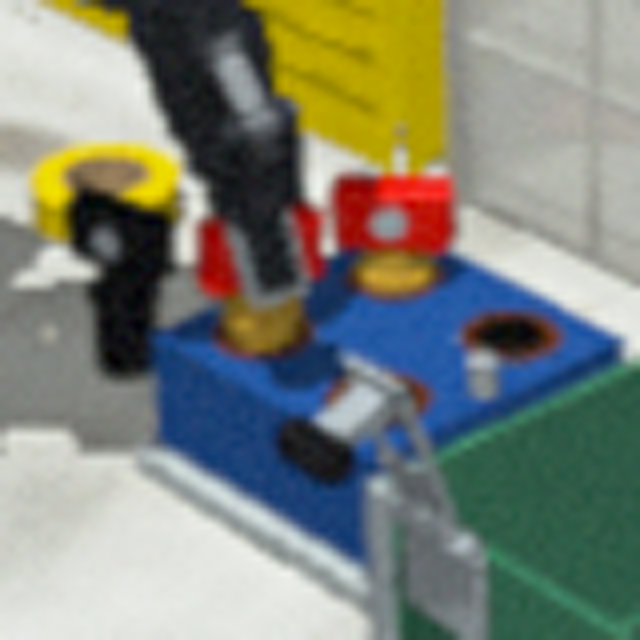

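{"fn": "step_arm", "kwargs": {"motion": [[[0.012,0.002,-0.01,0,0.2,-0.95,255],[0.012,0.002,-0.01,0,0.2,-0.95,255],[0.012,0.002,-0.01,0,0.2,-0.95,255],[0.012,0.002,-0.01,0,0.2,-0.95,255],[0.012,0.002,-0.01,0,0.2,-0.95,255],[0.012,0.002,-0.01,0,0.2,-0.95,255],[-0.012,0.002,-0.01,0,-0.2,0.95,255],[-0.012,0.002,-0.01,0,-0.2,0.95,255],[-0.012,0.002,-0.01,0,-0.2,0.95,255],[-0.012,0.002,-0.01,0,-0.2,0.95,255],[-0.012,0.002,-0.01,0,-0.2,0.95,255],[-0.012,0.002,-0.01,0,-0.2,0.95,255],[0.012,0.002,-0.01,0,0.2,-0.95,255],[0.012,0.002,-0.01,0,0.2,-0.95,255],[0.012,0.002,-0.01,0,0.2,-0.95,255],[0.012,0.002,-0.01,0,0.2,-0.95,255],[0.012,0.002,-0.01,0,0.2,-0.95,255],[0.012,0.002,-0.01,0,0.2,-0.95,255]]]}}

```text
time: 26.3
tcp_pos: [0.5319, -0.0798, 0.0822]
tcp_rot: [0.668, 0.737, 0.076, 0.071]
ft_force: [5.5, 4.0, -22.6]
finger_gap: 0.0149
```

{"fn": "step_arm", "kwargs": {"motion": [[[-0.012,0.002,-0.01,0,-0.2,0.95,255],[-0.012,0.002,-0.01,0,-0.2,0.95,255],[-0.012,0.002,-0.01,0,-0.2,0.95,255],[-0.012,0.002,-0.01,0,-0.2,0.95,255],[-0.012,0.002,-0.01,0,-0.2,0.95,255],[-0.012,0.002,-0.01,0,-0.2,0.95,255],[0.012,0.002,-0.01,0,0.2,-0.95,255],[0.012,0.002,-0.01,0,0.2,-0.95,255],[0.012,0.002,-0.01,0,0.2,-0.95,255],[0.012,0.002,-0.01,0,0.2,-0.95,255],[0.012,0.002,-0.01,0,0.2,-0.95,255],[0.012,0.002,-0.01,0,0.2,-0.95,255],[-0.012,0.002,-0.01,0,-0.2,0.95,255],[-0.012,0.002,-0.01,0,-0.2,0.95,255],[-0.012,0.002,-0.01,0,-0.2,0.95,255],[-0.012,0.002,-0.01,0,-0.2,0.95,255],[-0.012,0.002,-0.01,0,-0.2,0.95,255],[-0.012,0.002,-0.01,0,-0.2,0.95,255]]]}}

```text
time: 27.8
tcp_pos: [0.5316, -0.0816, 0.0869]
tcp_rot: [0.822, 0.559, 0.058, 0.087]
ft_force: [1.1, 4.9, -16.3]
finger_gap: 0.0149
```

```bash
python3 - <<'E'
from clr import *
go([.5317,-.0825,.0687],68.5); print(np.round(state()["joint_pos"],2),np.round(state()["torque"],2))
c=read_camera("scene"); save(c,"s9.png",(270,180,350,260),8)
clear()
E
```

```text
tcp [ 0.5316 -0.0816  0.0869] x [ 0.367  0.93  -0.003] z [ 0.193 -0.079 -0.978] yaw 68.45 | need units [-0.03  -0.133  0.715] yawunits -0.01 F [  1.1   4.9 -16.3] gap 0.0149 t 27.8
[-0.54  0.36  0.63  2.22 -0.32  0.45  1.5 ] [1.64 0.6  0.42]
top 15563 lamp 0.064 [0.437 0.012 0.506] [0.428 0.045 0.452] paper 0.062 [ 0.537 -0.059  0.297] [ 0.58  -0.055  0.253]
scene 3052 lamp 0.038 [ 0.411 -0.004  0.424] [0.42  0.033 0.421] paper 0.039 [ 0.524 -0.104  0.23 ] [ 0.563 -0.113  0.23 ]
```

View pics/s9.png

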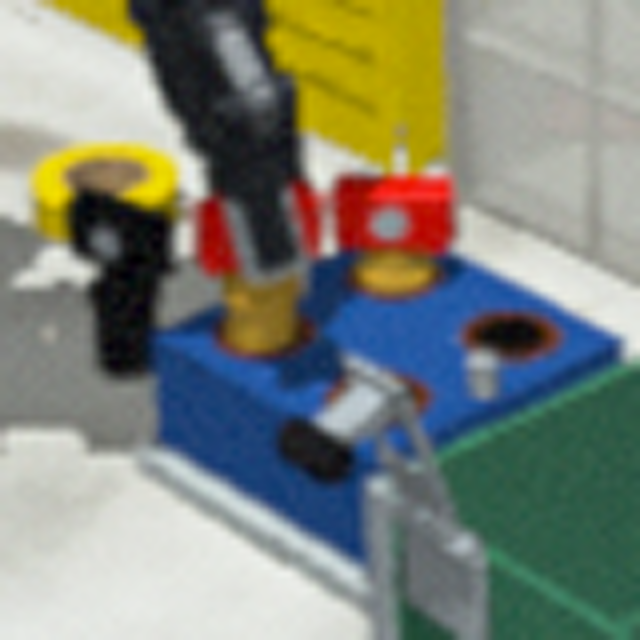

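{"fn": "step_arm", "kwargs": {"motion": [[[0.012,0.002,-0.011,0,0.2,-0.95,255],[0.012,0.002,-0.011,0,0.2,-0.95,255],[0.012,0.002,-0.011,0,0.2,-0.95,255],[0.012,0.002,-0.011,0,0.2,-0.95,255],[0.012,0.002,-0.011,0,0.2,-0.95,255],[0.012,0.002,-0.011,0,0.2,-0.95,255],[-0.012,0.002,-0.011,0,-0.2,0.95,255],[-0.012,0.002,-0.011,0,-0.2,0.95,255],[-0.012,0.002,-0.011,0,-0.2,0.95,255],[-0.012,0.002,-0.011,0,-0.2,0.95,255],[-0.012,0.002,-0.011,0,-0.2,0.95,255],[-0.012,0.002,-0.011,0,-0.2,0.95,255],[0.012,0.002,-0.011,0,0.2,-0.95,255],[0.012,0.002,-0.011,0,0.2,-0.95,255],[0.012,0.002,-0.011,0,0.2,-0.95,255],[0.012,0.002,-0.011,0,0.2,-0.95,255],[0.012,0.002,-0.011,0,0.2,-0.95,255],[0.012,0.002,-0.011,0,0.2,-0.95,255]]]}}

```text
time: 29.45
tcp_pos: [0.5328, -0.0809, 0.0928]
tcp_rot: [0.668, 0.737, 0.077, 0.072]
ft_force: [0.3, 0.2, -2.0]
finger_gap: 0.015
```

{"fn": "step_arm", "kwargs": {"motion": [[[-0.012,0.002,-0.011,0,-0.2,0.95,255],[-0.012,0.002,-0.011,0,-0.2,0.95,255],[-0.012,0.002,-0.011,0,-0.2,0.95,255],[-0.012,0.002,-0.011,0,-0.2,0.95,255],[-0.012,0.002,-0.011,0,-0.2,0.95,255],[-0.012,0.002,-0.011,0,-0.2,0.95,255],[0.012,0.002,-0.011,0,0.2,-0.95,255],[0.012,0.002,-0.011,0,0.2,-0.95,255],[0.012,0.002,-0.011,0,0.2,-0.95,255],[0.012,0.002,-0.011,0,0.2,-0.95,255],[0.012,0.002,-0.011,0,0.2,-0.95,255],[0.012,0.002,-0.011,0,0.2,-0.95,255]]]}}

```text
time: 30.45
tcp_pos: [0.5335, -0.0813, 0.0966]
tcp_rot: [0.668, 0.737, 0.077, 0.073]
ft_force: [-0.0, -0.1, -1.7]
finger_gap: 0.0152
```

```bash
python3 - <<'E'
from clr import *
go([.5317,-.0825,.0687],68.5); print(np.round(state()["joint_pos"],2),np.round(state()["torque"],2))
E
```

```text
tcp [ 0.5335 -0.0813  0.0966] x [-0.097  0.995 -0.005] z [ 0.211  0.016 -0.977] yaw 95.58 | need units [-0.037 -0.309  1.076] yawunits 5.91 F [-0.  -0.1 -1.7] gap 0.0152 t 30.45
[-0.28  0.31  0.38  2.2  -0.32  0.47  2.02] [-0.03  0.27 -0.02]
```

{"fn": "step_arm", "kwargs": {"motion": [[[0,0.1,-0.5,0,0,0,255],[0,-0.1,-0.6,0,0,0,255],[0,-0.4,-0.8,0,0,0,255],[0,-0.4,-1,0,0,0,255],[0,-0.4,-1,0,0,0,255],[0,0,0,0,0,0,255]]]}}

```text
time: 30.95
tcp_pos: [0.4831, -0.0862, 0.1889]
tcp_rot: [0.67, 0.735, 0.078, 0.074]
ft_force: [1.1, -0.8, 0.1]
finger_gap: 0.0151
```

```bash
python3 - <<'E'
from clr import *
go([.50,-.27,.19],87.5); print(np.round(state()["joint_pos"],2),np.round(state()["torque"],2))
c=read_camera("scene"); save(c,"s10.png",(240,120,400,260),5)
clear()
E
```

```text
tcp [ 0.4831 -0.0862  0.1889] x [-0.092  0.996 -0.004] z [ 0.214  0.016 -0.977] yaw 95.26 | need units [-7.384e+00  2.000e-03 -1.500e-02] yawunits 1.69 F [ 1.1 -0.8  0.1] gap 0.0151 t 30.95
[-0.4   0.05  0.48  2.22 -0.1   0.66  1.82] [-0.03  0.13 -0.02]
top 11378 lamp 0.107 [ 0.476 -0.061  0.399] [0.427 0.03  0.372] paper 0.081 [ 0.483 -0.121  0.259] [ 0.558 -0.13   0.229]
scene 2042 lamp 0.036 [ 0.451 -0.029  0.273] [ 0.42  -0.011  0.266] paper 0.074 [ 0.485 -0.124  0.24 ] [ 0.556 -0.142  0.229]
```

View pics/s10.png

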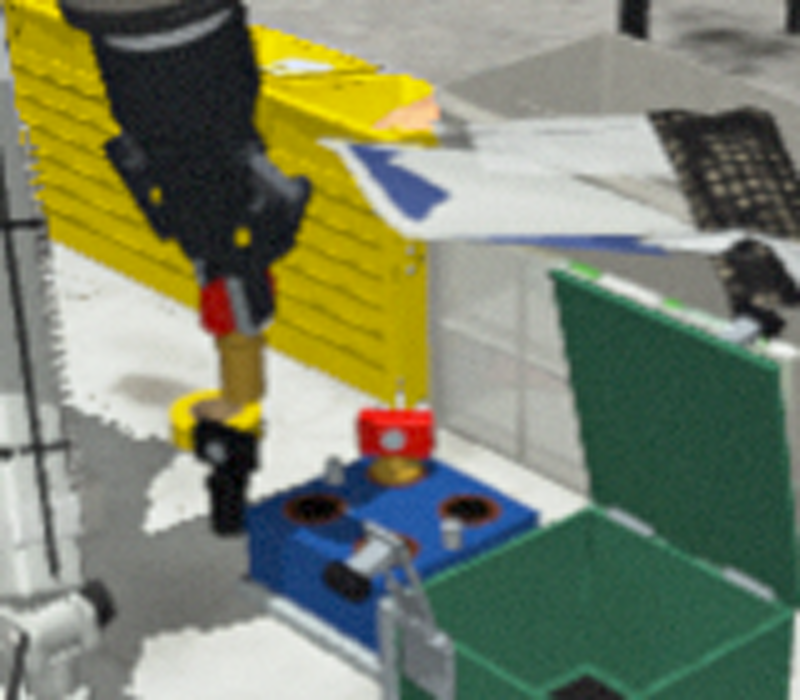

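{"fn": "step_arm", "kwargs": {"motion": [[[-1,0,0,0,0,0,255],[-1,0,0,0,0,0,255],[-1,0,0,0,0,0,255],[-1,0,0,0,0,0,255],[-1,0,0,0,0,0,255],[-1,0,0,0,0,0,255],[-1,-0.1,0,0,0,0,255],[-0.6,-0.1,0,0,0,0,255],[0,0,0,0,0,0,255]]]}}

```text
time: 31.85
tcp_pos: [0.495, -0.2781, 0.1834]
tcp_rot: [0.672, 0.734, 0.075, 0.073]
ft_force: [-1.1, 0.1, -1.1]
finger_gap: 0.0151
```

```bash
python3 - <<'E'
from clr import *
go([.495,-.275,.062],87.5); print(np.round(state()["joint_pos"],2))
c=read_camera("scene"); save(c,"s11.png",(240,120,400,280),5)
c=read_camera("wrist"); save(c,"w12.png")
E
```

```text
tcp [ 0.495  -0.2781  0.1834] x [-0.088  0.996 -0.006] z [ 0.207  0.012 -0.978] yaw 95.02 | need units [ 0.154 -0.995  4.754] yawunits 1.64 F [-1.1  0.1 -1.1] gap 0.0151 t 31.85
[-0.04  0.24  0.58  2.05 -0.37  0.74  2.43]
```

View pics/s11.png

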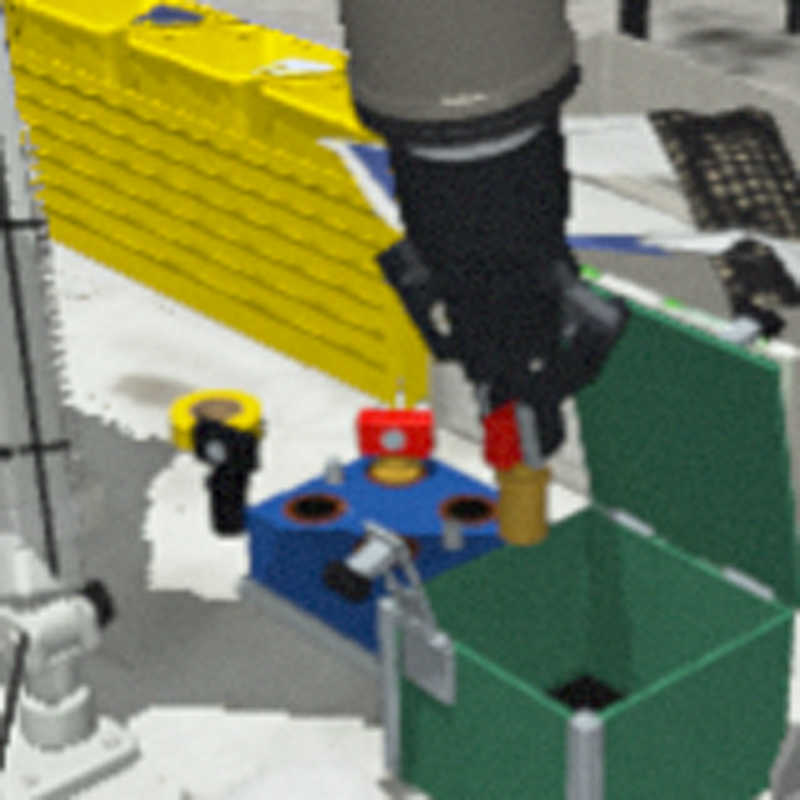

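View pics/w12.png

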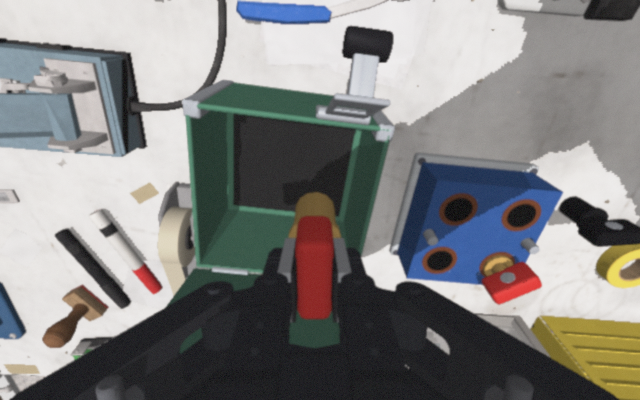

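{"fn": "step_arm", "kwargs": {"motion": [[[-0.5,-0.2,0.9,0,0,0.8,255],[0,-0.2,0.9,0,0,0.8,255],[0,-0.2,0.9,0,0,0,255],[0,-0.2,0.9,0,0,0,255],[0,-0.1,0.6,0,0,0,255],[0,0,0,0,0,0,255],[0,0,0,0,0,0,160],[0,0,0,0,0,0,160],[0,0,0,0,0,0,160],[0,0,0,0,0,0,160]]]}}

```text
time: 32.78
tcp_pos: [0.4974, -0.2852, 0.0785]
tcp_rot: [0.716, 0.69, 0.081, 0.068]
ft_force: [-0.5, -0.0, 0.2]
finger_gap: 0.0321
```

```bash
python3 - <<'E'
from clr import *
go([.495,-.275,.20],87.5); print(np.round(state()["joint_pos"],2))
c=read_camera("scene"); save(c,"s12.png",(240,120,400,280),5)
E
```

```text
tcp [ 0.4974 -0.2852  0.0785] x [0.035 0.999 0.022] z [ 0.21   0.014 -0.978] yaw 88.0 | need units [ 0.514  0.907 -4.765] yawunits 0.11 F [-0.5 -0.   0.2] gap 0.0321 t 32.78
[ 0.09  0.42  0.47  2.12 -0.61  0.55  2.55]
```

View pics/s12.png

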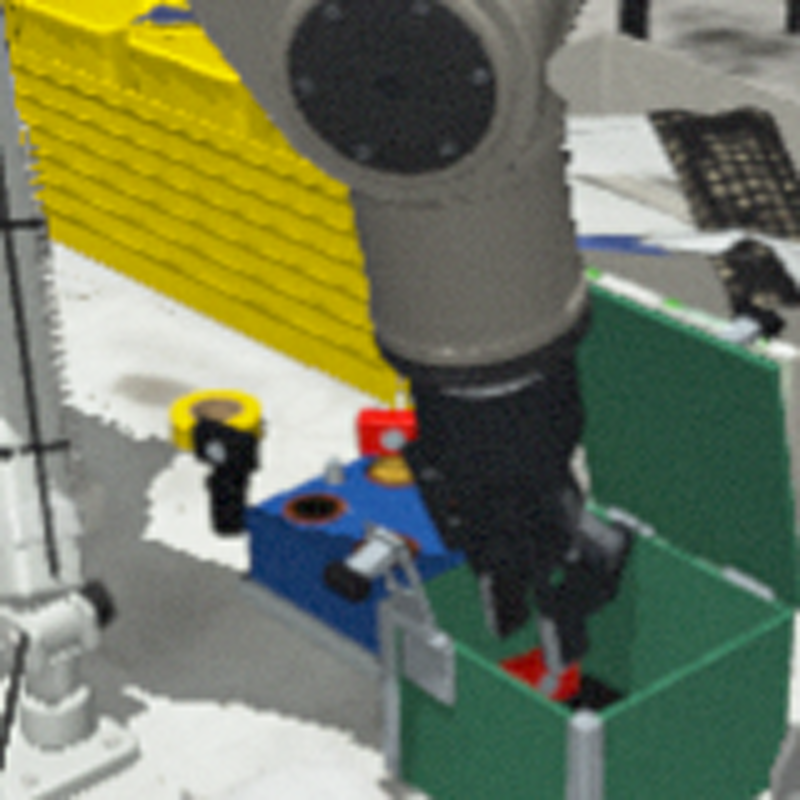

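{"fn": "step_arm", "kwargs": {"motion": [[[0,0.2,-0.95,0,0,0,160],[0,0.2,-0.95,0,0,0,160],[0,0.2,-0.95,0,0,0,160],[0,0.2,-0.95,0,0,0,160],[0,0.2,-0.95,0,0,0,0],[0,0.2,-0.95,0,0,0,0],[0,0.2,-0.95,0,0,0,0],[0,0.2,-0.95,0,0,0,0],[0,0.1,-0.95,0,0,0,0],[0,0,-0.95,0,0,0,0]]]}}

```text
time: 33.67
tcp_pos: [0.4888, -0.2903, 0.3203]
tcp_rot: [0.716, 0.69, 0.081, 0.068]
ft_force: [0.1, 0.6, -0.6]
finger_gap: 0.0856
```

```bash
python3 - <<'E'
from clr import *
go([.50,-.14,.32],130); print(np.round(state()["joint_pos"],2))
c=read_camera("wrist"); save(c,"w13.png")
E
```

```text
tcp [ 0.4888 -0.2903  0.3203] x [0.035 0.999 0.022] z [ 0.209  0.015 -0.978] yaw 88.0 | need units [6.023 0.202 0.192] yawunits -9.16 F [ 0.1  0.6 -0.6] gap 0.0856 t 33.67
[-0.14  0.08  0.68  1.89 -0.2   1.02  2.16]
```

View pics/w13.png

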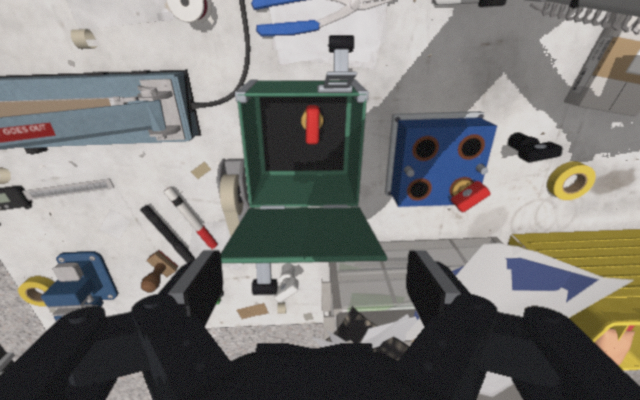

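```bash
cat >> h.py <<'E'
def tgtR(yaw,tilt):
    """tool x horizontal at yaw deg; tool z leaning so its horizontal part has heading yaw-90"""
    h=np.radians(yaw-90); t=np.radians(tilt)
    z=np.array([np.cos(h)*np.sin(t),np.sin(h)*np.sin(t),-np.cos(t)]); x=np.array([np.cos(np.radians(yaw)),np.sin(np.radians(yaw)),0])
    return np.c_[x,np.cross(z,x),z]
def rot_to(Rt):
    Rm=R.from_quat(state()["tcp_rot"]).as_matrix()
    print("rot units total",(R.from_matrix(Rm.T@Rt).as_rotvec()/.08).round(2))
E
python3 - <<'E'
from h import *
rot_to(tgtR(130,40)); rot_to(tgtR(125,40)); print(tgtR(130,40).round(3).tolist())
E
```

```text
rot units total [-5.66  3.85 -8.43]
rot units total [-5.74  3.37 -7.44]
[[-0.643, 0.587, 0.492], [0.766, 0.492, 0.413], [0.0, 0.643, -0.766]]
```

{"fn": "step_arm", "kwargs": {"motion": [[[0.9,-0.2,0,0,0,0,0],[0.9,-0.2,0,0,0,0,0],[0.9,-0.2,0,0,0,0,0],[0.9,-0.2,0,0,0,0,0],[0,0,0,-0.57,0.38,-0.84,0],[0,0,0,-0.57,0.38,-0.84,0],[0,0,0,-0.57,0.38,-0.84,0],[0,0,0,-0.57,0.38,-0.84,0],[0,0,0,-0.57,0.38,-0.84,0],[0,0,0,-0.57,0.38,-0.84,0],[0,0,0,-0.57,0.38,-0.84,0],[0,0,0,-0.57,0.38,-0.84,0],[0,0,0,-0.57,0.38,-0.84,0],[0,0,0,-0.57,0.38,-0.84,0],[0,0,0,0,0,0,0],[0,0,0,0,0,0,0]]]}}

```text
time: 35.05
tcp_pos: [0.4711, -0.1992, 0.3271]
tcp_rot: [0.458, 0.835, 0.272, 0.14]
ft_force: [0.6, 1.7, 0.2]
finger_gap: 0.0851
```

```bash
python3 - <<'E'
from clr import *
go([.597,-.074,.071],130); print(np.round(state()["joint_pos"],2))
rot_to(tgtR(130,40))
c=read_camera("scene"); save(c,"s13.png",(170,20,420,280),3)
clear()
E
```

```text
tcp [ 0.4711 -0.1992  0.3271] x [-0.541  0.841  0.015] z [ 0.483  0.325 -0.813] yaw 122.74 | need units [ 1.332 -0.334 12.39 ] yawunits -1.58 F [0.6 1.7 0.2] gap 0.0851 t 35.05
[-0.8  -0.38  1.21  2.12 -0.23  0.85  2.72]
rot units total [-0.94  0.82 -1.37]
top 11566 lamp 0.16 [ 0.433 -0.158  0.353] [ 0.388 -0.026  0.275] paper 0.162 [ 0.492 -0.239  0.349] [ 0.591 -0.183  0.234]
scene 301 lamp 0.155 [ 0.396 -0.256  0.15 ] [ 0.356 -0.12   0.087] paper 0.166 [ 0.439 -0.172  0.344] [ 0.556 -0.142  0.229]
```

View pics/s13.png

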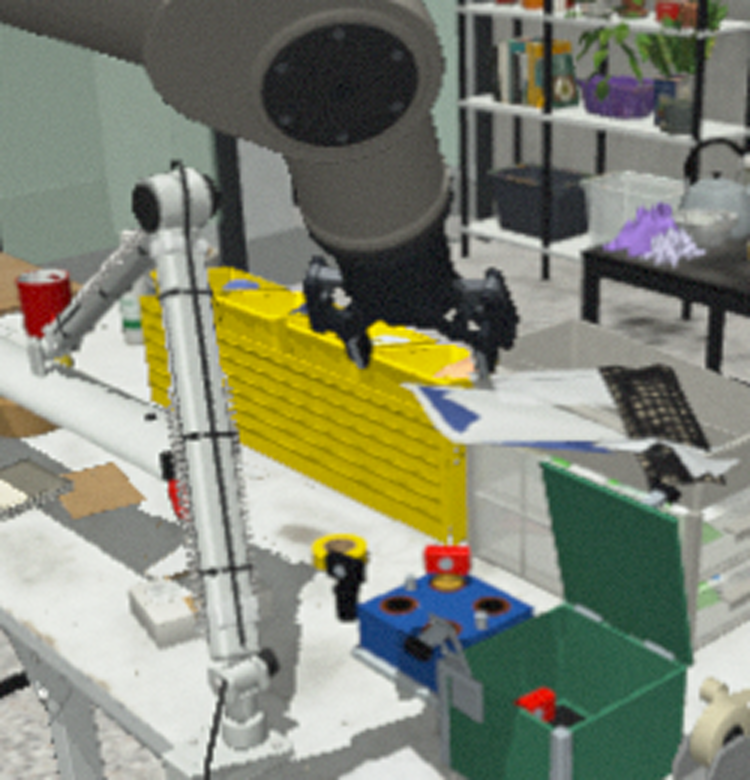

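{"fn": "step_arm", "kwargs": {"motion": [[[0,0,0,0,0,1,0],[0,0,0,0,0,1,0],[0,0,0,0,0,1,0],[0,0,0,0,0,1,0],[0,0,0,0,0,1,0],[0,0,0,0,0,1,0],[0,0,0,0,0,1,0],[0,0,0,0,0,1,0],[0,0,0,0,0,1,0],[0,0,0,0,0,1,0],[0,0,0,0,0,1,0],[0,0,0,0,0,1,0],[0,0,0,0,0,1,0],[0,0,0,0,0,1,0],[0,0,0,0,0,1,0],[0,0,0,0,0,1,0],[0,0,0,0,0,1,0],[0,0,0,0,0,1,0],[0,0,0,0,0,1,0],[0,0,0,0,0,1,0]]]}}

```text
time: 36.87
tcp_pos: [0.4706, -0.2014, 0.3245]
tcp_rot: [0.92, 0.249, 0.286, -0.095]
ft_force: [0.9, 1.2, -0.6]
finger_gap: 0.0853
```

{"fn": "step_arm", "kwargs": {"motion": [[[0,0,0,0,0,1,0],[0,0,0,0,0,1,0],[0,0,0,0,0,1,0],[0,0,0,0,0,1,0],[0,0,0,0,0,1,0],[0,0,0,0,0,1,0],[0,0,0,0,0,1,0],[0,0,0,0,0,1,0],[0,0,0,0,0,1,0],[0,0,0,0,0,1,0],[0,0,0,0,0,1,0],[0,0,0,0,0,1,0],[0,0,0,0,0,1,0],[0,0,0,0,0,1,0],[0,0,0,0,0,1,0],[0,0,0,0,0,1,0],[0,0,0,0,0,1,0],[0,0,0,0,0,0,0]]]}}

```text
time: 38.37
tcp_pos: [0.4706, -0.2014, 0.3242]
tcp_rot: [0.872, -0.385, 0.162, -0.254]
ft_force: [-0.7, 0.4, -0.4]
finger_gap: 0.0853
```

```bash
cat >> h.py <<'E'
def tgtR2(yaw,tilt):
    """flipped: heading = yaw+90"""
    Rt=tgtR(yaw+180,tilt); return Rt@np.diag([-1,-1,1])
E
python3 - <<'E'
from h import *
go([.597,-.074,.071],-50); print(np.round(state()["joint_pos"],2))
rot_to(tgtR2(-50,40))
E
```

```text
tcp [ 0.4706 -0.2014  0.3242] x [ 0.651 -0.754  0.087] z [ 0.479  0.319 -0.818] yaw -49.19 | need units [-1.432 -0.147 12.332] yawunits 0.18 F [-0.7  0.4 -0.4] gap 0.0853 t 38.37
[-0.27 -0.07  0.89  2.11 -0.65  0.95  0.15]
rot units total [ 1.13 -0.76  0.8 ]
```

{"fn": "step_arm", "kwargs": {"motion": [[[0,0,0,0.57,-0.38,0.4,0],[0,0,0,0.57,-0.38,0.4,0],[0,0,0,0,0,0,0]]]}}

```text
time: 38.62
tcp_pos: [0.4706, -0.202, 0.3242]
tcp_rot: [0.852, -0.395, 0.145, -0.311]
ft_force: [-0.2, -0.8, -1.1]
finger_gap: 0.0854
```

```bash
python3 - <<'E'
from h import *
go([.49,-.165,.165],-50); print(np.round(state()["joint_pos"],2))
rot_to(tgtR2(-50,40))
E
```

```text
tcp [ 0.4706 -0.202   0.3242] x [ 0.646 -0.763  0.002] z [ 0.493  0.416 -0.764] yaw -49.73 | need units [-0.64   2.924  5.863] yawunits 0.06 F [-0.2 -0.8 -1.1] gap 0.0854 t 38.62
[-0.24  0.03  1.    2.1  -0.84  1.1   0.31]
rot units total [-0.04  0.02  0.06]
```

{"fn": "step_arm", "kwargs": {"motion": [[[-0.1,0.49,0.98,0,0,0,0],[-0.1,0.49,0.98,0,0,0,0],[-0.1,0.49,0.98,0,0,0,0],[-0.1,0.49,0.98,0,0,0,0],[-0.1,0.49,0.98,0,0,0,0],[-0.1,0.49,0.98,0,0,0,0],[0,0,0,0,0,0,0]]]}}

```text
time: 39.2
tcp_pos: [0.4824, -0.1802, 0.2223]
tcp_rot: [0.854, -0.394, 0.143, -0.308]
ft_force: [-0.4, -0.6, -0.6]
finger_gap: 0.0853
```

```bash
python3 - <<'E'
from clr import *
go([.597,-.074,.071],-50); print(np.round(state()["joint_pos"],2))
go([.538,-.124,.163],-50)
clear()
c=read_camera("wrist"); save(c,"w14.png")
c=read_camera("scene"); save(c,"s14.png",(200,50,420,280),3.4)
E
```

```text
tcp [ 0.4824 -0.1802  0.2223] x [ 0.649 -0.761  0.001] z [ 0.486  0.413 -0.77 ] yaw -49.56 | need units [-0.266 -0.944  8.645] yawunits 0.1 F [-0.4 -0.6 -0.6] gap 0.0853 t 39.2
[ 0.24  0.18  0.46  2.2  -1.01  0.94  0.51]
tcp [ 0.4824 -0.1802  0.2223] x [ 0.649 -0.761  0.001] z [ 0.486  0.413 -0.77 ] yaw -49.56 | need units [-0.272 -0.91   3.837] yawunits 0.1 F [-0.4 -0.6 -0.6] gap 0.0853 t 39.2
top 9846 lamp 0.115 [ 0.439 -0.146  0.247] [ 0.392 -0.046  0.215] paper 0.09 [ 0.506 -0.217  0.248] [ 0.558 -0.146  0.23 ]
scene 2394 lamp 0.124 [ 0.427 -0.162  0.247] [ 0.372 -0.06   0.205] paper 0.111 [ 0.493 -0.236  0.237] [ 0.591 -0.183  0.234]
```

View pics/w14.png

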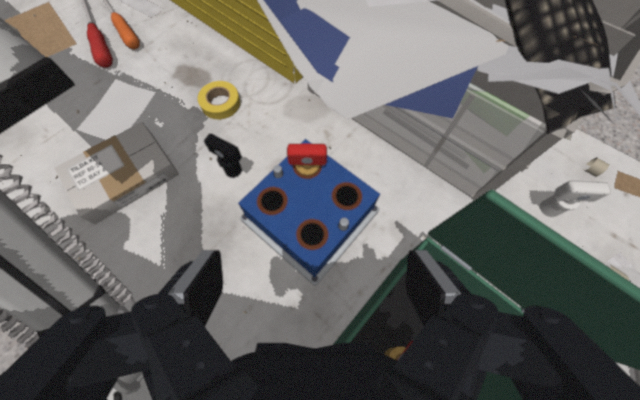

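View pics/s14.png

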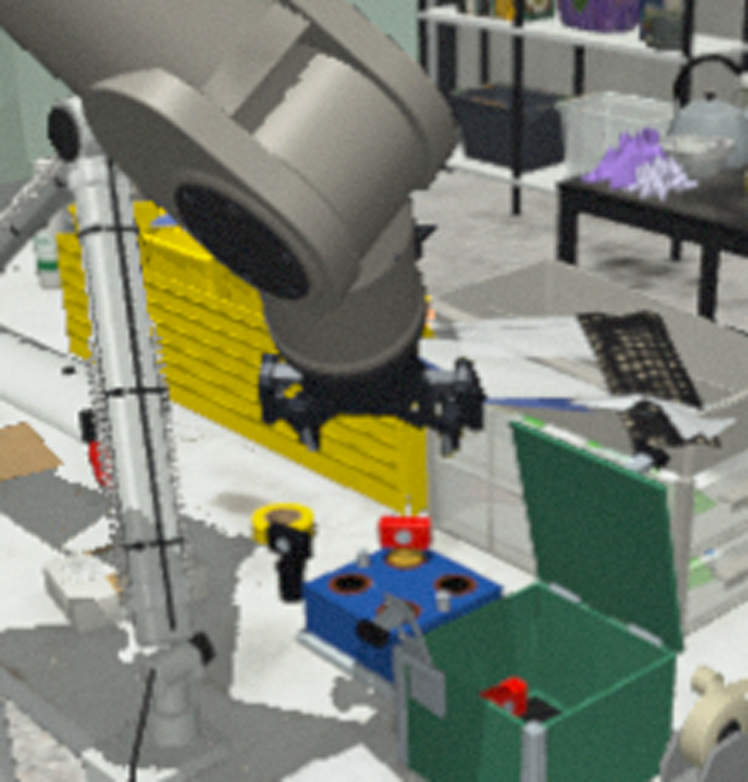

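```bash
cat > fit.py <<'E'
import numpy as np, itertools
from scipy.optimize import least_squares
from scipy.spatial.transform import Rotation as R
D=[([-1.4045,.4268,.0738,1.6066,-.0341,1.1108,-.0671],(.2095,.6412,.2306),(.8095,.5871,-.0005,.0004)),
([-1.38,.34,.05,1.04,-.02,1.75,.19],(.2097,.6413,.5577),(.722,.691,0,0)),
([-.58,-.05,.92,1.48,.04,1.69,1.86],(.4448,-.2335,.5565),(.722,.691,0,0)),
([-.35,.37,.90,1.93,-.34,1.0,2.24],(.4946,-.2577,.2025),(.722,.692,-.002,-.002)),
([-.29,.34,.88,2.2,-.38,.76,2.37],(.3928,-.2599,.1205),(.723,.691,0,.002)),
([-.18,.48,.88,1.81,-.43,1.05,2.39],(.5184,-.3336,.2051),(.722,.692,0,0)),
([-.84,.02,.93,1.93,-.02,1.2,1.27],(.4838,-.0893,.3205),(.831,.556,0,0)),
([-.5434,.4053,.6306,2.2269,-.4141,.4094,1.5863],(.5323,-.0814,.0687),(.822,.5596,.0591,.0879)),
([-.27,.36,.37,2.21,-.4,.41,2.08],(.5322,-.0799,.0699),(.669,.736,.076,.072)),
([.09,.42,.47,2.12,-.61,.55,2.55],(.4974,-.2852,.0785),(.716,.69,.081,.068)),
([-.8,-.38,1.21,2.12,-.23,.85,2.72],(.4711,-.1992,.3271),(.458,.835,.272,.14)),
([-.27,-.07,.89,2.11,-.65,.95,.15],(.4706,-.2014,.3242),(.872,-.385,.162,-.254)),
([-.24,.03,1.0,2.1,-.84,1.1,.31],(.4706,-.202,.3242),(.852,-.395,.145,-.311)),
([ 0.24,0.18,0.46,2.2,-1.01,0.94,0.51],(.4824,-.1802,.2223),(.854,-.394,.143,-.308))]
def Z(a): c,s=np.cos(a),np.sin(a); return np.array([[c,-s,0],[s,c,0],[0,0,1]])
def Y(a): c,s=np.cos(a),np.sin(a); return np.array([[c,0,s],[0,1,0],[-s,0,c]])
def fk(q,P,S,full=False):
    d1,d3,d5,d7,a1,a2,a3,a4,a6,b0,b7,o2,o4,o6=P
    Rm=Z(b0)@Z(S[0]*q[0]); p=np.array([0,0,d1.item() if hasattr(d1,'item') else d1])+Rm@[a1,0,0]
    pts=[p]
    Rm=Rm@Y(S[1]*q[1]+o2)@Z(S[2]*q[2]); p=p+Rm@[a2,0,d3]; pts.append(p)
    Rm=Rm@Y(S[3]*q[3]+o4)
    p=p+Rm@[a3,0,0]
    Rm=Rm@Z(S[4]*q[4]); p=p+Rm@[a4,0,d5]; pts.append(p)
    Rm=Rm@Y(S[5]*q[5]+o6)@Z(S[6]*q[6]+b7) if False else Rm@Y(S[5]*q[5]+o6)
    p=p+Rm@[a6,0,d7]
    Rm=Rm@Z(S[6]*q[6]+b7)
    pts.append(p)
    return (p,Rm,pts) if full else (p,Rm)
if __name__=="__main__":
    best=None
    def res(P,S):
        r=[]
        for q,p,qt in D:
            pp,Rm=fk(q,P,S); r+=list((pp-p)/.01); r+=list((Rm-R.from_quat(qt).as_matrix()).ravel()/.03)
        return np.r_[r,np.array(P[4:9])*2,np.array(P[11:])*.3]
    for S in itertools.product([-1,1],[1],[-1,1],[-1,1],[-1,1],[-1,1],[-1,1]):
        for b0 in (0,np.pi):
          for b7 in (0,np.pi/2,np.pi,-np.pi/2):
            f=least_squares(res,[.35,.42,.4,.3,0,0,0,0,0,b0,b7,0,0,0],args=(S,),max_nfev=60)
            if best is None or f.cost<best[0]: best=(f.cost,S,f.x); print(f.cost,S,f.x.round(3))
    np.savez("fk.npz",S=best[1],P=best[2])
    for q,p,qt in D:
        pp,Rm=fk(q,best[2],best[1]); print((pp-p).round(3),np.degrees(np.linalg.norm(R.from_matrix(Rm.T@R.from_quat(qt).as_matrix()).as_rotvec())).round(1))
E
timeout 570 python3 fit.py
nproc; sed -i 's/max_nfev=60/max_nfev=15/' fit.py; export OMP_NUM_THREADS=1; time timeout 550 python3 -u fit.py
```

```text
4
4774.7708805678185 (-1, 1, -1, -1, -1, -1, -1) [ 2.170e-01  2.220e-01 -4.720e-01 -3.200e-02 -4.000e-02  1.084e+00
 -4.810e-01  2.750e-01  8.700e-02  1.000e-03 -2.641e+00 -2.000e-03
  2.883e+00 -3.409e+00]
2581.5887738483225 (-1, 1, -1, -1, -1, -1, -1) [ 0.302 -0.343 -0.269 -0.315 -0.073  1.09   0.029  0.329  0.045  0.036
  3.118 -0.181 -1.801  1.462]
2581.555292928586 (-1, 1, -1, -1, 1, -1, -1) [ 0.302 -0.342  0.269 -0.314 -0.073  1.09  -0.029 -0.33   0.046  0.036
 -3.165 -0.18   1.339 -1.678]
2581.5543003674607 (-1, 1, -1, -1, 1, -1, -1) [ 0.302 -0.342  0.269 -0.315 -0.073  1.09  -0.029 -0.329  0.046  0.036
  3.118 -0.18   1.34  -1.679]
38.940016225952625 (-1, 1, -1, 1, -1, 1, -1) [ 3.010e-01  5.520e-01  4.850e-01  3.450e-01 -1.600e-02  1.400e-02
  6.000e-03 -1.400e-02 -2.800e-02 -7.000e-02  3.073e+00 -2.000e-03
 -4.000e-03  2.000e-02]
17.51096414299664 (-1, 1, -1, 1, -1, 1, -1) [ 0.298  0.546  0.486  0.348 -0.013  0.01   0.009 -0.012 -0.028 -0.069
  3.075 -0.007  0.005  0.013]
17.510964142995583 (-1, 1, -1, 1, -1, 1, -1) [ 0.298  0.546  0.486  0.348 -0.013  0.01   0.009 -0.012 -0.028 -0.069
  3.075 -0.007  0.005  0.013]
[-0.014  0.009  0.001] 0.6
[-0.014  0.01   0.001] 0.3
[-0.009  0.006  0.   ] 1.0
[-0.003 -0.003 -0.003] 0.6
[-0.006  0.005 -0.008] 1.2
[-0.009 -0.006 -0.01 ] 1.0
[-0.007  0.009  0.002] 1.0
[-0.003  0.001  0.001] 0.9
[0.007 0.008 0.005] 0.6
[-0.004  0.001 -0.002] 0.5
[-0.005  0.002  0.02 ] 1.4
[ 0.004 -0.002  0.004] 1.6
[-0.    -0.009 -0.002] 2.5
[ 0.006 -0.004 -0.009] 2.0
real	3m44.329s
user	3m43.091s
sys	0m0.112s
```

```bash
cat > ik.py <<'E'
from fit import fk
import numpy as np
from scipy.optimize import least_squares
from scipy.spatial.transform import Rotation as R
from h import tgtR,tgtR2
d=np.load("fk.npz"); P=d["P"]; S=d["S"]
lo=np.array([-2.85,-.5,-1.23,.21,-1.02,.16,-2.73]); hi=np.array([2.85,2.14,1.37,2.46,4.16,2.05,2.73])
def ik(p,Rt,q0):
    def r(q):
        pp,Rm=fk(q,P,S); return np.r_[(pp-p)/.01,R.from_matrix(Rm.T@Rt).as_rotvec()/.02,(q-q0)*.02]
    f=least_squares(r,np.clip(q0,lo+.01,hi-.01),bounds=(lo,hi),max_nfev=40)
    e=r(f.x)[:6]; return f.x,np.linalg.norm(e)
E
cat > t.py <<'E'
from ik import *
rng=np.random.default_rng(0)
seeds=[np.array(x) for x in ([-.24,.03,1.0,2.1,-.84,1.1,.31],[.24,.18,.46,2.2,-1.01,.94,.51],[-.8,-.38,1.21,2.12,-.23,.85,2.72],[-.4,.05,.48,2.2,-.1,.66,1.82],[-.4,.4,.5,1.9,2.5,.9,-1.5],[0,.4,-.5,1.9,.5,.9,0.])]
for tilt in (30,40):
  for hd in (40,30,20,10,0,-10):
    for fl in (0,1):
        Rt=tgtR(hd+90,tilt) if not fl else tgtR2(hd-90,tilt)
        p=np.array([.588,-.0815,.085])+.0187*Rt[:,2]
        out=[]
        for s in seeds:
            q,e=ik(p,Rt,s)
            if e<.8:
                m=np.minimum(q-lo,hi-q).min(); out.append((m,q.round(2).tolist()))
        out.sort(key=lambda a:-a[0])
        print(tilt,hd,fl,len(out),out[:1],flush=True)
E
OMP_NUM_THREADS=1 timeout 500 python3 t.py
```

```text
30 40 0 3 [(np.float64(0.12001552639066548), [1.23, 0.81, -1.11, 2.17, 0.73, 0.34, 1.98])]
30 40 1 6 [(np.float64(0.1266251484308929), [1.23, 0.81, -1.1, 2.17, 0.71, 0.34, -1.15])]
30 30 0 5 [(np.float64(0.07096101260344462), [1.18, 0.74, -1.04, 2.22, 0.87, 0.23, 1.65])]
30 30 1 5 [(np.float64(0.10391866817972659), [1.2, 0.77, -1.08, 2.21, 0.97, 0.26, -1.57])]
30 20 0 2 [(np.float64(1.2260313797529676e-07), [1.1, 0.66, -0.95, 2.24, 1.14, 0.16, 1.18])]
30 20 1 5 [(np.float64(1.4310039639364724e-07), [1.1, 0.66, -0.95, 2.24, 1.14, 0.16, -1.96])]
30 10 0 3 [(np.float64(3.2087572099381845e-08), [1.01, 0.6, -0.88, 2.25, 1.49, 0.16, 0.64])]
30 10 1 1 [(np.float64(2.5684666490888297e-07), [1.01, 0.6, -0.88, 2.25, 1.49, 0.16, -2.5])]
30 0 0 3 [(np.float64(0.013251841166994072), [0.87, 0.53, -0.76, 2.25, 1.68, 0.17, 0.21])]
30 0 1 0 []
30 -10 0 3 [(np.float64(0.07563414738432017), [0.73, 0.49, -0.67, 2.25, 1.72, 0.24, -0.07])]
30 -10 1 0 []
40 40 0 3 [(np.float64(0.028661215006594132), [1.38, 1.01, -1.2, 2.21, 0.97, 0.27, 1.89])]
40 40 1 6 [(np.float64(0.04951253338244943), [1.34, 0.94, -1.15
[... 247 characters left out ...]
470677469589), [1.32, 0.91, -1.16, 2.27, 1.94, 0.25, 0.59])]
40 20 1 2 [(np.float64(2.7755575615628914e-17), [0.78, 0.5, -0.63, 2.25, 4.16, 0.16, 1.16])]
40 10 0 3 [(np.float64(0.10136701173868481), [0.32, 0.41, -0.17, 2.28, 3.97, 0.26, -2.09])]
40 10 1 1 [(np.float64(1.2968381923883499e-10), [1.08, 0.65, -0.92, 2.27, 2.6, 0.16, 2.73])]
40 0 0 3 [(np.float64(0.1451989488821135), [1.09, 0.69, -1.02, 2.31, 2.35, 0.38, -0.33])]
40 0 1 2 [(np.float64(0.11247250419056229), [0.92, 0.57, -0.82, 2.3, 2.58, 0.27, 2.49])]
40 -10 0 3 [(np.float64(0.14979835902694516), [0.73, 0.5, -0.69, 2.31, 2.44, 0.36, -0.77])]
40 -10 1 2 [(np.float64(0.14100893030497152), [0.85, 0.56, -0.83, 2.32, 2.36, 0.42, 2.5])]
```

```bash
python3 - <<'E'
from h import *
go([.46,-.18,.36],-50); rot_to(tgtR2(-50,0)); rot_to(tgtR(40,0))
E
```

```text
tcp [ 0.4833 -0.1813  0.2251] x [ 0.648 -0.762  0.004] z [ 0.489  0.412 -0.769] yaw -49.64 | need units [-0.62  -2.934 -4.581] yawunits 0.08 F [0.5 1.1 0.9] gap 0.0855 t 39.4
rot units total [-8.68 -0.02  0.09]
rot units total [ -6.77  -6.8  -18.68]
```

{"fn": "step_arm", "kwargs": {"motion": [[[-0.1,-0.5,-0.8,0,0,0,0],[-0.1,-0.5,-0.8,0,0,0,0],[-0.1,-0.5,-0.8,0,0,0,0],[-0.1,-0.5,-0.8,0,0,0,0],[-0.1,-0.5,-0.8,0,0,0,0],[-0.1,-0.5,-0.8,0,0,0,0],[0,0,0,0,0,0,0]]]}}

```text
time: 39.98
tcp_pos: [0.4593, -0.1819, 0.37]
tcp_rot: [0.854, -0.393, 0.147, -0.309]
ft_force: [0.1, -0.3, 1.1]
finger_gap: 0.0854
```

{"fn": "step_arm", "kwargs": {"motion": [[[0,0,0,-0.34,-0.34,-0.93,255],[0,0,0,-0.34,-0.34,-0.93,255],[0,0,0,-0.34,-0.34,-0.93,255],[0,0,0,-0.34,-0.34,-0.93,255],[0,0,0,-0.34,-0.34,-0.93,255],[0,0,0,-0.34,-0.34,-0.93,255],[0,0,0,-0.34,-0.34,-0.93,255],[0,0,0,-0.34,-0.34,-0.93,255],[0,0,0,-0.34,-0.34,-0.93,255],[0,0,0,-0.34,-0.34,-0.93,255],[0,0,0,-0.34,-0.34,-0.93,255],[0,0,0,-0.34,-0.34,-0.93,255],[0,0,0,-0.34,-0.34,-0.93,255],[0,0,0,-0.34,-0.34,-0.93,255],[0,0,0,-0.34,-0.34,-0.93,255],[0,0,0,-0.34,-0.34,-0.93,255],[0,0,0,-0.34,-0.34,-0.93,255],[0,0,0,-0.34,-0.34,-0.93,255],[0,0,0,-0.34,-0.34,-0.93,255],[0,0,0,-0.34,-0.34,-0.93,255]]]}}

```text
time: 41.65
tcp_pos: [0.459, -0.1808, 0.3653]
tcp_rot: [0.94, 0.342, -0.001, 0.001]
ft_force: [-0.8, 0.2, -1.1]
finger_gap: -0.0001
```

```bash
python3 - <<'E'
from h import *
go([.57,-.12,.30],40); rot_to(tgtR(40,0)); print(np.round(state()["joint_pos"],2))
E
```

```text
tcp [ 0.459  -0.1808  0.3653] x [ 0.766  0.643 -0.003] z [-0.002 -0.002 -1.   ] yaw 39.98 | need units [4.97  0.989 2.597] yawunits -0.0 F [-0.8  0.2 -1.1] gap -0.0001 t 41.65
rot units total [ 0.    0.03 -0.  ]
[-0.03  0.01  0.28  1.83 -0.    1.3   0.95]
```

{"fn": "step_arm", "kwargs": {"motion": [[[1,0.13,0.4,0,0,0,255],[1,0.13,0.4,0,0,0,255],[1,0.13,0.6,0,0,0,255],[1,0.13,0.6,0,0,0,255],[1,0.13,0.6,0,0,0,255],[0.94,0.13,0.6,0,0,0,255],[0,0,0.4,0,0,0,255],[0,0,0,0,0,0,255],[0,0,0,0,0,0,255]]]}}

```text
time: 42.4
tcp_pos: [0.5849, -0.1011, 0.2748]
tcp_rot: [0.94, 0.34, -0.002, -0.0]
ft_force: [0.5, -0.1, -0.8]
finger_gap: 0.0004
```

{"fn": "step_arm", "kwargs": {"motion": [[[0,0,0.15,0,0,0,255],[0,0,0.15,0,0,0,255],[0,0,0.15,0,0,0,255],[0,0,0.15,0,0,0,255],[0,0,0.15,0,0,0,255],[0,0,0.15,0,0,0,255],[0,0,0,0,0,0,255]]]}}

```text
time: 42.98
tcp_pos: [0.5848, -0.1013, 0.2516]
tcp_rot: [0.941, 0.339, -0.001, -0.001]
ft_force: [-0.2, 0.1, 0.2]
finger_gap: -0.0
```

{"fn": "step_arm", "kwargs": {"motion": [[[0,0,0.08,0,0,0,255],[0,0,0.08,0,0,0,255],[0,0,0.08,0,0,0,255],[0,0,0.08,0,0,0,255],[0,0,0.08,0,0,0,255],[0,0,0,0,0,0,255]]]}}

```text
time: 43.48
tcp_pos: [0.585, -0.1012, 0.242]
tcp_rot: [0.941, 0.34, -0.001, -0.0]
ft_force: [-0.1, 0.8, 0.9]
finger_gap: 0.0002
```

{"fn": "step_arm", "kwargs": {"motion": [[[0,0,0.06,0,0,0,255],[0,0,0.06,0,0,0,255],[0,0,0,0,0,0,255]]]}}

```text
time: 43.73
tcp_pos: [0.5851, -0.1012, 0.2392]
tcp_rot: [0.941, 0.34, -0.001, -0.0]
ft_force: [-0.3, -0.2, 0.1]
finger_gap: 0.0004
```

{"fn": "step_arm", "kwargs": {"motion": [[[0,0,0.06,0,0,0,255],[0,0,0.06,0,0,0,255],[0,0,0,0,0,0,255]]]}}

```text
time: 43.98
tcp_pos: [0.585, -0.1012, 0.2361]
tcp_rot: [0.941, 0.34, -0.001, -0.0]
ft_force: [0.1, -0.2, 0.2]
finger_gap: 0.0001
```

{"fn": "step_arm", "kwargs": {"motion": [[[0,0,0.06,0,0,0,255],[0,0,0.06,0,0,0,255],[0,0,0,0,0,0,255]]]}}

```text
time: 44.23
tcp_pos: [0.585, -0.1012, 0.2331]
tcp_rot: [0.941, 0.34, -0.001, -0.0]
ft_force: [-0.8, -0.2, -1.4]
finger_gap: 0.0004
```

{"fn": "step_arm", "kwargs": {"motion": [[[0,0,0.06,0,0,0,255],[0,0,0.06,0,0,0,255],[0,0,0,0,0,0,255]]]}}

```text
time: 44.48
tcp_pos: [0.585, -0.1012, 0.2301]
tcp_rot: [0.941, 0.34, -0.001, -0.0]
ft_force: [0.5, 0.1, -0.4]
finger_gap: 0.0003
```

{"fn": "step_arm", "kwargs": {"motion": [[[0,0,0.06,0,0,0,255],[0,0,0.06,0,0,0,255],[0,0,0,0,0,0,255]]]}}

```text
time: 44.73
tcp_pos: [0.585, -0.1012, 0.2271]
tcp_rot: [0.941, 0.34, -0.001, -0.0]
ft_force: [-0.1, -1.3, 0.5]
finger_gap: 0.0002
```

{"fn": "step_arm", "kwargs": {"motion": [[[0,0,0.06,0,0,0,255],[0,0,0.06,0,0,0,255],[0,0,0,0,0,0,255]]]}}

```text
time: 44.98
tcp_pos: [0.585, -0.1012, 0.2241]
tcp_rot: [0.941, 0.34, -0.001, -0.0]
ft_force: [-0.4, 0.6, -0.7]
finger_gap: 0.0002
```

```bash
python3 - <<'E'
from h import *
c=read_camera("scene"); save(c,"s15.png",(270,110,390,250),5)
E
```

```text
(no output)
```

View pics/s15.png

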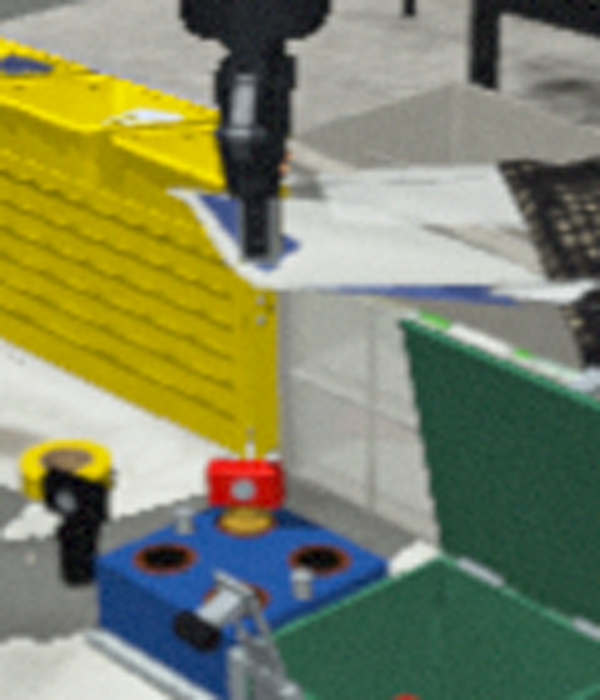

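{"fn": "step_arm", "kwargs": {"motion": [[[0,0,0.08,0,0,0,255],[0,0,0.08,0,0,0,255],[0,0,0.08,0,0,0,255],[0,0,0,0,0,0,255]]]}}

```text
time: 45.37
tcp_pos: [0.5849, -0.1012, 0.2179]
tcp_rot: [0.941, 0.34, -0.001, -0.0]
ft_force: [-0.5, 0.3, -0.8]
finger_gap: -0.0
```

{"fn": "step_arm", "kwargs": {"motion": [[[0,0,0.08,0,0,0,255],[0,0,0.08,0,0,0,255],[0,0,0.08,0,0,0,255],[0,0,0.08,0,0,0,255],[0,0,0,0,0,0,255]]]}}

```text
time: 45.78
tcp_pos: [0.5849, -0.1012, 0.21]
tcp_rot: [0.941, 0.34, -0.001, -0.0]
ft_force: [-0.5, 0.4, 0.4]
finger_gap: 0.0
```

{"fn": "step_arm", "kwargs": {"motion": [[[0,0,0.1,0,0,0,255],[0,0,0.1,0,0,0,255],[0,0,0.1,0,0,0,255],[0,0,0.1,0,0,0,255],[0,0,0,0,0,0,255]]]}}

```text
time: 46.2
tcp_pos: [0.5848, -0.1012, 0.1998]
tcp_rot: [0.941, 0.34, -0.001, -0.001]
ft_force: [-0.2, 0.8, 0.2]
finger_gap: -0.0001
```

```bash
python3 - <<'E'
from h import *
c=read_camera("scene"); save(c,"s16.png",(270,110,390,250),5)
c=read_camera("top"); save(c,"t16.png",(260,110,360,230),5)
E
```

```text
(no output)
```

View pics/s16.png

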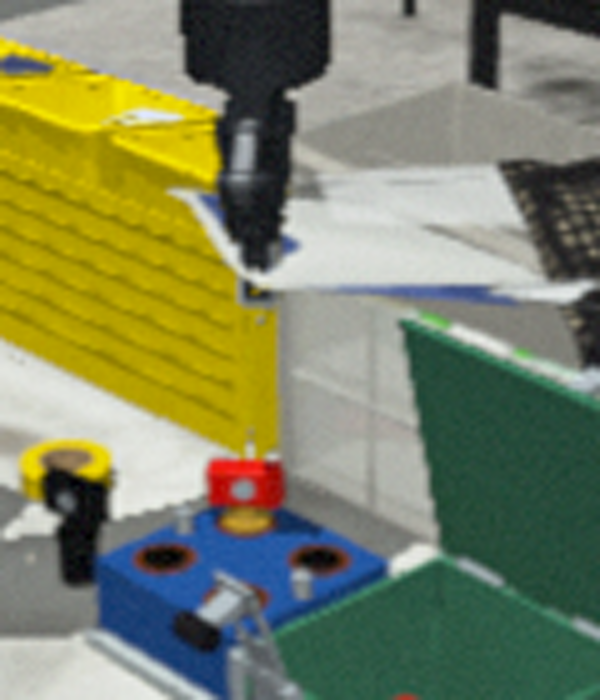

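```bash
python3 - <<'E'
from h import *
d=np.load("c0.npz"); Q=d["Q"].reshape(-1,3)
for y in np.arange(-.28,.04,.03):
    for zl,zh in ((.05,.12),(.12,.2)):
        m=(abs(Q[:,1]-y)<.015)&(Q[:,2]>zl)&(Q[:,2]<zh)&(Q[:,0]>.61)&(Q[:,0]<.76)
        if m.sum()>3: print(round(y,2),zl,m.sum(),np.percentile(Q[m,0],[2,20,50]).round(3))
go([.588,-.0815,.09],40); print(np.round(state()["joint_pos"],2))
E
```

```text
-0.28 0.05 218 [0.714 0.718 0.735]
-0.28 0.12 227 [0.707 0.719 0.733]
-0.25 0.05 215 [0.711 0.713 0.715]
-0.25 0.12 297 [0.679 0.694 0.714]
-0.22 0.05 189 [0.71  0.712 0.714]
-0.22 0.12 128 [0.687 0.713 0.715]
-0.19 0.05 181 [0.71  0.712 0.714]
-0.19 0.12 180 [0.71  0.713 0.716]
-0.16 0.05 182 [0.612 0.712 0.714]
-0.16 0.12 179 [0.675 0.711 0.715]
-0.13 0.05 173 [0.613 0.713 0.715]
-0.13 0.12 113 [0.711 0.713 0.716]
-0.1 0.05 179 [0.612 0.713 0.715]
-0.1 0.12 94 [0.713 0.715 0.716]
-0.07 0.05 149 [0.712 0.713 0.715]
-0.07 0.12 73 [0.711 0.714 0.715]
-0.04 0.05 144 [0.711 0.713 0.715]
-0.04 0.12 61 [0.712 0.714 0.716]
-0.01 0.05 132 [0.711 0.714 0.715]
-0.01 0.12 43 [0.711 0.714 0.715]
0.02 0.05 88 [0.713 0.715 0.717]
0.02 0.12 17 [0.713 0.715 0.717]
tcp [ 0.585  -0.1012  0.2004] x [ 0.769  0.639 -0.001] z [-0.002  0.    -1.   ] yaw 39.7 | need units [ 0.601 -0.526  4.414] yawunits -0.07 F [ 0.4 -0.3  0.5] gap 0.0002 t 46.3
[-0.1   0.33  0.2   1.83 -0.08  0.99  0.83]
```

{"fn": "step_arm", "kwargs": {"motion": [[[0.3,-0.26,0,0,0,0,0],[0.3,-0.26,0,0,0,0,0],[0,0,0,0,0,0,0],[0,0,0.3,0,0,0,0],[0,0,0.3,0,0,0,0],[0,0,0.3,0,0,0,0],[0,0,0.3,0,0,0,0],[0,0,0,0,0,0,0]]]}}

```text
time: 46.97
tcp_pos: [0.5873, -0.0818, 0.1684]
tcp_rot: [0.941, 0.339, -0.002, -0.001]
ft_force: [-1.0, -0.1, 0.1]
finger_gap: 0.0853
```

{"fn": "step_arm", "kwargs": {"motion": [[[0,0,0.3,0,0,0,0],[0,0,0.3,0,0,0,0],[0,0,0.3,0,0,0,0],[0,0,0.3,0,0,0,0],[0,0,0.3,0,0,0,0],[0,0,0.3,0,0,0,0],[0,0,0.2,0,0,0,0],[0,0,0,0,0,0,0],[0,0,0,0,0,0,0]]]}}

```text
time: 47.72
tcp_pos: [0.5881, -0.0816, 0.1202]
tcp_rot: [0.941, 0.34, -0.001, -0.0]
ft_force: [-0.3, -0.3, 0.1]
finger_gap: 0.085
```

```bash
python3 - <<'E'
from h import *
go([.588,-.0815,.068],40); print(np.round(state()["joint_pos"],2))
c=read_camera("wrist"); save(c,"w17.png")
E
```

```text
tcp [ 0.5881 -0.0816  0.1202] x [ 0.769  0.639 -0.002] z [-0.002  0.    -1.   ] yaw 39.7 | need units [ 0.004 -0.004  2.088] yawunits -0.07 F [-0.3 -0.3  0.1] gap 0.085 t 47.72
[-0.11  0.42  0.18  1.9  -0.1   0.83  0.81]
```

View pics/w17.png

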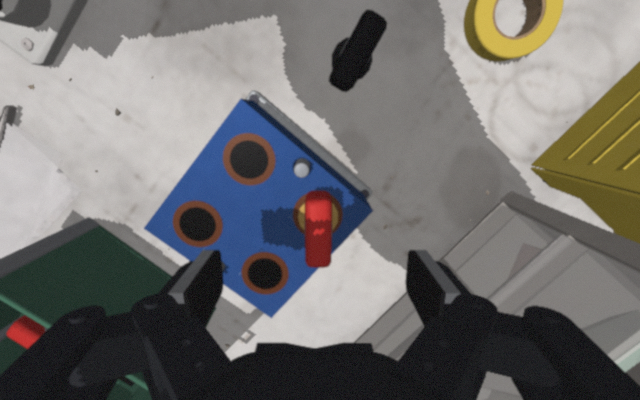

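{"fn": "step_arm", "kwargs": {"motion": [[[0,0,0.3,0,0,0,0],[0,0,0.3,0,0,0,0],[0,0,0.3,0,0,0,0],[0,0,0,0,0,0,0]]]}}

```text
time: 48.1
tcp_pos: [0.5872, -0.0815, 0.0961]
tcp_rot: [0.941, 0.34, -0.002, -0.001]
ft_force: [-0.7, 0.5, 0.0]
finger_gap: 0.0856
```

{"fn": "step_arm", "kwargs": {"motion": [[[0,0,0.3,0,0,0,0],[0,0,0.3,0,0,0,0],[0,0,0.3,0,0,0,0],[0,0,0.2,0,0,0,0],[0,0,0,0,0,0,0],[0,0,0,0,0,0,0]]]}}

```text
time: 48.6
tcp_pos: [0.5879, -0.0817, 0.0701]
tcp_rot: [0.941, 0.34, -0.001, -0.0]
ft_force: [0.4, -0.5, -0.7]
finger_gap: 0.0853
```

```bash
python3 - <<'E'
from h import *
go([.588,-.0815,.068],40); print(np.round(state()["joint_pos"],2))
c=read_camera("wrist"); save(c,"w18.png")
E
```

```text
tcp [ 0.5879 -0.0817  0.0701] x [ 0.769  0.639 -0.002] z [-0.003  0.    -1.   ] yaw 39.7 | need units [ 0.007 -0.003  0.083] yawunits -0.07 F [ 0.4 -0.5 -0.7] gap 0.0853 t 48.6
[-0.1   0.49  0.16  1.93 -0.11  0.74  0.82]
```

View pics/w18.png

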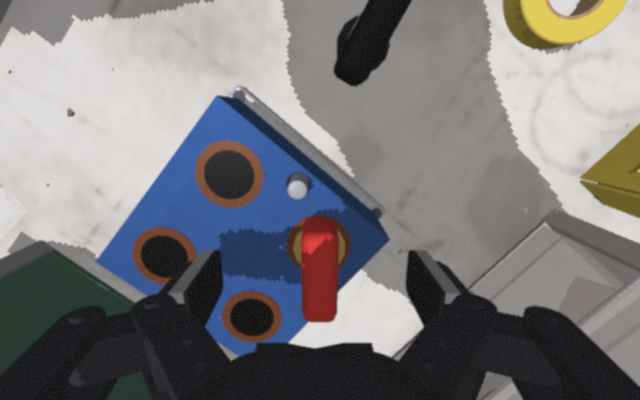

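Aligned. Close on the wing.

{"fn": "step_arm", "kwargs": {"motion": [[[0,0,0.05,0,0,0,255],[0,0,0,0,0,0,255],[0,0,0,0,0,0,255],[0,0,0,0,0,0,255],[0,0,0,0,0,0,255],[0,0,0,0,0,0,255],[0,0,0,0,0,0,255],[0,0,0,0,0,0,255],[0,0,0,0,0,0,255],[0,0,0,0,0,0,255]]]}}

```text
time: 49.48
tcp_pos: [0.5891, -0.0808, 0.0695]
tcp_rot: [0.94, 0.34, 0.0, -0.0]
ft_force: [4.7, 3.4, -3.0]
finger_gap: 0.0148
```

{"fn": "step_arm", "kwargs": {"motion": [[[0,0,-0.01,0,0,-0.97,255],[0,0,-0.01,0,0,-0.97,255],[0,0,-0.01,0,0,-0.97,255],[0,0,-0.01,0,0,-0.97,255],[0,0,-0.01,0,0,-0.97,255],[0,0,-0.01,0,0,-0.97,255]]]}}

```text
time: 49.98
tcp_pos: [0.5891, -0.0811, 0.0706]
tcp_rot: [0.836, 0.549, 0.0, -0.0]
ft_force: [8.6, 0.4, -12.6]
finger_gap: 0.0149
```

{"fn": "step_arm", "kwargs": {"motion": [[[0,0,-0.01,0,0,0.97,255],[0,0,-0.01,0,0,0.97,255],[0,0,-0.01,0,0,0.97,255],[0,0,-0.01,0,0,0.97,255],[0,0,-0.01,0,0,0.97,255],[0,0,-0.01,0,0,0.97,255]]]}}

```text
time: 50.48
tcp_pos: [0.5891, -0.0807, 0.0719]
tcp_rot: [0.941, 0.338, 0.0, -0.0]
ft_force: [8.2, 3.5, -13.6]
finger_gap: 0.0146
```

```bash
python3 - <<'E'
from h import *
go([.588,-.0815,.068],40); print(np.round(state()["joint_pos"],2),np.round(state()["torque"],2))
c=read_camera("scene"); save(c,"s17.png",(270,180,350,260),8)
E
```

```text
tcp [ 0.5891 -0.0807  0.0719] x [0.771 0.637 0.   ] z [-0.     0.001 -1.   ] yaw 39.55 | need units [-0.054 -0.003  0.157] yawunits -0.1 F [  8.2   3.5 -13.6] gap 0.0146 t 50.48
[-0.1   0.49  0.16  1.92 -0.11  0.74  0.82] [ 0.91 -2.05  0.31]
```

View pics/s17.png

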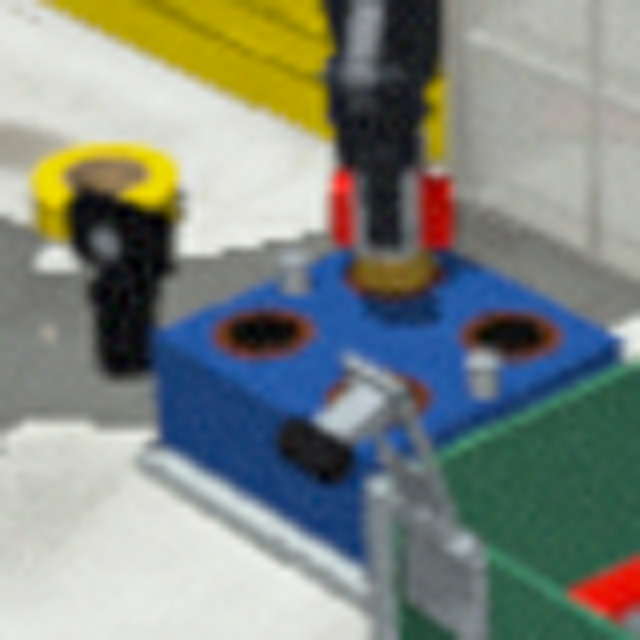

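{"fn": "step_arm", "kwargs": {"motion": [[[0.01,0,-0.012,0,0,-0.97,255],[0,0,-0.012,0,0,-0.97,255],[0,0,-0.012,0,0,-0.97,255],[0,0,-0.012,0,0,-0.97,255],[0,0,-0.012,0,0,-0.97,255],[0,0,-0.012,0,0,-0.97,255],[0,0,-0.012,0,0,0.97,255],[0,0,-0.012,0,0,0.97,255],[0,0,-0.012,0,0,0.97,255],[0,0,-0.012,0,0,0.97,255],[0,0,-0.012,0,0,0.97,255],[0,0,-0.012,0,0,0.97,255],[0,0,-0.012,0,0,-0.97,255],[0,0,-0.012,0,0,-0.97,255],[0,0,-0.012,0,0,-0.97,255],[0,0,-0.012,0,0,-0.97,255],[0,0,-0.012,0,0,-0.97,255],[0,0,-0.012,0,0,-0.97,255]]]}}

```text
time: 52.03
tcp_pos: [0.5891, -0.0811, 0.0772]
tcp_rot: [0.836, 0.549, -0.0, -0.0]
ft_force: [8.4, 0.5, -14.9]
finger_gap: 0.015
```

{"fn": "step_arm", "kwargs": {"motion": [[[0,0,-0.012,0,0,0.97,255],[0,0,-0.012,0,0,0.97,255],[0,0,-0.012,0,0,0.97,255],[0,0,-0.012,0,0,0.97,255],[0,0,-0.012,0,0,0.97,255],[0,0,-0.012,0,0,0.97,255],[0,0,-0.012,0,0,-0.97,255],[0,0,-0.012,0,0,-0.97,255],[0,0,-0.012,0,0,-0.97,255],[0,0,-0.012,0,0,-0.97,255],[0,0,-0.012,0,0,-0.97,255],[0,0,-0.012,0,0,-0.97,255],[0,0,-0.012,0,0,0.97,255],[0,0,-0.012,0,0,0.97,255],[0,0,-0.012,0,0,0.97,255],[0,0,-0.012,0,0,0.97,255],[0,0,-0.012,0,0,0.97,255],[0,0,-0.012,0,0,0.97,255]]]}}

```text
time: 53.53
tcp_pos: [0.5891, -0.0807, 0.0826]
tcp_rot: [0.941, 0.338, -0.0, -0.0]
ft_force: [8.9, 2.6, -15.3]
finger_gap: 0.0149
```

```bash
python3 - <<'E'
from h import *
go([.588,-.0815,.068],40); print(np.round(state()["joint_pos"],2),np.round(state()["torque"],2))
c=read_camera("scene"); save(c,"s18.png",(270,180,350,260),8)
E
```

```text
tcp [ 0.5891 -0.0807  0.0826] x [ 0.771  0.637 -0.   ] z [-0.001  0.001 -1.   ] yaw 39.54 | need units [-0.055 -0.001  0.582] yawunits -0.1 F [  8.9   2.6 -15.3] gap 0.0149 t 53.53
[-0.1   0.47  0.16  1.92 -0.11  0.76  0.82] [ 0.71 -2.09  0.24]
```

View pics/s18.png

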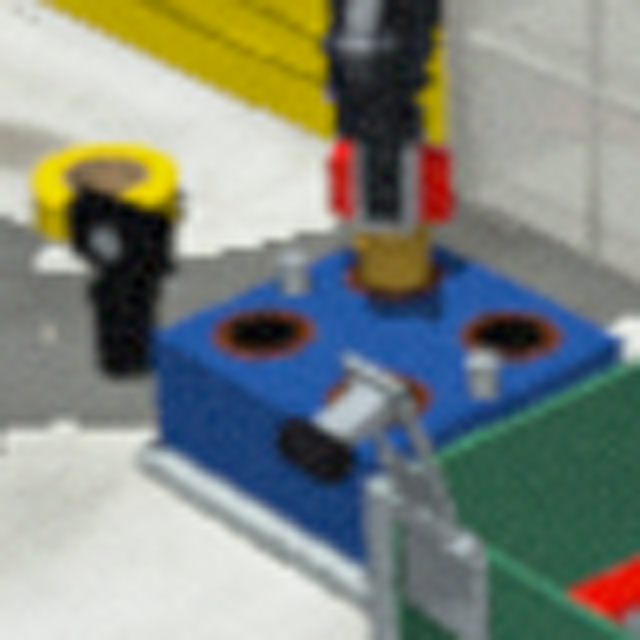

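Rising well with the block down; 13 mm out, 16 mm to go.

{"fn": "step_arm", "kwargs": {"motion": [[[0,0,-0.013,0,0,-0.97,255],[0,0,-0.013,0,0,-0.97,255],[0,0,-0.013,0,0,-0.97,255],[0,0,-0.013,0,0,-0.97,255],[0,0,-0.013,0,0,-0.97,255],[0,0,-0.013,0,0,-0.97,255],[0,0,-0.013,0,0,0.97,255],[0,0,-0.013,0,0,0.97,255],[0,0,-0.013,0,0,0.97,255],[0,0,-0.013,0,0,0.97,255],[0,0,-0.013,0,0,0.97,255],[0,0,-0.013,0,0,0.97,255],[0,0,-0.013,0,0,-0.97,255],[0,0,-0.013,0,0,-0.97,255],[0,0,-0.013,0,0,-0.97,255],[0,0,-0.013,0,0,-0.97,255],[0,0,-0.013,0,0,-0.97,255],[0,0,-0.013,0,0,-0.97,255]]]}}

```text
time: 55.08
tcp_pos: [0.5893, -0.0811, 0.0885]
tcp_rot: [0.836, 0.549, 0.0, -0.0]
ft_force: [8.9, 0.9, -13.8]
finger_gap: 0.0151
```

{"fn": "step_arm", "kwargs": {"motion": [[[0,0,-0.013,0,0,0.97,255],[0,0,-0.013,0,0,0.97,255],[0,0,-0.013,0,0,0.97,255],[0,0,-0.013,0,0,0.97,255],[0,0,-0.013,0,0,0.97,255],[0,0,-0.013,0,0,0.97,255],[0,0,-0.013,0,0,-0.97,255],[0,0,-0.013,0,0,-0.97,255],[0,0,-0.013,0,0,-0.97,255],[0,0,-0.013,0,0,-0.97,255],[0,0,-0.013,0,0,-0.97,255],[0,0,-0.013,0,0,-0.97,255],[0,0,-0.013,0,0,0.97,255],[0,0,-0.013,0,0,0.97,255],[0,0,-0.013,0,0,0.97,255],[0,0,-0.013,0,0,0.97,255],[0,0,-0.013,0,0,0.97,255],[0,0,-0.013,0,0,0.97,255]]]}}

```text
time: 56.58
tcp_pos: [0.5882, -0.0815, 0.0946]
tcp_rot: [0.941, 0.338, -0.001, -0.0]
ft_force: [-0.2, 0.3, -1.4]
finger_gap: 0.0147
```

{"fn": "step_arm", "kwargs": {"motion": [[[0,0,-0.013,0,0,-0.97,255],[0,0,-0.013,0,0,-0.97,255],[0,0,-0.013,0,0,-0.97,255],[0,0,-0.013,0,0,-0.97,255],[0,0,-0.013,0,0,-0.97,255],[0,0,-0.013,0,0,-0.97,255],[0,0,-0.013,0,0,0.97,255],[0,0,-0.013,0,0,0.97,255],[0,0,-0.013,0,0,0.97,255],[0,0,-0.013,0,0,0.97,255],[0,0,-0.013,0,0,0.97,255],[0,0,-0.013,0,0,0.97,255]]]}}

```text
time: 57.58
tcp_pos: [0.5882, -0.0815, 0.0986]
tcp_rot: [0.941, 0.338, -0.001, -0.0]
ft_force: [-0.4, -0.3, -0.8]
finger_gap: 0.015
```

```bash
python3 - <<'E'
from h import *
go([.588,-.0815,.068],40); print(np.round(state()["joint_pos"],2),np.round(state()["torque"],2))
c=read_camera("scene"); save(c,"s19.png",(270,180,350,260),8)
E
```

```text
tcp [ 0.5882 -0.0815  0.0986] x [ 0.772  0.636 -0.001] z [-0.002  0.    -1.   ] yaw 39.48 | need units [-0.005 -0.003  1.223] yawunits -0.11 F [-0.4 -0.3 -0.8] gap 0.015 t 57.58
[-0.1   0.45  0.16  1.91 -0.1   0.79  0.81] [ 0.02 -0.02 -0.01]
```

View pics/s19.png

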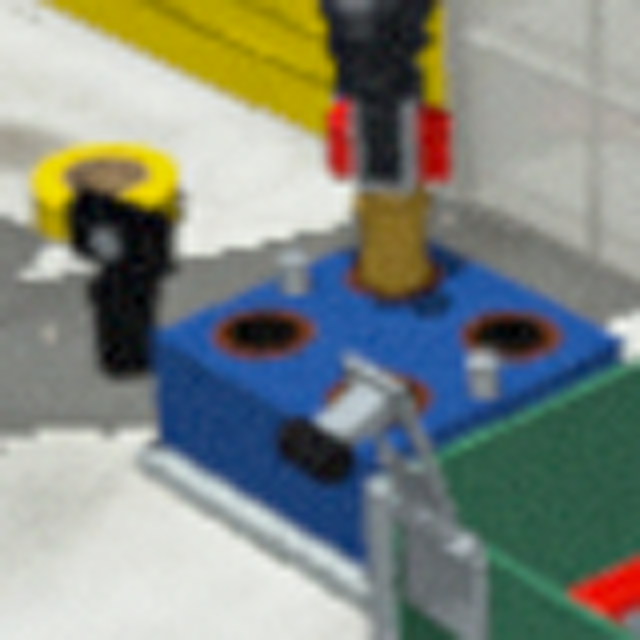

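{"fn": "step_arm", "kwargs": {"motion": [[[0,0,-0.9,0,0,0,255],[0,0,-0.9,0,0,0,255],[0,0,-0.9,0,0,0,255],[0,0,-0.9,0,0,0,255],[-0.7,-0.57,-0.2,0,0,0,255],[-0.7,-0.57,0,0,0,0,255],[-0.7,-0.57,0,0,0,0,255],[-0.7,-0.57,0,0,0,0,255],[0,0,0,0,0,-0.95,255],[0,0,0,0,0,-0.95,255],[0,0,0,0,0,-0.95,255],[0,0,0,0,0,-0.95,255],[0,0,0,0,0,-0.95,255],[0,0,0,0,0,-0.95,255],[0,0,0,0,0,-0.95,255],[0,0,0,0,0,-0.95,255],[0,0,0,0,0,-0.95,255],[0,0,0,0,0,-0.95,255],[0,0,0,0,0,-0.95,255],[0,0,0,0,0,0,255]]]}}

```text
time: 59.3
tcp_pos: [0.4981, -0.0824, 0.1937]
tcp_rot: [0.72, 0.694, -0.001, -0.001]
ft_force: [-0.1, -0.5, -2.7]
finger_gap: 0.0146
```

```bash
python3 - <<'E'
from h import *
go([.505,-.333,.20],87.5); print(np.round(state()["joint_pos"],2),np.round(state()["torque"],2))
c=read_camera("wrist"); save(c,"w20.png")
E
```

```text
tcp [ 0.4981 -0.0824  0.1937] x [ 0.036  0.999 -0.   ] z [-0.002  0.    -1.   ] yaw 87.92 | need units [-10.006   0.64   -0.251] yawunits 0.09 F [-0.1 -0.5 -2.7] gap 0.0146 t 59.3
[-0.03  0.19  0.08  2.02 -0.02  0.93  1.59] [-0.02  0.    0.04]
```

View pics/w20.png

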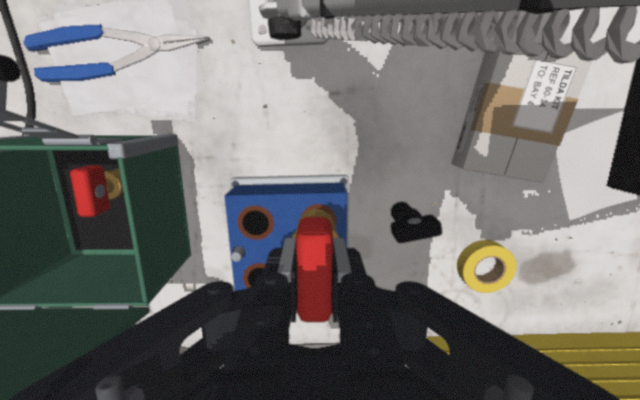

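Pin held. Move over the case and look before lowering.

{"fn": "step_arm", "kwargs": {"motion": [[[-1,0.06,0,0,0,0,255],[-1,0.06,0,0,0,0,255],[-1,0.06,0,0,0,0,255],[-1,0.06,0,0,0,0,255],[-1,0.06,0,0,0,0,255],[-1,0.06,0,0,0,0,255],[-1,0.06,0,0,0,0,255],[-1,0.06,0,0,0,0,255],[-1,0.06,0,0,0,0,255],[-1,0.06,0,0,0,0,255],[0,0,0,0,0,0,255]]]}}

```text
time: 60.27
tcp_pos: [0.5016, -0.3378, 0.1937]
tcp_rot: [0.724, 0.69, -0.002, 0.0]
ft_force: [-2.3, -1.0, -1.8]
finger_gap: 0.0148
```

```bash
python3 - <<'E'
from h import *
go([.505,-.333,.08],87.5); print(np.round(state()["joint_pos"],2),np.round(state()["torque"],2))
c=read_camera("wrist"); save(c,"w21.png")
E
```

```text
tcp [ 0.5016 -0.3378  0.1937] x [ 0.049  0.999 -0.002] z [-0.002 -0.002 -1.   ] yaw 87.21 | need units [0.211 0.136 4.547] yawunits -0.06 F [-2.3 -1.  -1.8] gap 0.0148 t 60.27
[ 0.31  0.35  0.22  1.82 -0.09  0.98  2.09] [ 0.06  0.09 -0.02]
```

View pics/w21.png

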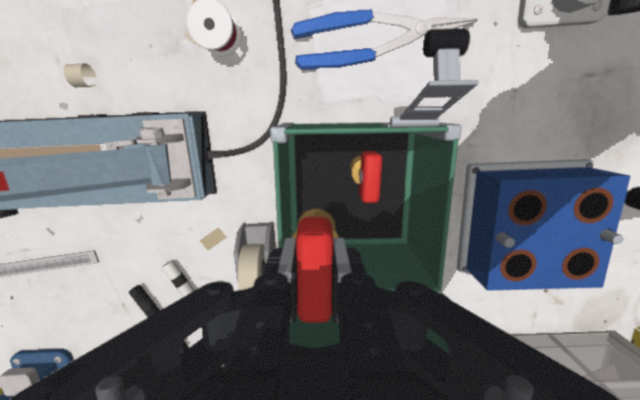

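{"fn": "step_arm", "kwargs": {"motion": [[[0.2,0,0.9,0,0,0,255],[0,0,0.9,0,0,0,255],[0,0,0.9,0,0,0,255],[0,0,0.9,0,0,0,255],[0,0,0.8,0,0,0,255],[0,0,0,0,0,0,255],[0,0,0,0,0,0,255],[0,0,0,0,0,0,160],[0,0,0,0,0,0,160],[0,0,0,0,0,0,160],[0,0,0,0,0,0,160],[0,0,0,0,0,0,160]]]}}

```text
time: 61.32
tcp_pos: [0.5031, -0.3279, 0.0844]
tcp_rot: [0.722, 0.692, -0.0, -0.0]
ft_force: [0.0, -0.2, 0.0]
finger_gap: 0.032
```

{"fn": "step_arm", "kwargs": {"motion": [[[0,0,-0.9,0,0,0,160],[0,0,-0.9,0,0,0,160],[0,0,-1,0,0,0,160],[0,0,-1,0,0,0,160],[0,0,-1,0,0,0,160],[0,0,-1,0,0,0,0],[0,0,-1,0,0,0,0],[0,0,-1,0,0,0,0],[0,0,-0.8,0,0,0,0],[0,0,0,0,0,0,0]]]}}

```text
time: 62.15
tcp_pos: [0.5044, -0.3287, 0.3033]
tcp_rot: [0.722, 0.692, 0.001, 0.002]
ft_force: [0.6, -0.6, 0.2]
finger_gap: 0.0853
```

```bash
python3 - <<'E'
from h import *
go([.612,-.336,.30],87.5); print(np.round(state()["joint_pos"],2))
c=read_camera("wrist"); save(c,"w22.png")
print([ (t,[(np.round(x["position"],1).tolist(),round(x["p"],2)) for x in tip_of(t,c)]) for t in ("lid_knob","lid_hinge")])
for u in ("lid_knob",):
    for x in tip_of(u,c)[:1]: print(px2w(c,x["position"]))
c2=read_camera("scene"); save(c2,"s22.png",(240,120,440,300),4)
E
```

```text
tcp [ 0.5044 -0.3287  0.3033] x [ 0.042  0.999 -0.002] z [ 0.004 -0.002 -1.   ] yaw 87.58 | need units [-0.109  4.313  0.15 ] yawunits 0.02 F [ 0.6 -0.6  0.2] gap 0.0853 t 62.15
[ 0.29  0.25  0.23  1.7  -0.06  1.19  2.06]
[('lid_knob', [([309.5, 314.8], 0.63)]), ('lid_hinge', [([341.8, 239.9], 0.71)])]
[ 0.58371375 -0.33579111  0.24335721]
```

View pics/w22.png

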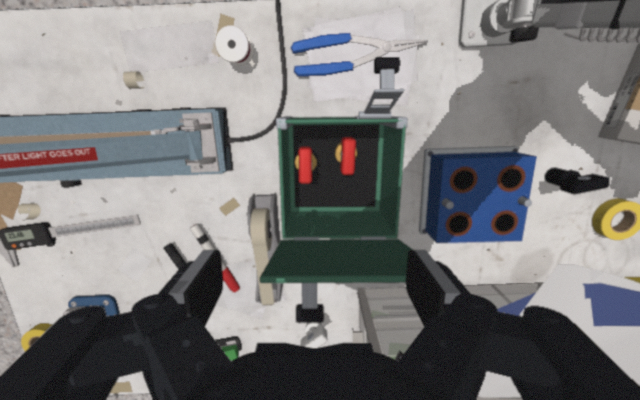

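View pics/s22.png

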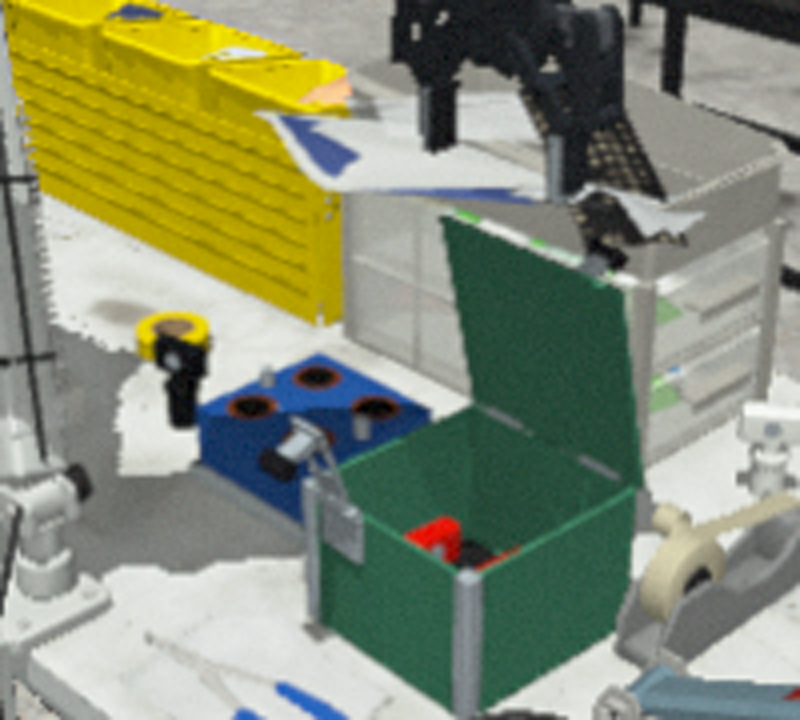

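```bash
python3 - <<'E'
from h import *
c=read_camera("wrist"); print(w2px(c,[[.5956,-.3364,.2393],[.605,-.3364,.2393]]))
go([.5956,-.3364,.30],87.5)
E
```

```text
[[307.69646734 332.27418013]
 [308.26427002 342.58837481]]
tcp [ 0.5028 -0.3276  0.2978] x [0.042 0.999 0.001] z [-0.003  0.001 -1.   ] yaw 87.59 | need units [-0.196  3.724 -0.101] yawunits 0.02 F [-0.1 -0.3 -0.9] gap 0.0855 t 62.45
```

{"fn": "step_arm", "kwargs": {"motion": [[[-0.1,0.9,0,0,0,0,0],[-0.1,0.9,0,0,0,0,0],[0,0.9,0,0,0,0,0],[0,0.6,0,0,0,0,0],[0,0,0,0,0,0,0]]]}}

```text
time: 62.87
tcp_pos: [0.5878, -0.3351, 0.2967]
tcp_rot: [0.721, 0.693, -0.001, -0.002]
ft_force: [-0.0, 0.2, 0.0]
finger_gap: 0.0855
```

```bash
python3 - <<'E'
from h import *
go([.59,-.3364,.2206],87.5)
c=read_camera("wrist"); save(c,"w23.png"); print(w2px(c,[[.5956,-.3364,.2393],[.585,-.3364,.2393]]))
C=cloud(c); x=tip_of("lid_knob",c); print(x[:2])
m=(C[...,2]>.225)&(C[...,2]<.26)&(C[...,0]>.56)&(C[...,0]<.63)&(C[...,1]<-.31)&(C[...,1]>-.36); X=C[m]; print(m.sum(), X.min(0),X.max(0),X.mean(0)) if m.sum() else None
E
```

```text
tcp [ 0.5878 -0.3351  0.2967] x [0.04  0.999 0.001] z [-0.003  0.001 -1.   ] yaw 87.73 | need units [-0.051  0.101  3.045] yawunits 0.05 F [-0.   0.2  0. ] gap 0.0855 t 62.87
[[312.81462642 228.34000774]
 [312.18813767 213.7202648 ]]
[{'position': [315.1, 216.8], 'p': 0.67}, {'position': [475.3, 138.0], 'p': 0.44}]
1137 [ 0.56004409 -0.34755822  0.23391741] [ 0.5923521  -0.31006086  0.24563803] [ 0.57777677 -0.33595936  0.2403243 ]
```

View pics/w23.png

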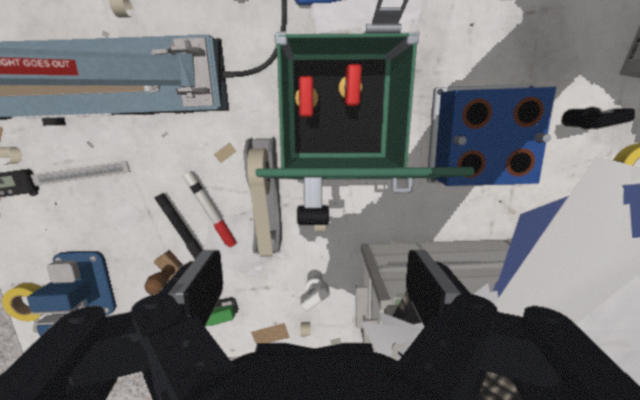

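{"fn": "step_arm", "kwargs": {"motion": [[[-0.05,0,0.6,0,0,0,0],[0,0,0.6,0,0,0,0],[0,0,0.6,0,0,0,0],[0,0,0.6,0,0,0,0],[0,0,0.6,0,0,0,0],[0,0,0,0,0,0,0],[0,0,0,0,0,0,0]]]}}

```text
time: 63.55
tcp_pos: [0.5841, -0.3376, 0.2234]
tcp_rot: [0.722, 0.692, -0.001, -0.001]
ft_force: [1.0, 0.8, 0.7]
finger_gap: 0.0853
```

```bash
python3 - <<'E'
from h import *
go([.587,-.3364,.2195],87.5)
c=read_camera("wrist"); save(c,"w24.png"); print(w2px(c,[[.587,-.3364,.238]]))
E
```

```text
tcp [ 0.5841 -0.3376  0.2234] x [0.042 0.999 0.   ] z [-0.003  0.001 -1.   ] yaw 87.57 | need units [0.051 0.113 0.154] yawunits 0.01 F [1.  0.8 0.7] gap 0.0853 t 63.55
[[317.29668599 275.55545794]]
```

View pics/w24.png

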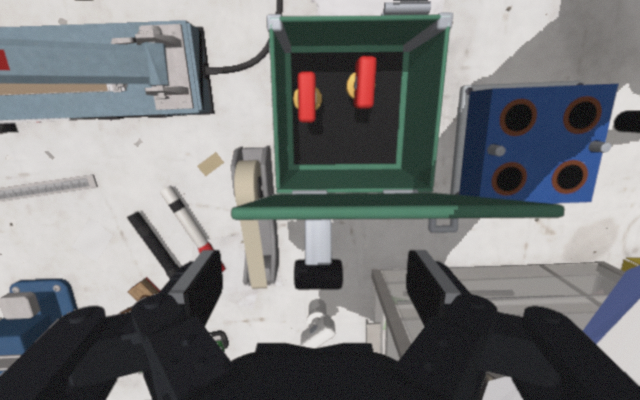

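{"fn": "step_arm", "kwargs": {"motion": [[[0.05,0.08,0.14,0,0,0,0],[0,0,0,0,0,0,255],[0,0,0,0,0,0,255],[0,0,0,0,0,0,255],[0,0,0,0,0,0,255],[0,0,0,0,0,0,255],[0,0,0,0,0,0,255],[0,0,0,0,0,0,255],[0,0,0,0,0,0,255],[0,0,0,0,0,0,255]]]}}

```text
time: 64.43
tcp_pos: [0.5875, -0.336, 0.2205]
tcp_rot: [0.722, 0.692, -0.0, -0.001]
ft_force: [-0.8, 3.2, 5.4]
finger_gap: 0.0208
```

```bash
python3 - <<'E'
from h import *
s=state()
go([.587,-.3364,.2195],87.5)
# hinge from closed grasp: TCP(.4494,-.3312,.1157) at angle 13.4 -> hinge in tcp terms
hx=.4494+.1378*np.cos(np.radians(13.4))*.999; hz=.1157-.1378*np.sin(np.radians(13.4))
p=s["tcp_pos"]; a0=np.degrees(np.arctan2(p[2]-hz,hx-p[0])); r=np.hypot(p[2]-hz,hx-p[0]); print(hx,hz,a0,r)
a=np.radians(np.linspace(a0,13.4,18)); x=-137.8*np.cos(a)/25; z=137.8*np.sin(a)/25
print(np.c_[np.diff(x),-np.diff(z)].round(2).tolist())
E
```

```text
tcp [ 0.5875 -0.336   0.2205] x [0.042 0.999 0.   ] z [-0.001  0.    -1.   ] yaw 87.62 | need units [-0.015 -0.019  0.038] yawunits 0.03 F [-0.8  3.2  5.4] gap 0.0208 t 64.43
0.5833144675012376 0.08376513889850512 91.75361663884036 0.13674938971084674
[[-0.44, 0.0], [-0.44, 0.04], [-0.44, 0.08], [-0.43, 0.11], [-0.42, 0.14], [-0.41, 0.18], [-0.39, 0.21], [-0.37, 0.24], [-0.35, 0.27], [-0.33, 0.3], [-0.3, 0.32], [-0.28, 0.35], [-0.25, 0.37], [-0.22, 0.39], [-0.19, 0.4], [-0.15, 0.42], [-0.12, 0.43]]
```

{"fn": "step_arm", "kwargs": {"motion": [[[0,-0.44,0,0,0,0,255],[0,-0.44,0.04,0,0,0,255],[0,-0.44,0.08,0,0,0,255],[0,-0.43,0.11,0,0,0,255],[0,-0.42,0.14,0,0,0,255],[0,-0.41,0.18,0,0,0,255],[0,-0.39,0.21,0,0,0,255],[0,-0.37,0.24,0,0,0,255],[0,-0.35,0.27,0,0,0,255],[0,0,0,0,0,0,255]]]}}

```text
time: 65.27
tcp_pos: [0.4925, -0.3326, 0.1873]
tcp_rot: [0.722, 0.692, -0.001, -0.002]
ft_force: [-1.8, -1.2, 3.4]
finger_gap: 0.0208
```

{"fn": "step_arm", "kwargs": {"motion": [[[0,-0.33,0.3,0,0,0,255],[0,-0.3,0.32,0,0,0,255],[0,-0.28,0.35,0,0,0,255],[0,-0.25,0.37,0,0,0,255],[0,-0.22,0.39,0,0,0,255],[0,-0.19,0.4,0,0,0,255],[0,-0.15,0.42,0,0,0,255],[0,-0.12,0.4,0,0,0,255],[0,0,0,0,0,0,255],[0,0,0,0,0,0,255]]]}}

```text
time: 66.1
tcp_pos: [0.4482, -0.331, 0.1143]
tcp_rot: [0.722, 0.692, -0.001, -0.001]
ft_force: [-4.2, -4.2, 1.2]
finger_gap: 0.0206
```

```bash
python3 - <<'E'
from h import *
go([.4494,-.3312,.1157],87.5)
c=read_camera("scene"); save(c,"s25.png",(240,120,440,300),4)
E
```

```text
tcp [ 0.4482 -0.331   0.1143] x [ 0.042  0.999 -0.   ] z [-0.003 -0.    -1.   ] yaw 87.57 | need units [-0.006  0.048 -0.056] yawunits 0.02 F [-4.2 -4.2  1.2] gap 0.0206 t 66.1
```

View pics/s25.png

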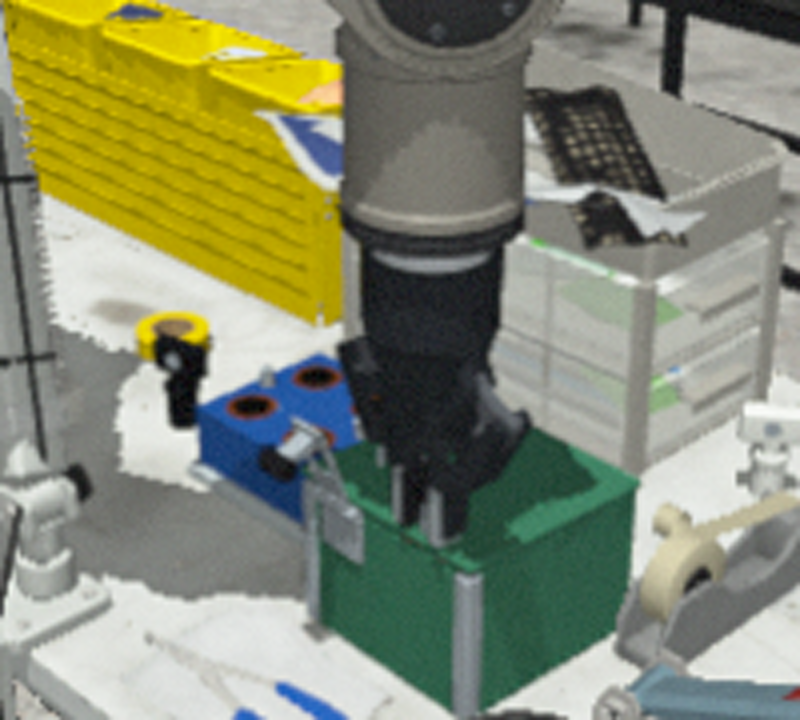

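{"fn": "step_arm", "kwargs": {"motion": [[[0,0,0.08,0,0,0,255],[0,0,0.04,0,0,0,255],[0,0,0,0,0,0,255],[0,0,0,0,0,0,255]]]}}

```text
time: 66.48
tcp_pos: [0.4476, -0.331, 0.1117]
tcp_rot: [0.722, 0.692, -0.001, -0.001]
ft_force: [-8.8, -3.4, 3.2]
finger_gap: 0.0205
```

{"fn": "step_arm", "kwargs": {"motion": [[[0,0.05,0.08,0,0,0,255],[0,0,0,0,0,0,255],[0,0,0,0,0,0,255]]]}}

```text
time: 66.73
tcp_pos: [0.448, -0.331, 0.1101]
tcp_rot: [0.722, 0.692, -0.002, -0.002]
ft_force: [-15.7, -1.8, 15.3]
finger_gap: 0.0205
```

{"fn": "step_arm", "kwargs": {"motion": [[[0,0,0,0,0,0,0],[0,0,0,0,0,0,0],[0,0,0,0,0,0,0],[0,0,0,0,0,0,0],[0,0,0,0,0,0,0],[0,0,-1,0,0,0,0],[0,0,-1,0,0,0,0],[0,0,-1,0,0,0,0],[0,0,-1,0,0,0,0],[0,0,0,0,0,0,0]]]}}

```text
time: 67.57
tcp_pos: [0.4521, -0.3316, 0.2144]
tcp_rot: [0.722, 0.692, 0.0, 0.002]
ft_force: [0.6, -0.2, 0.6]
finger_gap: 0.0853
```

```bash
python3 - <<'E'
from h import *
go([.3928,-.2599,.1205],87.5); print(np.round(state()["joint_pos"],2))
c=read_camera("wrist"); save(c,"w26.png")
print(w2px(c,[[.3928,-.2615,.1392]]))
for t in ["hasp_knob","lid_knob"]:
    print(t,[(np.round(x["position"],1).tolist(),round(x["p"],2)) for x in tip_of(t,c)])
C=cloud(c)
f=c["frame"].astype(int); r,g,b=f[...,0],f[...,1],f[...,2]
m=(g>r+25)&(g>b+10)&(C[...,0]>.47)&(C[...,0]<.57)&(C[...,1]<-.25)&(C[...,1]>-.35)&(C[...,2]>.08)
X=C[m]; A=np.c_[X[:,:2],np.ones(len(X))]; print(len(X),np.linalg.lstsq(A,X[:,2],rcond=None)[0],np.median(X[:,2]))
c=read_camera("scene"); save(c,"s26.png",(240,160,440,300),4)
E
```

```text
tcp [ 0.4521 -0.3316  0.2144] x [ 0.042  0.999 -0.002] z [ 0.004 -0.003 -1.   ] yaw 87.59 | need units [ 2.777 -2.505  3.738] yawunits 0.02 F [ 0.6 -0.2  0.6] gap 0.0853 t 67.57
[ 0.33  0.26  0.23  1.9  -0.07  0.99  2.11]
[[414.68321503 121.6347995 ]]
hasp_knob [([416.4, 134.4], 0.8)]
lid_knob [([316.2, 204.4], 0.6), ([497.9, 250.2], 0.47)]
2809 [ 0.00283849 -0.00108036  0.10456104] 0.10634435339761317
```

View pics/w26.png

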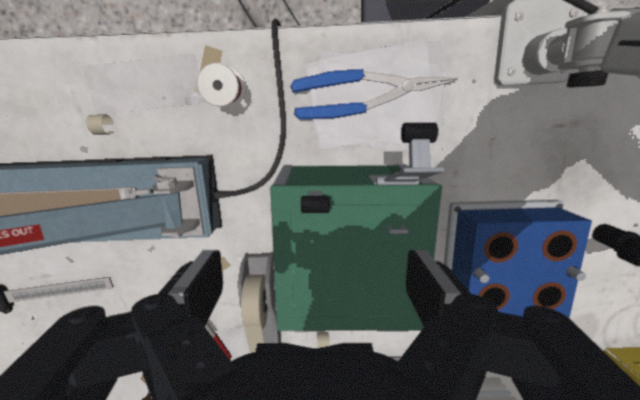

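View pics/s26.png

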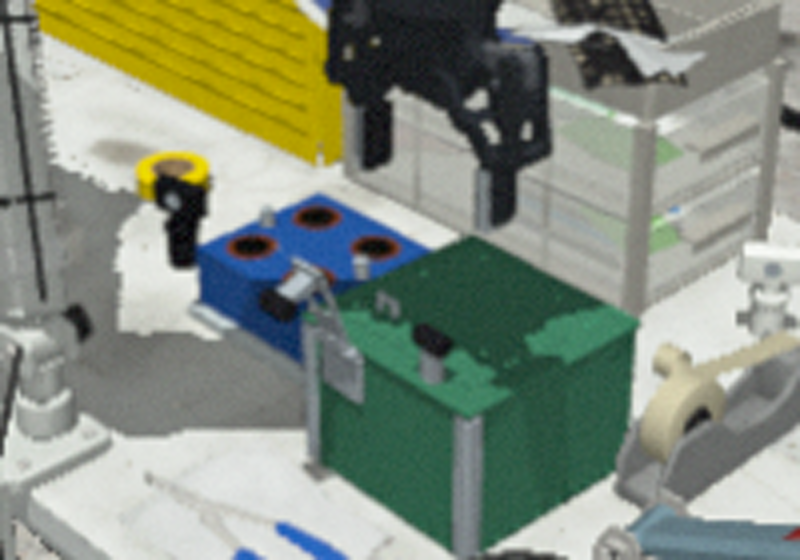

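{"fn": "step_arm", "kwargs": {"motion": [[[0.9,-0.7,0,0,0,0,0],[0.9,-0.7,0,0,0,0,0],[0.9,-0.8,0.2,0,0,0,0],[0,0,0.3,0,0,0,0],[0,0,0,0,0,0,0],[0,0,0,0,0,0,0]]]}}

```text
time: 68.27
tcp_pos: [0.3981, -0.2608, 0.1968]
tcp_rot: [0.722, 0.692, -0.001, -0.001]
ft_force: [0.9, 0.2, 0.1]
finger_gap: 0.0855
```

```bash
python3 - <<'E'
from h import *
go([.398,-.262,.1205],87.5); print(np.round(state()["joint_pos"],2))
c=read_camera("wrist"); save(c,"w27.png")
print(w2px(c,[[.398,-.262,.139],[.393,-.262,.139]]))
for t in ["hasp_knob"]:
    print(t,[(np.round(x["position"],1).tolist(),round(x["p"],2)) for x in tip_of(t,c)])
C=cloud(c)
m=(C[...,2]>.125)&(C[...,2]<.16)&(C[...,0]>.36)&(C[...,0]<.44)&(C[...,1]<-.23)&(C[...,1]>-.29); X=C[m]; print(m.sum(),np.percentile(X,[2,50,98],axis=0).round(4))
E
```

```text
tcp [ 0.3981 -0.2608  0.1968] x [0.042 0.999 0.   ] z [-0.003  0.001 -1.   ] yaw 87.61 | need units [-0.05   0.009  3.054] yawunits 0.02 F [0.9 0.2 0.1] gap 0.0855 t 68.27
[ 0.26  0.14  0.2   2.08 -0.03  0.93  2.01]
[[312.58337551 217.3027555 ]
 [312.27088935 210.32910074]]
hasp_knob [([312.3, 223.9], 0.85)]
1325 [[ 0.3923 -0.2716  0.1298]
 [ 0.4034 -0.261   0.152 ]
 [ 0.4307 -0.2504  0.1576]]
```

View pics/w27.png

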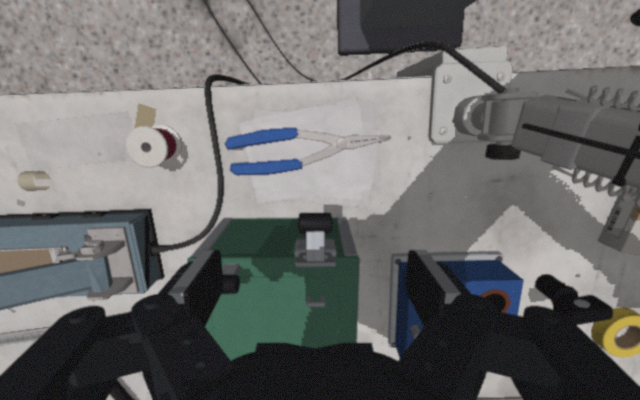

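{"fn": "step_arm", "kwargs": {"motion": [[[-0.05,0.08,0.6,0,0,0,0],[0,0,0.6,0,0,0,0],[0,0,0.6,0,0,0,0],[0,0,0.6,0,0,0,0],[0,0,0.2,0,0,0,0],[0,0,0,0,0,0,0],[0,0,0,0,0,0,255],[0,0,0,0,0,0,255],[0,0,0,0,0,0,255],[0,0,0,0,0,0,255],[0,0,0,0,0,0,255],[0,0,0,0,0,0,255],[0,0,0,0,0,0,255],[0,0,0,0,0,0,255],[0,0,0,0,0,0,255]]]}}

```text
time: 69.62
tcp_pos: [0.3995, -0.2607, 0.1324]
tcp_rot: [0.721, 0.692, -0.0, -0.002]
ft_force: [-3.9, 11.5, 6.3]
finger_gap: 0.0203
```

```bash
python3 - <<'E'
from h import *
s=state(); p=s["tcp_pos"]
go([.400,-.262,.1315],87.5)
hx,hz=.4424,.0878
a0=np.degrees(np.arctan2(p[2]-hz,p[0]-hx)); print(a0,np.hypot(p[2]-hz,p[0]-hx))
a=np.radians(np.linspace(a0,29.1,13)); x=59.5*np.cos(a)/25; z=59.5*np.sin(a)/25
print(np.c_[np.diff(x),-np.diff(z)].round(2).tolist())
c=read_camera("wrist"); save(c,"w28.png")
E
```

```text
tcp [ 0.3995 -0.2607  0.1324] x [0.041 0.999 0.002] z [-0.003  0.002 -1.   ] yaw 87.65 | need units [-0.052  0.021  0.036] yawunits 0.03 F [-3.9 11.5  6.3] gap 0.0203 t 69.62
133.8534642288191 0.06187117861499898
[[0.28, -0.23], [0.31, -0.19], [0.34, -0.14], [0.35, -0.08], [0.36, -0.03], [0.36, 0.03], [0.35, 0.08], [0.34, 0.13], [0.31, 0.18], [0.28, 0.23], [0.24, 0.27], [0.2, 0.3]]
```

View pics/w28.png

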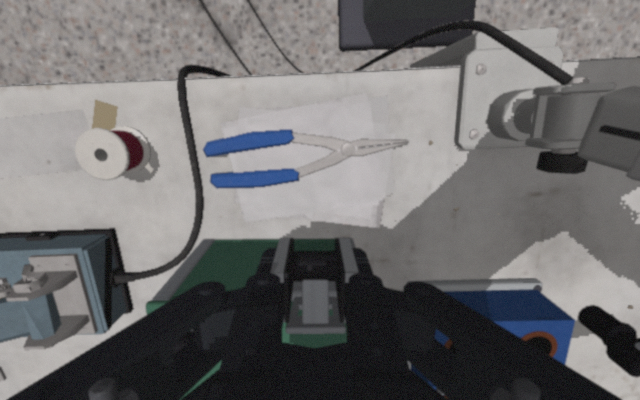

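Gripped. Swing back.

{"fn": "step_arm", "kwargs": {"motion": [[[0,0.28,-0.23,0,0,0,255],[0,0.31,-0.19,0,0,0,255],[0,0.34,-0.14,0,0,0,255],[0,0.35,-0.08,0,0,0,255],[0,0.36,-0.03,0,0,0,255],[0,0.36,0.03,0,0,0,255],[0,0,0,0,0,0,255]]]}}

```text
time: 70.25
tcp_pos: [0.45, -0.2625, 0.1481]
tcp_rot: [0.721, 0.693, -0.001, -0.002]
ft_force: [-6.1, 11.5, 11.6]
finger_gap: 0.0199
```

{"fn": "step_arm", "kwargs": {"motion": [[[0,0.35,0.08,0,0,0,255],[0,0.34,0.13,0,0,0,255],[0,0.31,0.18,0,0,0,255],[0,0.28,0.23,0,0,0,255],[0,0.24,0.27,0,0,0,255],[0,0.2,0.3,0,0,0,255],[0,0,0,0,0,0,255],[0,0,0,0,0,0,255]]]}}

```text
time: 70.92
tcp_pos: [0.493, -0.2638, 0.1181]
tcp_rot: [0.721, 0.693, -0.0, -0.002]
ft_force: [-1.2, 11.4, 3.2]
finger_gap: 0.0202
```

```bash
python3 - <<'E'
from h import *
go([.4944,-.2636,.1155],87.5)
E
```

```text
tcp [ 0.493  -0.2638  0.1181] x [0.04  0.999 0.003] z [-0.003  0.003 -1.   ] yaw 87.68 | need units [0.012 0.056 0.102] yawunits 0.04 F [-1.2 11.4  3.2] gap 0.0202 t 70.92
```

Press it the last bit home, release and back off.

{"fn": "step_arm", "kwargs": {"motion": [[[0,0.06,0.1,0,0,0,255],[0,0,0.05,0,0,0,255],[0,0,0,0,0,0,255],[0,0,0,0,0,0,255]]]}}

```text
time: 71.25
tcp_pos: [0.4951, -0.264, 0.1151]
tcp_rot: [0.721, 0.693, 0.0, -0.001]
ft_force: [0.4, 12.8, 9.4]
finger_gap: 0.0199
```

{"fn": "step_arm", "kwargs": {"motion": [[[0,0,0.06,0,0,0,255],[0,0,0,0,0,0,255],[0,0,0,0,0,0,255]]]}}

```text
time: 71.5
tcp_pos: [0.4957, -0.264, 0.114]
tcp_rot: [0.721, 0.693, 0.001, -0.001]
ft_force: [1.8, 13.2, 10.9]
finger_gap: 0.0202
```

{"fn": "step_arm", "kwargs": {"motion": [[[0,0,0,0,0,0,0],[0,0,0,0,0,0,0],[0,0,0,0,0,0,0],[0,0,0,0,0,0,0],[0,0,0,0,0,0,0],[0,0,-1,0,0,0,0],[0,0,-1,0,0,0,0],[0,0,-1,0,0,0,0],[0,0,-1,0,0,0,0],[0,0,-1,0,0,0,0],[0,0,-1,0,0,0,0],[0,-1,-1,0,0,0,0],[0,-1,-1,0,0,0,0],[0,0,0,0,0,0,0]]]}}

```text
time: 72.67
tcp_pos: [0.4426, -0.2657, 0.318]
tcp_rot: [0.723, 0.691, 0.0, 0.002]
ft_force: [1.2, -1.0, 0.7]
finger_gap: 0.0855
```

```bash
python3 - <<'E'
from h import *
go([.4944,-.2636,.30],87.5)
c=read_camera("wrist"); save(c,"w29.png",(200,80,480,320),2.8)
C=cloud(c); f=c["frame"].astype(int); r,g,b=f[...,0],f[...,1],f[...,2]
m=(g>r+25)&(g>b+10)&(C[...,0]>.47)&(C[...,0]<.57)&(C[...,1]<-.28)&(C[...,1]>-.35)&(C[...,2]>.08)
X=C[m]; A=np.c_[X[:,:2],np.ones(len(X))]; print("lid",len(X),np.linalg.lstsq(A,X[:,2],rcond=None)[0],np.median(X[:,2]))
# strap
m=(abs(r-g)<20)&(abs(g-b)<25)&(r>90)&(C[...,0]>.449)&(C[...,0]<.49)&(C[...,1]<-.245)&(C[...,1]>-.28)&(C[...,2]>.09)
X=C[m]; A=np.c_[X[:,:2],np.ones(len(X))]; print("strap",len(X),np.linalg.lstsq(A,X[:,2],rcond=None)[0],X[:,2].min(),np.median(X[:,2]),X[:,2].max())
m=(C[...,2]>.13)&(C[...,2]<.17)&(C[...,0]>.46)&(C[...,0]<.53)&(C[...,1]<-.24)&(C[...,1]>-.29); X=C[m]; print("knob",np.percentile(X,[2,50,98],axis=0).round(4))
m=(b>r+40)&(b>g+15)&(C[...,0]>.49)&(C[...,0]<.62)&(C[...,1]<-.04)&(C[...,1]>-.18)&(C[...,2]>.04); print("jig top",np.median(C[m][:,2]))
c=read_camera("scene"); save(c,"s29.png",(230,160,430,345),4)
E
```

```text
tcp [ 0.4426 -0.2657  0.318 ] x [ 0.045  0.999 -0.002] z [ 0.003 -0.002 -1.   ] yaw 87.43 | need units [0.177 2.066 0.728] yawunits -0.02 F [ 1.2 -1.   0.7] gap 0.0855 t 72.67
lid 3754 [ 0.00021619 -0.00215559  0.10549717] 0.10628202530608857
strap 605 [ 0.05240854 -0.05881653  0.07120665] 0.10476520290679736 0.11121450486605505 0.13799809264747787
knob [[ 0.4874 -0.275   0.1374]
 [ 0.4919 -0.2644  0.1427]
 [ 0.4994 -0.2543  0.1445]]
jig top 0.05594545829106495
```

View pics/w29.png

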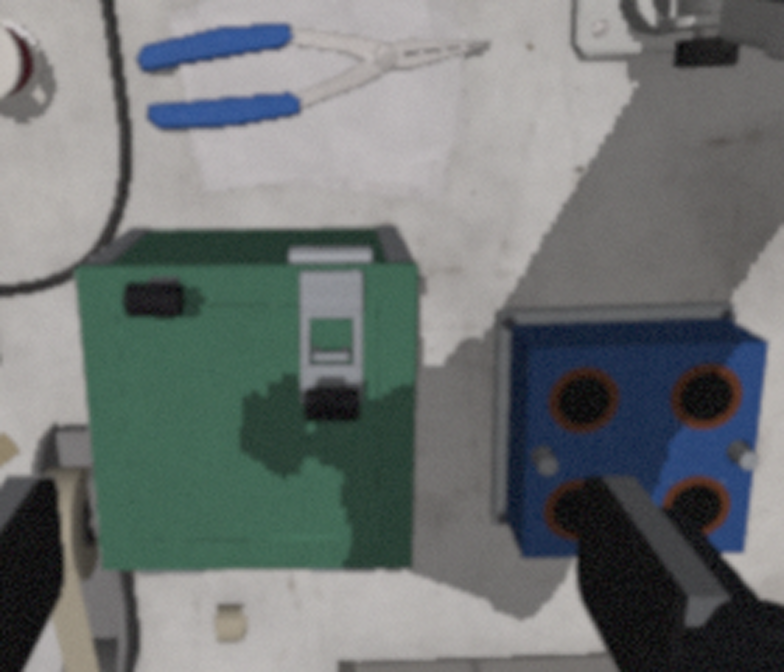

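View pics/s29.png

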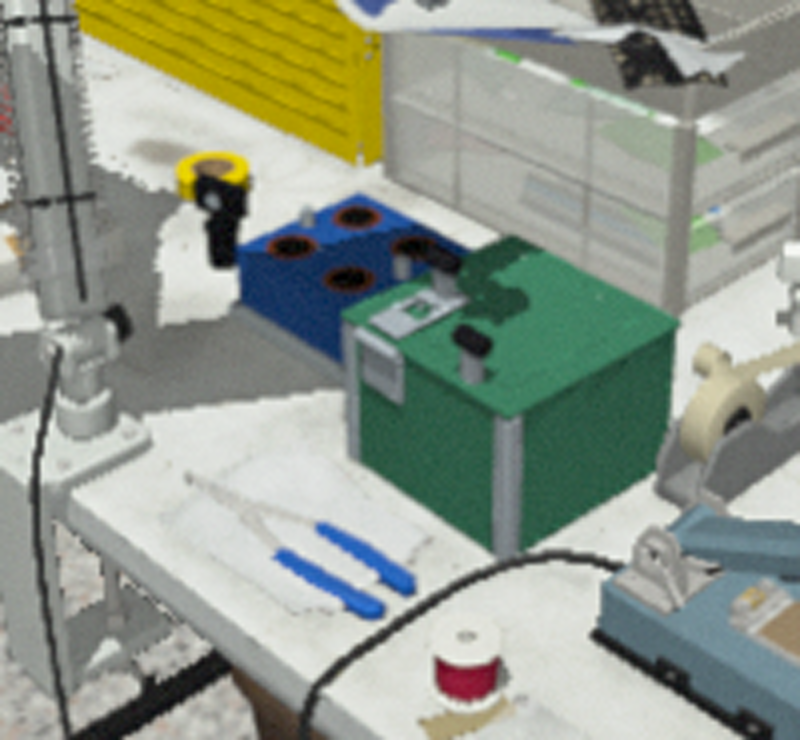

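```bash
python3 - <<'E'
from h import *
c=read_camera("wrist"); C=cloud(c); f=c["frame"].astype(int); r,g,b=f[...,0],f[...,1],f[...,2]
m=(abs(r-g)<20)&(abs(g-b)<25)&(r>90)&(C[...,0]>.449)&(C[...,0]<.482)&(C[...,1]<-.248)&(C[...,1]>-.278)&(C[...,2]>.1)&(C[...,2]<.12)
X=C[m]
for x0 in np.arange(.449,.482,.005):
    k=(X[:,0]>=x0)&(X[:,0]<x0+.005); print(round(x0,3),k.sum(),np.median(X[k,2]).round(4) if k.sum() else None)
E
```

```text
0.449 101 0.1107
0.454 96 0.1108
0.459 100 0.1111
0.464 75 0.1111
0.469 31 0.1114
0.474 33 0.1117
0.479 53 0.116
```

```bash
python3 -c "
from plant import *
print(finish_job()); print(state()['time'])"
```

```text
the job is handed in; nothing more can be done
None
the job is handed in; nothing more can be done
```

The job is handed in at about 73 s, with both pins in the shut case. No verdict is reported.

**What I did:** I swung the hasp off (about 2 rad) and opened the lid to about 1.4 rad. Only two red-winged pins were present; the other two holes were empty. I worked each loose with swings of about 27° and a pull of roughly 13–23 N, and set them standing in the case. Then I shut the lid and swung the hasp back over it.

**Last checks:**
- **Lid:** flat to under 0.01 rad, with its top at 106 mm.
- **Hasp:** the strap reads about 0.04 rad, with its knob over the lid.
- **Jig:** the block top is at 56 mm, so it is down, and all four holes are empty.
- **Pins:** both were last seen standing in the case, just before the lid was shut.
- **Pliers and spool:** the pictures show no sign they moved; I did not measure them.

**What disagreed or went less smoothly:**
- **Drift after release:** the lid (about 5°) and the hasp (about 10°) each sat a little back from where I had let them go. I measured them again before gripping.
- **Tilted approach to the rear pin:** I first tried to avoid the overhanging paper, but the arm ran into joint limits. A slow fingertip touch met no resistance, so I went straight down through the paper.
- **Brief lift:** during the first pin's swings the pull touched about 23 N, which could have raised the block slightly for a moment. The later pictures show it down.

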